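Load specimen cups into the shaker carrier and lock its keeper bar with the deep-bore key

ROBOT

A 6-joint arm with a two-finger parallel gripper is mounted at the origin on a cart in front of the work surface, level with it; the furniture and walls round the work are solid. World frame = base frame: x ahead of the robot, y to its left, z up, the work surface at z = 0. Lengths are in m, angles in degrees, forces in N, time in s.
With the tool pointing down it reaches from about 0.3 to 0.75 m from the base axis. Payload 8.5 kg.
Tool frame: the origin (TCP) lies at the very end of the fingers, on their centre line; the grasp point (between the pads) lies 19 mm behind it; z points along the fingers, y is the direction in which the jaws open and shut (so a half turn about z gives the same grasp; the last joint's range is limited). The gripper opens to 85 mm and grips with 20 to 120 N. Pads are 22 mm wide; open, the fingers measure 114 mm over their backs; the gripper's body (76 mm by 85 mm) begins 54 mm behind the grasp point. The pads swing forward as they close: fully open they stand 13 mm farther back than shut.
Start: joints at [-85.216, 21.807, 74.336, -0, 83.858, -12.336], TCP at [0.162, -0.526, 0.196] pointing down, gripper open.
Joint ranges: [-178.18, 178.18], [-50.72, 133.34], [12.68, 142.11], [-81.47, 261.47], [9.98, 163.14], [-165.26, 165.26]. Speed limits (degrees/s): [136.94, 136.94, 180, 180, 180, 180].

INTERFACE

Orientations are given as a 3x3 rotation matrix whose columns are the frame's x, y, z axes.
In Python, from rig import env, vision, close_job, spotter gives the robot as it stands. The module is installed in compiled form; this text tells all that it offers.
- The arm moves only by the tool jog_arm, never from a script. Its argument "plan" is a list that holds one entry, the list of rows, each a list of 6 numbers: the shift along the tool's x, y, z in units of 40 mm (1.0 is 40 mm), then the turn, a rotation vector about the tool's x, y, z in units of 0.15 rad (1.0 is 0.15 rad). A call has 1 to 10 rows; each row shifts and turns the commanded pose from where the row before left it, along the tool's axes as they then stand; what a row does not reach is not made up. A row lasts 1/10 s, in which the tool goes at most 50 mm and 8.59 degrees, less where a joint would pass 70% of its speed; a pose out of reach is approached as far as the arm can. A call with a number of a shift or a turn outside -1 to 1 is refused whole. A call with a gripper value outside its range is refused whole. "grip" is the opening, from -1 (shut) to 1 (fully open), set as the call begins (left out, the last holds). The fingers move at their own pace and stop on an object; "squeeze" is the grip in N (left out, the last holds). Time passes only in rows, so rows that do not move let the fingers close. It gives the time, the measured TCP pose, the force and the opening at its end, in the units of the state.
- env.observe(): the state, without advancing time (a new reading comes with each control period).
- vision.get_image(name): name is "scene" or "top"; returns (picture, depth): 400x640x3 uint8, red, green, blue; 400x640 float32, m along the optical axis (not along the pixel's ray), 0 where there is no reading.
- vision.camera_info(name): a dict with "fx", "fy", "cx", "cy" (pixels), "k1" (the pictures are not rectified: a ray, as slopes to the right and down, at radius r is drawn at 1 + k1 r^2 times it, then the intrinsics apply), "rvec" (rotation vector, rad) and "tvec" (3), from world to camera coordinates, as OpenCV has them. Camera axes: x right, y down, z forward; pixel columns grow to the right and rows downward; lengths in m; the calibration is good to about 2 mm. A picture is of the moment at which its call begins. camera_info takes no time and is no camera call.
- close_job(): hands the job in, once; it reports no verdict.
Trained networks look in the newest picture that a camera, given by its name, has taken for a name from the list of things; names that differ only in an ending like _2 or _b are one class to them, and where a whole thing is asked for, a point or a joint stands for the part that bears it (a point fixed in the world has none). Each returns a list of dicts, best first, with "score" (0 to 1); they miss things now and then, are a little off and sometimes report something else, mostly with a low value. They report only what shows in the picture. A call takes as long as a camera call. They do not tell look-alikes from the thing itself.
- spotter.trace(camera, query): "pixels" (400x640 bool, what is visible of it) and "rect" ([left, top, right, bottom] in pixels, round what is visible of it).
The state is a dict: "time_s": time; "q": joint angles; "qvel": joint speeds; "joint_efforts": joint torques, N m; "position": TCP position; "tool_rot": TCP orientation; "ft_force": force on the tool from outside, world axes, zero at the start; "wrist_torque": the same for the moment, N m; "grip_width": finger opening in m.
Only numpy, scipy, OpenCV 4.12 (cv2) and the standard library are available. Lean on these libraries where they do the work, as an engineer would, in place of code of your own. Each camera call takes 0.05 s, during which the arm holds its last target.

TASK

Fetch the long socket key from its dish, put it down the deep bore of the shaker carrier onto the nut, and turn the nut anticlockwise until the keeper bar is fully open. Then stand every specimen cup that waits in the shallow tray upright on the carrier's deck between fence and bar, holding the thin-walled cups only lightly (under 40 N of grip), and with the key turn the nut clockwise until the bar is fully closed behind them. Finally stand the key upright back in its dish, and leave the carton, tape roll and canister round about where they are.

Things in the scene. Friction and masses are not known exactly. Their poses are not given: they have to be found in the camera images.
- carrier: Sample carrier of a bench shaker, fixed on the worktop, 104 x 276 mm, long side along its y; origin in its underside, z up, edges at x = -57 and +47, y = -138 and +138 mm. A deck for up to three cups in a row lies between a rear fence (inner face at x = +34, top at z = 44 mm) and a sliding steel keeper bar on the robot's side; at the +y end rises an eight-sided tower with a deep bore.
- deck (a point): Point on the deck's top (z = 30 mm in the carrier's frame), at x = 5, y = -43 mm there: place for the middle cup; its neighbours go 60 mm either way along y. Axes as the carrier's. The deck ends at the tower (y = +58) and at a lip 41 mm above the worktop (y = -131 mm).
- bore_mouth (a point): Centre of the bore's mouth at the tower's top, at x = 0, y = +100, z = 103 mm in the carrier's frame; axes as the carrier's. The tower is 68 mm across. The bore is vertical, 50 mm wide, with a conical lead-in in its topmost 10 mm; its floor is 91 mm below this point, and the nut stands on that floor.
- clamp_nut (a joint): Angle of the square nut at the bottom of the bore, rad: 0 = keeper bar fully closed, 2.4 = fully open (end stops at both). It grows as the nut turns anticlockwise seen from above. It turns against 0.1 N m of friction, stays where it is left and draws the bar 11.7 mm per rad; turn it only with the key.
- nut_top (a point): Centre of the nut's top face, on the bore's axis, 30 mm above the worktop. The nut is 26 mm square and 18 mm tall; x and y of this point are square to its sides and turn with it (they lie along the carrier's x and y at joint value 0).
- bar_face (a point): Middle of the keeper bar's inner face (towards the fence): at x = -18 mm in the carrier's frame when closed (52 mm from the fence), -46 mm when fully open. The bar is 180 mm long, 8 mm thick, its top 44 mm above the worktop. As it closes it pushes cups on the deck ahead of it towards the fence.
- key: Long socket key, 165 mm tall, 0.25 kg, upright; origin at the centre of its lower end, z up its 18 mm shaft. The socket below, 46 mm across outside, 29.6 mm square inside and 24 mm deep, slips over the nut with 8 degrees of play either way and then stands on the bore floor (origin 12 mm above the worktop). Its sides are square to the key's x and y. Let go in the bore it stays upright.
- key_grip (a point): Middle of the black grip block at the key's top, 145 mm above the key's lower end: 32 mm square, 40 mm tall, its sides square to the key's x and y. It can be gripped across either pair of sides, so the grasp can be moved on by 90 degrees between turns.
- key_dish: Round grey dish, fixed, 82 mm across, 14 mm high, with a flat inner floor 4 mm above its underside, about 66 mm wide; origin at the centre of its underside. The key stands in it at the start and belongs there at the end.
- cup_tray: Shallow grey tray, fixed, 100 x 260 mm, long side along its y, rim 16 mm high and 4 mm thick, inner floor 4 mm above the worktop; origin at the centre of its underside. It stands to the left of the carrier and holds the waiting cups. A tall machine overhangs some 25 mm behind its far rim (face at x = 515 mm in the world), so keep clear of that and close the fingers along y there.
- slide_box: Orange and white carton 33 x 82 x 56 mm standing behind the carrier; a bystander. Origin at the centre of its underside.
- tape: Roll of tape lying flat, 67 mm across, 18 mm high; a bystander. Origin at the centre of its underside.
- canister: White canister with a green lid, 48 mm across, 98 mm tall, far to the left; a bystander. Origin at the centre of its underside.
- cup_1: Specimen cup, thin-walled, 30 g: body 47 mm across, white screw lid 55 mm across from z = 31 to 47 mm (grasp across the lid); origin at the centre of its underside, z up. Two or all three such cups wait in the shallow tray to the left of the carrier, the missing one is absent. Bears at most 80 N of finger contact in all (both fingers added, that is 40 N of grip).
- cup_2: Specimen cup, thin-walled, 30 g: body 47 mm across, white screw lid 55 mm across from z = 31 to 47 mm (grasp across the lid); origin at the centre of its underside, z up. Two or all three such cups wait in the shallow tray to the left of the carrier, the missing one is absent. Bears at most 80 N of finger contact in all (both fingers added, that is 40 N of grip).
- cup_3: Specimen cup, thin-walled, 30 g: body 47 mm across, white screw lid 55 mm across from z = 31 to 47 mm (grasp across the lid); origin at the centre of its underside, z up. Two or all three such cups wait in the shallow tray to the left of the carrier, the missing one is absent. Bears at most 80 N of finger contact in all (both fingers added, that is 40 N of grip).
Things that resemble listed ones, but are neither listed nor needed, are in the scene too. Leave any blue look-alike of the cup_1 alone.

How it is judged (in metres and radians):
On the way, in this order (a step that is already met when the one before it is completed fails the run):
1. the nut is turned to fully open with the key on it (value of joint clamp_nut above 2.2 rad and horizontal distance between key and nut_top below 0.006 m and z of key in the frame of carrier below 0.02 m), for 0.1 s.
2. every cup stands on the deck, the bar still open (value of joint clamp_nut above 2 rad and x of cup_1 in the frame of carrier between -0.03 and 0.018 m and y of cup_1 in the frame of carrier between -0.118 and 0.045 m and z of cup_1 in the frame of carrier between 0.025 and 0.035 m and angle between each of cup_1, cup_2, cup_3's own z axis and vertical below 0.12 rad and x of cup_2 in the frame of carrier between -0.03 and 0.018 m and y of cup_2 in the frame of carrier between -0.118 and 0.045 m and z of cup_2 in the frame of carrier between 0.025 and 0.035 m and x of cup_3 in the frame of carrier between -0.03 and 0.018 m and y of cup_3 in the frame of carrier between -0.118 and 0.045 m and z of cup_3 in the frame of carrier between 0.025 and 0.035 m and linear speed of each of cup_1, cup_2, cup_3 below 0.02 m/s and contact force between the fingers and cup_1 below 0.5 N and contact force between the fingers and cup_2 below 0.5 N and contact force between the fingers and cup_3 below 0.5 N), for 0.2 s.
3. the nut is turned to fully closed with the key on it, the cups standing on the deck (value of joint clamp_nut below 0.12 rad and horizontal distance between key and nut_top below 0.006 m and z of key in the frame of carrier below 0.02 m and x of cup_1 in the frame of carrier between -0.03 and 0.018 m and y of cup_1 in the frame of carrier between -0.118 and 0.045 m and z of cup_1 in the frame of carrier between 0.025 and 0.035 m and angle between each of cup_1, cup_2, cup_3's own z axis and vertical below 0.12 rad and x of cup_2 in the frame of carrier between -0.03 and 0.018 m and y of cup_2 in the frame of carrier between -0.118 and 0.045 m and z of cup_2 in the frame of carrier between 0.025 and 0.035 m and x of cup_3 in the frame of carrier between -0.03 and 0.018 m and y of cup_3 in the frame of carrier between -0.118 and 0.045 m and z of cup_3 in the frame of carrier between 0.025 and 0.035 m), for 0.1 s.
At the end, for the whole second after the job is handed in: The keeper bar is closed (nut within 0.15 rad of its closed stop); every cup that was there stands upright (within 0.12 rad) on the deck between fence and bar, at rest; the key stands upright (within 0.08 rad) on the floor of its dish, released and at rest (value of joint clamp_nut below 0.15 rad and x of cup_1 in the frame of carrier between -0.03 and 0.018 m and y of cup_1 in the frame of carrier between -0.118 and 0.045 m and z of cup_1 in the frame of carrier between 0.025 and 0.035 m and angle between each of cup_1, cup_2, cup_3's own z axis and vertical below 0.12 rad and x of cup_2 in the frame of carrier between -0.03 and 0.018 m and y of cup_2 in the frame of carrier between -0.118 and 0.045 m and z of cup_2 in the frame of carrier between 0.025 and 0.035 m and x of cup_3 in the frame of carrier between -0.03 and 0.018 m and y of cup_3 in the frame of carrier between -0.118 and 0.045 m and z of cup_3 in the frame of carrier between 0.025 and 0.035 m and linear speed of each of cup_1, cup_2, cup_3, key below 0.02 m/s and horizontal distance between key and key_dish below 0.016 m and z of key in the frame of key_dish below 0.008 m and angle between key's own z axis and vertical below 0.08 rad); the robot touches nothing.
It fails at once if a cup is squeezed: more than 80 N of finger contact on it (contact force between the fingers and cup_1 above 80 N or contact force between the fingers and cup_2 above 80 N or contact force between the fingers and cup_3 above 80 N).
It fails at once if a bystander is moved by more than 30 mm (distance of any of slide_box, tape, canister from where it was at the start of the episode above 0.03 m).
Of cup_1, cup_2, cup_3 only 2 to 3 are there at a start; the rules pass over those that are not, and their reading is None.
At some moment in a run one of cup_1, cup_2, cup_3 may be knocked a few centimetres aside while the robot is not near it.
It also fails if it takes over 210 s, if anything falls off the work surface, if the arm or the gripper's body presses on something with over 40 N, if the wrist force passes 120 N, or if a joint passes its speed limit or range.

## Working session

There is one attempt and no reset: what is moved stays moved. The work goes in short steps, Python scripts to look and compute and a tool call to move; the robot and the scene stay as the last step left them, time stands still between calls to the robot, and variables do not carry over. Pictures are saved under pics/ and viewed, and the job is handed in when it is done.

Besides the shell and the picture viewer there is one more tool, called after "Request:" as name(argument=value, ...), one argument or row to a line, values as JSON. jog_arm: Moves the arm, as the interface text tells. Its arguments: {"type":"object","properties":{"plan":{"type":"array"},"grip":{"type":"number"},"squeeze":{"type":"number"}},"required":["plan"]}

```bash
ls; mkdir -p pics
python3 - <<'E'
from rig import env, vision
import cv2, numpy as np
s=env.observe()
for k,v in s.items(): print(k,np.round(v,4).tolist())
for n in("scene","top"):
    im,d=vision.get_image(n); cv2.imwrite(f"pics/{n}0.png",im[:,:,::-1]); np.save(f"d_{n}.npy",d)
    print(n,vision.camera_info(n))
E
```

```text
pics
time_s 0.0
q [-85.2172, 21.843, 74.3854, 0.0005, 83.8567, -12.3373]
qvel [-0.1327, -0.0267, -0.0591, -0.0194, -0.0214, 0.0078]
joint_efforts [-0.0004, -44.8464, -23.1279, -0.0002, 0.0047, 0.0]
position [0.1619, -0.5253, 0.1953]
tool_rot [[0.9557, 0.2944, -0.0001], [0.2944, -0.9557, 0.0015], [0.0003, -0.0014, -1.0]]
ft_force [0.8289, 0.6406, -0.1443]
wrist_torque [-0.0122, -0.0056, 0.009]
grip_width 0.0854
scene {'fx': 512.8650117882474, 'fy': 512.8650117882474, 'cx': 320.9911435873347, 'cy': 202.24854732587806, 'k1': -0.16661295578920957, 'rvec': array([ 1.09378143, -2.35493998,  1.07268033]), 'tvec': array([0.41776011, 0.38545147, 1.30036178])}
top {'fx': 473.38340576948644, 'fy': 473.38340576948644, 'cx': 321.49076896603685, 'cy': 195.76230463465237, 'k1': -0.010022705180216916, 'rvec': array([ 2.14133366, -2.1426639 ,  0.1274499 ]), 'tvec': array([0.0559119 , 0.6364448 , 1.47980958])}
```

View pics/scene0.png

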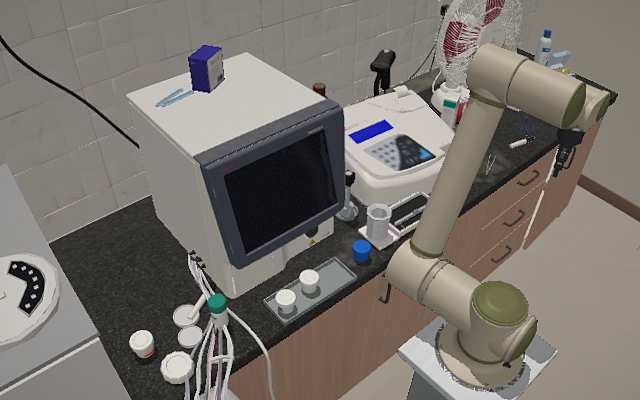

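View pics/top0.png

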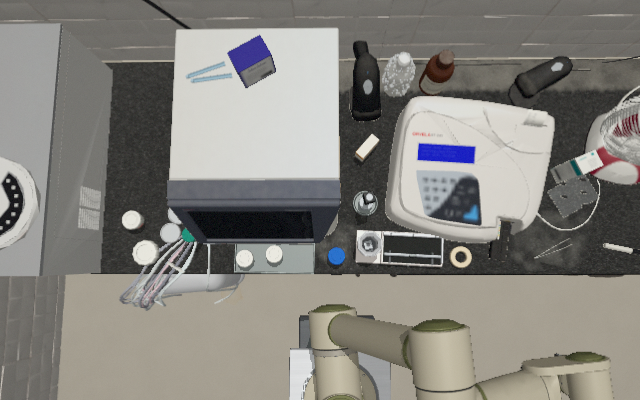

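```bash
cat > h.py <<'E'
import numpy as np, cv2
from rig import env, vision, spotter
def cam(n):
    c=vision.camera_info(n); K=np.array([[c['fx'],0,c['cx']],[0,c['fy'],c['cy']],[0,0,1]]); D=np.array([c['k1'],0,0,0,0.])
    R=cv2.Rodrigues(c['rvec'])[0]; return K,D,R,np.array(c['tvec']),c['rvec']
def proj(n,P):
    K,D,R,t,r=cam(n); return cv2.projectPoints(np.asarray(P,float).reshape(-1,1,3),r,t,K,D)[0].reshape(-1,2)
def rays(n,uv):
    K,D,R,t,r=cam(n); s=cv2.undistortPoints(np.asarray(uv,float).reshape(-1,1,2),K,D).reshape(-1,2)
    return np.c_[s,np.ones(len(s))]
def world(n,uv,d):
    K,D,R,t,r=cam(n); return (rays(n,uv)*np.asarray(d).reshape(-1,1)-t)@R
def onz(n,uv,z):
    K,D,R,t,r=cam(n); v=rays(n,uv)@R; c=-R.T@t; return c+v*((z-c[2])/v[:,2])[:,None]
def cloud(n,d,box=None):
    h,w=d.shape
    if box is None: box=(0,0,w,h)
    u,v=np.meshgrid(np.arange(box[0],box[2]),np.arange(box[1],box[3])); u=u.ravel();v=v.ravel()
    dd=d[v,u]; m=dd>0; return np.c_[u,v][m], world(n,np.c_[u,v][m],dd[m])
def crop(im,box,k,f):
    c=im[box[1]:box[3],box[0]:box[2],::-1]; cv2.imwrite(f,cv2.resize(c,None,fx=k,fy=k,interpolation=cv2.INTER_CUBIC))
E
python3 - <<'E'
from h import *
im,d=vision.get_image("top"); crop(im,(340,180,480,280),5,"pics/c1.png")
for q in ["key","carrier","key_dish","cup_tray","cup_1","slide_box","tape","canister","bar_face","clamp_nut"]:
  for n,dd in(("top",d),("scene",np.load("d_scene.npy"))):
    for r in spotter.trace(n,q)[:4]:
        p=r['pixels']; v,u=np.nonzero(p); m=dd[v,u]>0
        W=world(n,np.c_[u,v][m],dd[v,u][m]) if m.any() else np.zeros((1,3))
        print(q,n,round(r['score'],2),np.round(r['rect']).tolist(),p.sum(),"med",np.median(W,0).round(3),"zmax",np.percentile(W[:,2],97).round(3))
print(env.observe()['time_s'])
im,d=vision.get_image("scene"); crop(im,(330,160,450,270),5,"pics/c2.png")
crop(im,(110,250,390,390),2.8,"pics/c3.png")
E
```

```text
key top 0.46 [362.0, 191.0, 372.0, 210.0] 245 med [ 0.612 -0.084  0.154] zmax 0.173
key scene 0.85 [342.0, 173.0, 356.0, 215.0] 349 med [ 0.606 -0.077  0.074] zmax 0.17
carrier top 0.9 [358.0, 230.0, 444.0, 266.0] 2706 med [ 0.47  -0.193  0.031] zmax 0.104
carrier scene 0.6 [362.0, 191.0, 430.0, 253.0] 2349 med [ 0.467 -0.13   0.03 ] zmax 0.102
key_dish top 0.7 [357.0, 135.0, 376.0, 160.0] 303 med [ 0.796 -0.092  0.055] zmax 0.062
key_dish top 0.68 [351.0, 190.0, 379.0, 219.0] 297 med [ 0.608 -0.071  0.007] zmax 0.043
key_dish scene 0.42 [336.0, 206.0, 360.0, 221.0] 111 med [ 0.6   -0.067  0.005] zmax 0.017
cup_tray top 0.61 [233.0, 242.0, 316.0, 274.0] 1846 med [0.432 0.179 0.004] zmax 0.018
cup_tray scene 0.82 [263.0, 255.0, 356.0, 325.0] 2123 med [0.428 0.212 0.004] zmax 0.017
cup_tray scene 0.53 [207.0, 294.0, 229.0, 328.0] 575 med [0.496 0.473 0.081] zmax 0.101
cup_1 top 0.74 [265.0, 244.0, 282.0, 261.0] 274 med [0.451 0.207 0.05 ] zmax 0.056
cup_1 top 0.53 [234.0, 248.0, 252.0, 265.0] 254 med [0.441 0.299 0.05 ] zmax 0.057
cup_1 scene 0.76 [299.0, 273.0, 320.0, 292.0] 348 med [
[... 301 characters left out ...]
 0.73 [357.0, 136.0, 379.0, 163.0] 298 med [ 0.797 -0.092  0.055] zmax 0.062
slide_box top 0.41 [266.0, 244.0, 284.0, 259.0] 235 med [0.453 0.205 0.051] zmax 0.056
slide_box top 0.19 [358.0, 193.0, 376.0, 208.0] 236 med [ 0.612 -0.084  0.164] zmax 0.173
tape top 0.53 [448.0, 244.0, 471.0, 268.0] 325 med [ 0.448 -0.388  0.017] zmax 0.025
canister scene 0.92 [206.0, 293.0, 231.0, 330.0] 539 med [0.495 0.474 0.083] zmax 0.101
bar_face top 0.47 [385.0, 252.0, 440.0, 257.0] 114 med [ 0.45  -0.222  0.045] zmax 0.051
bar_face scene 0.61 [397.0, 207.0, 426.0, 226.0] 119 med [ 0.446 -0.211  0.04 ] zmax 0.047
clamp_nut top 0.55 [360.0, 238.0, 373.0, 249.0] 72 med [ 0.482 -0.093  0.03 ] zmax 0.034
1.15
```

View pics/c1.png

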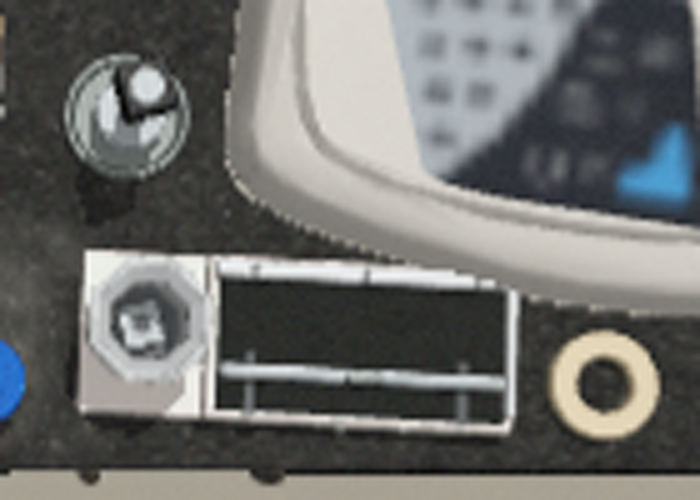

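View pics/c2.png

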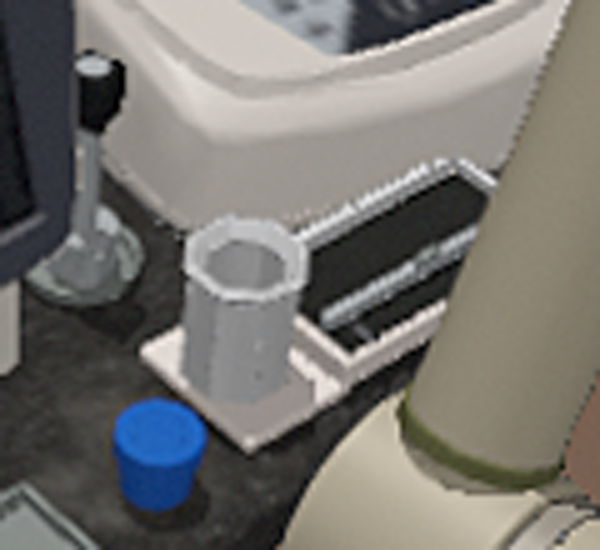

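View pics/c3.png

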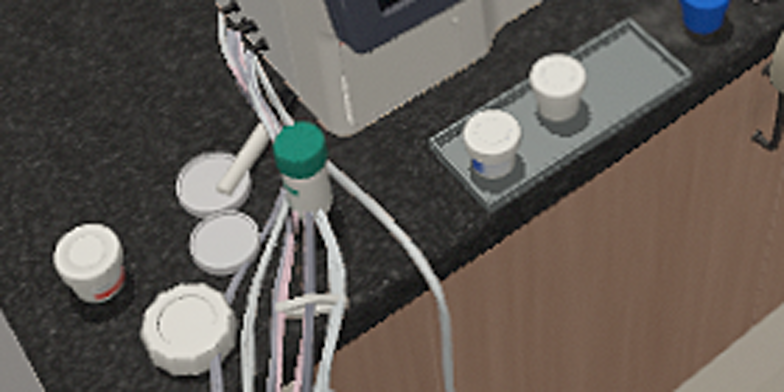

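```bash
cat > fit.py <<'E'
from h import *
from scipy.optimize import minimize
from scipy.ndimage import map_coordinates
def seg(a,b,n=40): 
    t=np.linspace(0,1,n)[:,None]; return np.array(a)*(1-t)+np.array(b)*t
def rect(x0,x1,y0,y1,z): 
    return np.vstack([seg((x0,y0,z),(x1,y0,z)),seg((x1,y0,z),(x1,y1,z)),seg((x1,y1,z),(x0,y1,z)),seg((x0,y1,z),(x0,y0,z))])
def circ(x,y,z,r,n=80):
    a=np.linspace(0,2*np.pi,n); return np.c_[x+r*np.cos(a),y+r*np.sin(a),0*a+z]
def octo(x,y,z,f,off):
    a=np.arange(9)*np.pi/4+off; R=f/2/np.cos(np.pi/8); p=np.c_[x+R*np.cos(a),y+R*np.sin(a),0*a+z]
    return np.vstack([seg(p[i],p[i+1],20) for i in range(8)])
def place(P,x,y,yaw):
    c,s=np.cos(yaw),np.sin(yaw); return np.c_[x+c*P[:,0]-s*P[:,1],y+s*P[:,0]+c*P[:,1],P[:,2]]
E
python3 - <<'E'
from fit import *
im,d=vision.get_image("top"); ims,ds=vision.get_image("scene")
np.save("top.npy",im);np.save("scene.npy",ims);np.save("d_top.npy",d);np.save("d_scene.npy",ds)
for n in("top","scene"):
    K,D,R,t,r=cam(n); print(n,"cam at",(-R.T@t).round(3))
for n,dd,box in(("top",d,(340,220,460,280)),("scene",ds,(350,180,440,265))):
    uv,W=cloud(n,dd,box)
    for lo,hi in((0.098,0.108),(0.04,0.048),(0.027,0.033)):
        m=(W[:,2]>lo)&(W[:,2]<hi)&(W[:,0]<.56)
        P=W[m]; print(n,lo,len(P),P.mean(0).round(4),"range",P.min(0).round(3),P.max(0).round(3))
for n,dd,box in(("top",d,(345,185,385,225)),("scene",ds,(330,165,365,225))):
    uv,W=cloud(n,dd,box)
    m=(W[:,2]>.155)&(W[:,2]<.18)&(abs(W[:,0]-.61)<.06)&(abs(W[:,1]+.08)<.06); P=W[m]; print(n,"keytop",len(P),P.mean(0).round(4),np.median(P,0).round(4),P.min(0).round(3),P.max(0).round(3))
# height map
Ws=np.vstack([cloud("top",d)[1],cloud("scene",ds)[1]])
print("height map max z (cm) x down .30...0.80, y from .45 to -.45 step .03")
for x in np.arange(.38,.80,.02):
    print(f"{x:.2f}",*[ (lambda q: f"{int(100*q.max()):3d}" if len(q) else "  .")(Ws[(abs(Ws[:,0]-x)<.01)&(abs(Ws[:,1]-y)<.015)&(Ws[:,2]<1)][:,2]) for y in np.arange(.45,-.46,-.03)])
E
```

```text
top cam at [0.428 0.028 1.554]
scene cam at [-0.263  0.799  1.143]
top 0.098 453 [ 0.5125 -0.214   0.1025] range [ 0.446 -0.366  0.098] [ 0.553 -0.057  0.108]
top 0.04 337 [ 0.482  -0.2135  0.0438] range [ 0.425 -0.373  0.04 ] [ 0.558 -0.003  0.048]
top 0.027 1085 [ 0.4666 -0.2246  0.0301] range [ 0.413 -0.367  0.027] [ 0.553 -0.067  0.033]
scene 0.098 190 [ 0.4994 -0.1232  0.1017] range [ 0.44  -0.264  0.098] [ 0.56  -0.05   0.108]
scene 0.04 471 [ 0.4738 -0.1252  0.0437] range [ 0.417 -0.376  0.04 ] [0.559 0.042 0.048]
scene 0.027 581 [ 0.4697 -0.2067  0.0296] range [ 0.416 -0.373  0.027] [0.558 0.039 0.033]
top keytop 124 [ 0.6164 -0.0865  0.1685] [ 0.6157 -0.0868  0.1686] [ 0.599 -0.105  0.158] [ 0.633 -0.069  0.179]
scene keytop 82 [ 0.6098 -0.0816  0.1651] [ 0.6093 -0.0805  0.1663] [ 0.596 -0.101  0.155] [ 0.633 -0.065  0.173]
height map max z (cm) x down .30...0.80, y from .45 to -.45 step .03
0.38   0   1   0   0   1   1   1   1   1   1   1   1   1   0   0   0   0   0   0   0   0   0   0   0   0   0   0   0   0   0   0
0.40   0   1   0   1   2   5   2   1   2   1   2   2   2 
[... 1822 characters left out ...]
  0   0   0  11  14  14  14  15  15  15  15  15  15  15
0.70   5  46  46  46  46  46  46  46  46  46  46  46  46  46  46  46   0   0   0   0  12  14  15  15  15  15  15  15  15  15  15
0.72   5  46  46  46  46  46  46  47  46  46  46  46  46  46  46  46   0   0   0   0  11  14  15  15  15  15  15  16  15  15  15
0.74   0  46  46  46  46  46  46  46  46  46  46  46  46  46  46  46   0   0   0   0   3  15  15  16  16  16  16  16  16  16  16
0.76   0  46  47  46  46  46  46  46  46  46  46  46  46  46  46  46   0   5   6   1   0  15  16  16  17  16  16  16  16  16  16
0.78   0  46  46  46  46  46  46  46  46  46  46  46  47  46  46  46   0   6   6   0   0  16  16  16  16  16  16  17  17  17  17
```

Run:
```python
from fit import *
d=np.load("d_top.npy");ds=np.load("d_scene.npy")
for n,dd in(("top",d),("scene",ds)):
    uv,W=cloud(n,dd)
    for y in(.05,.2,.3):
        m=(abs(W[:,1]-y)<.015)&(W[:,2]<.6)&(W[:,0]>.44)&(W[:,0]<.62)&(W[:,2]>.06); P=W[m]
        print(n,y,[(round(float(z),2),P[abs(P[:,2]-z)<.015][:,0].min().round(3)) for z in np.arange(.06,.5,.03) if (abs(P[:,2]-z)<.015).any()])
    for x in(.5,.54,.58,.62,.66):
        m=(abs(W[:,0]-x)<.012)&(W[:,2]>.1)&(abs(W[:,1])<.06); P=W[m]
        print(n,x,"ymin",[(round(float(z),2),P[abs(P[:,2]-z)<.025][:,1].min().round(3)) for z in np.arange(.1,.5,.05) if (abs(P[:,2]-z)<.025).any()])
```

```text
top 0.05 [(0.21, np.float64(0.481)), (0.24, np.float64(0.484)), (0.27, np.float64(0.493)), (0.3, np.float64(0.503)), (0.33, np.float64(0.511)), (0.36, np.float64(0.519)), (0.39, np.float64(0.529)), (0.42, np.float64(0.537)), (0.45, np.float64(0.546)), (0.48, np.float64(0.557))]
top 0.2 [(0.06, np.float64(0.475)), (0.21, np.float64(0.479)), (0.24, np.float64(0.484)), (0.27, np.float64(0.501)), (0.3, np.float64(0.508)), (0.33, np.float64(0.519)), (0.36, np.float64(0.527)), (0.39, np.float64(0.535)), (0.42, np.float64(0.544)), (0.45, np.float64(0.548)), (0.48, np.float64(0.557))]
top 0.3 [(0.21, np.float64(0.479)), (0.24, np.float64(0.484)), (0.27, np.float64(0.501)), (0.3, np.float64(0.51)), (0.33, np.float64(0.519)), (0.36, np.float64(0.527)), (0.39, np.float64(0.535)), (0.42, np.float64(0.545)), (0.45, np.float64(0.548)), (0.48, np.float64(0.557))]
top 0.5 ymin [(0.1, np.float64(-0.06)), (0.2, np.float64(0.025)), (0.25, np.float64(0.028)), (0.3, np.float64(0.036))]
top 0.54 ymin [(0.2, np.float64(0.008)), (0.25, np.float64(0.009)), (0.3, np.float64(0.012)), (0.35, np.float64(0.021)),
[... 939 characters left out ...]
 (0.12, np.float64(0.535)), (0.18, np.float64(0.479)), (0.21, np.float64(0.474)), (0.24, np.float64(0.478)), (0.27, np.float64(0.496)), (0.3, np.float64(0.507)), (0.33, np.float64(0.513)), (0.36, np.float64(0.521)), (0.39, np.float64(0.531)), (0.42, np.float64(0.541)), (0.45, np.float64(0.543)), (0.48, np.float64(0.555))]
scene 0.5 ymin [(0.1, np.float64(-0.059)), (0.2, np.float64(0.027)), (0.25, np.float64(0.044)), (0.3, np.float64(0.039)), (0.35, np.float64(0.056))]
scene 0.54 ymin [(0.35, np.float64(0.022)), (0.4, np.float64(0.016)), (0.45, np.float64(0.013))]
scene 0.58 ymin [(0.45, np.float64(0.007))]
scene 0.62 ymin [(0.45, np.float64(0.008))]
scene 0.66 ymin [(0.45, np.float64(0.01))]
```

```bash
cat > carfit.py <<'E'
from fit import *
top=np.load("top.npy")
g=cv2.cvtColor(top,cv2.COLOR_RGB2GRAY)
def dt(g):
    e=cv2.Canny(cv2.resize(g,None,fx=3,fy=3,interpolation=cv2.INTER_CUBIC),40,120); return cv2.distanceTransform(255-e,cv2.DIST_L2,3)/3,e
T,e=dt(g)
def model():
    o=rect(-.057,.047,-.138,.138,.030)
    return np.vstack([seg((-.057,-.138,.03),(-.057,.138,.03)),seg((-.057,.138,.0),(.047,.138,.0)),
      seg((.034,-.131,.044),(.034,.058,.044)),octo(0,.1,.103,.068,np.pi/8),circ(0,.1,.103,.025),seg((-.057,-.138,.041),(.034,-.138,.041))])
def cost(p,n="top",T=T,cap=3):
    uv=proj(n,place(model(),*p)); dd=map_coordinates(T,[uv[:,1]*3+1,uv[:,0]*3+1],order=1,mode='nearest'); return np.minimum(dd,cap).mean()
if __name__=="__main__":
    best=None
    for x in np.arange(.455,.49,.005):
      for y in np.arange(-.215,-.185,.005):
        for a in np.radians([-9,-6,-4,-2,0,2]):
          c=cost((x,y,a)); 
          if best is None or c<best[0]: best=(c,(x,y,a))
    r=minimize(cost,best[1],method="Nelder-Mead",options=dict(initial_simplex=np.array([best[1]]*4)+np.vstack([np.zeros(3),np.diag([.004,.004,.03])])))
    print(best,r.x,np.degrees(r.x[2]),r.fun)
    p=r.x; np.save("car.npy",p)
    for n,f in(("top","top.npy"),("scene","scene.npy")):
        im=cv2.resize(np.load(f),None,fx=5,fy=5,interpolation=cv2.INTER_CUBIC)[:,:,::-1].copy()
        M=np.vstack([model(),rect(-.057,.047,-.138,.138,.0)])
        for u,v in proj(n,place(M,*p)): cv2.circle(im,(int(u*5+2),int(v*5+2)),1,(0,0,255),-1)
        b=(345,215,465,280) if n=="top" else (350,185,450,265)
        cv2.imwrite(f"pics/fit_{n}.png",im[b[1]*5:b[3]*5,b[0]*5:b[2]*5])
    print("bore",place(np.array([[0,.1,.103]]),*p))
    for off in(0,): 
        print("tower top pts"); 
    d=np.load("d_top.npy"); uv,W=cloud("top",d,(350,225,385,262)); m=(W[:,2]>.095)&(W[:,2]<.112)&(W[:,1]>-.14)&(W[:,0]<.53); P=W[m]
    print(len(P),P.mean(0),(P.min(0)+P.max(0))/2)
E
python3 carfit.py
```

```text
(np.float32(0.49768227), (np.float64(0.47500000000000003), np.float64(-0.18999999999999997), np.float64(-0.06981317007977318))) [ 0.47536022 -0.19101007 -0.05531351] -3.169230862109165 0.4187830686569214
bore [[ 0.48088875 -0.09116301  0.103     ]]
tower top pts
259 [ 0.4818569  -0.0929347   0.10182926] [ 0.48260733 -0.09341344  0.10338572]
```

View pics/fit_top.png

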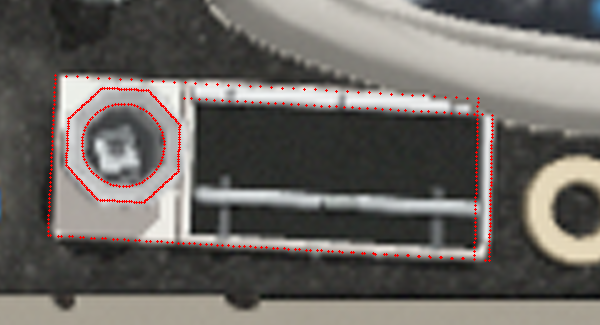

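View pics/fit_scene.png

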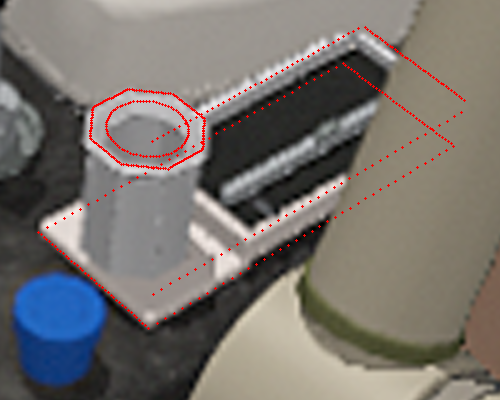

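```bash
python3 - <<'E'
from fit import *
acc=[];accs=[]
for i in range(6):
    acc.append(vision.get_image("top")[0].astype(float))
for i in range(3): accs.append(vision.get_image("scene")[0].astype(float))
top=np.mean(acc,0).clip(0,255).astype(np.uint8); sc=np.mean(accs,0).clip(0,255).astype(np.uint8)
np.save("topavg.npy",top); np.save("scavg.npy",sc)
a=cv2.resize(top[230:262,352:386],None,fx=16,fy=16,interpolation=cv2.INTER_CUBIC)
b=cv2.resize(top[188:220,348:382],None,fx=16,fy=16,interpolation=cv2.INTER_CUBIC)
cv2.imwrite("pics/z1.png",np.hstack([a,b])[:500,:800+300][:,:,::-1][:, :1088])
b=cv2.resize(sc[168:225,325:370],None,fx=10,fy=10,interpolation=cv2.INTER_CUBIC); cv2.imwrite("pics/z2.png",b[:,:,::-1])
E
python3 -c "
import cv2;a=cv2.imread('pics/z1.png');print(a.shape);cv2.imwrite('pics/z1.png',cv2.resize(a,(800,int(800*a.shape[0]/a.shape[1]))))"
```

```text
(500, 1088, 3)
```

View pics/z1.png

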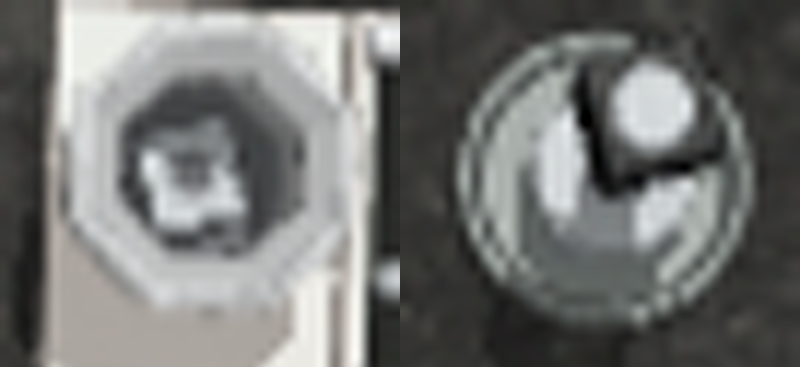

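View pics/z2.png

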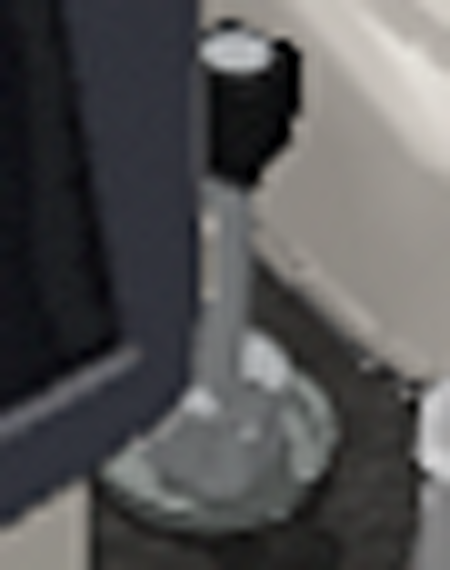

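Run:
```python
from carfit import *
p=np.load("car.npy")
def tocar(W):
    c,s=np.cos(p[2]),np.sin(p[2]); q=W[:,:2]-p[:2]; return np.c_[c*q[:,0]+s*q[:,1],-s*q[:,0]+c*q[:,1],W[:,2]]
g=cv2.cvtColor(np.load("topavg.npy"),cv2.COLOR_RGB2GRAY).astype(float)
# sample profile across carrier x at z=.044 averaged over y
xs=np.arange(-.06,.05,.002); 
prof=[]
for x in xs:
    P=place(np.c_[np.full(60,x),np.linspace(-.1,.02,60),np.full(60,.044)],*p); uv=proj("top",P)
    prof.append(map_coordinates(g,[uv[:,1],uv[:,0]],order=1).mean())
print([(round(float(x)*1000),int(v)) for x,v in zip(xs,prof)])
for n,dn in(("top","d_top.npy"),("scene","d_scene.npy")):
    uv,W=cloud(n,np.load(dn),(350,180,460,280)); C=tocar(W); m=(abs(C[:,2]-.044)<.004)&(C[:,0]>-.055)&(C[:,0]<.01)&(C[:,1]<.05)&(C[:,1]>-.125)
    print(n,m.sum(),np.median(C[m],0),np.percentile(C[m][:,0],[10,90]))
# nut square yaw fit: template match at z=.03
t=np.load("topavg.npy"); 
K,_,_,_,_=cam("top")
# key: centroid of white disc on top (z=.169) and dish ring
hsv=t.astype(int).min(2)
sub=hsv[188:206,362:382]; v,u=np.nonzero(sub>170); print("disc px",u.mean()+362,v.mean()+188,len(u), onz("top",[[u.mean()+362,v.mean()+188]],.169))
```

```text
[(-60, 53), (-58, 99), (-56, 152), (-54, 189), (-52, 176), (-50, 105), (-48, 52), (-46, 44), (-44, 44), (-42, 44), (-40, 44), (-38, 44), (-36, 43), (-34, 41), (-32, 51), (-30, 92), (-28, 143), (-26, 183), (-24, 191), (-22, 158), (-20, 83), (-18, 46), (-16, 44), (-14, 44), (-12, 44), (-10, 43), (-8, 43), (-6, 43), (-4, 43), (-2, 43), (0, 43), (2, 43), (4, 43), (6, 43), (8, 43), (10, 43), (12, 43), (14, 43), (16, 43), (18, 43), (20, 43), (22, 44), (24, 44), (26, 43), (28, 42), (30, 45), (32, 78), (34, 138), (36, 191), (38, 222), (40, 227), (42, 218), (44, 191), (46, 142), (48, 96)]
top 103 [-0.0246137  -0.02487882  0.0439854 ] [-0.02765122 -0.02117379]
scene 59 [-0.02798506 -0.01438233  0.04242176] [-0.03124138 -0.02402542]
disc px 368.24 199.16 50 [[ 0.60890995 -0.08447188  0.169     ]]
```

Run:
```python
from fit import *
print(onz("top",[[365.4,203.1]],.014))
for f,n in(("topavg.npy","top"),("scavg.npy","scene")):
    im=np.load(f); k=12 if n=="top" else 9
    b=(346,184,386,222) if n=="top" else (325,165,370,225)
    Z=cv2.resize(im[b[1]:b[3],b[0]:b[2],::-1],None,fx=k,fy=k,interpolation=cv2.INTER_CUBIC)
    def dr(P,c):
        for u,v in proj(n,P): cv2.circle(Z,(int((u+.5-b[0])*k),int((v+.5-b[1])*k)),1,c,-1)
    x,y=.609,-.0835
    dr(circ(x,y,.014,.041,160),(0,0,255))
    for z,c in((.169,(0,255,0)),(.129,(255,255,0))): dr(place(rect(-.016,.016,-.016,.016,z),x,y,np.radians(17)),c)
    cv2.imwrite(f"pics/k_{n}.png",Z)
```

```text
[[ 0.61613681 -0.08761704  0.014     ]]
```

View pics/k_top.png

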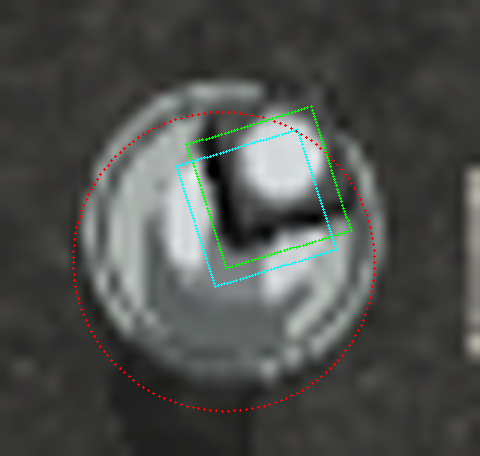

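View pics/k_scene.png

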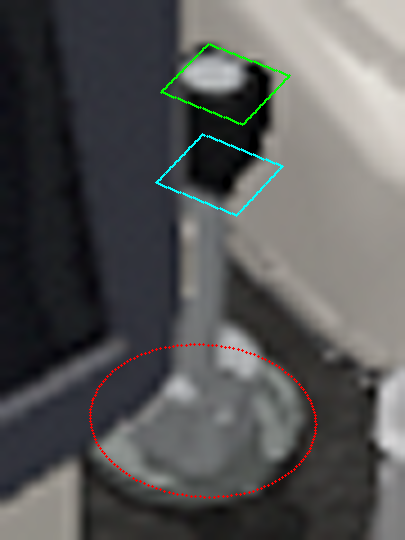

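```bash
cat > plan.py <<'E'
import numpy as np, json
from scipy.spatial.transform import Rotation as Ro
from rig import env
def Rdown(yaw,tilt=0):  # yaw deg of tool x; tilt>0 leans tool top toward robot (-x)
    a=np.radians(yaw); c,s=np.cos(a),np.sin(a)
    R=np.array([[c,s,0],[s,-c,0],[0,0,-1.]])
    return Ro.from_euler('y',-tilt,degrees=True).as_matrix()@R
def state():
    s=env.observe(); return np.array(s['position']),np.array(s['tool_rot']),s
def plan(wps,stp=0.036,rot=7.0,start=None):
    """wps: list of (pos,R,maxstep or None)"""
    p,R,s=state()
    if start is not None: p,R=start
    rows=[]
    for w in wps:
        tp,tR=np.array(w[0],float),w[1]
        st=w[2] if len(w)>2 and w[2] else stp
        tR=R if tR is None else tR
        rv=Ro.from_matrix(R.T@tR).as_rotvec()
        n=max(1,int(np.ceil(np.linalg.norm(tp-p)/st-1e-6)),int(np.ceil(np.degrees(np.linalg.norm(rv))/rot-1e-6)))
        for i in range(n):
            q=p+(tp-p)*(i+1)/n; pr=p+(tp-p)*i/n
            Rc=R@Ro.from_rotvec(rv*i/n).as_matrix()
            rows.append(np.r_[Rc.T@(q-pr)/.04, rv/n/.15])
        p,R=tp,tR
    rows=np.array(rows)
    # error diffusion rounding
    e=np.zeros(6);out=[]
    for r in rows:
        w=np.round(r+e,2); e=r+e-w; out.append([float(x)+0.0 for x in w])
    for i in range(0,len(out),10): print(json.dumps([[0 if x==0 else x for x in r] for r in out[i:i+10]],separators=(',',':')))
def show():
    p,R,s=state(); print("t",round(s['time_s'],2),"p",p.round(4),"yaw",np.degrees(np.arctan2(R[1,0],R[0,0])).round(2),"z",R[:,2].round(3),"F",np.round(s['ft_force'],1),"T",np.round(s['wrist_torque'],2),"w",round(s['grip_width'],4),"q",np.round(s['q'],1))
E
python3 - <<'E'
from plan import *
show(); p,R,s=state()
plan([((.162,-.525,.30),Rdown(16)),((.6165,-.087,.30),None)])
E
```

```text
t 1.75 p [ 0.1619 -0.5256  0.1959] yaw 17.12 z [-0.  0. -1.] F [ 0.9 -0.3 -1. ] T [-0.    0.01 -0.03] w 0.0853 q [-85.2  21.8  74.3   0.   83.9 -12.3]
[[0,0,-0.87,0,0,0.04],[0,-0.01,-0.86,0,0,0.05],[0.01,0,-0.87,0,0,0.04],[0.77,-0.41,0,0,0,0],[0.78,-0.42,0,0,0,0],[0.77,-0.41,0,0,0,0],[0.77,-0.41,0,0,0,0],[0.78,-0.41,0,0,0,0],[0.77,-0.41,0,0,0,0],[0.78,-0.41,0,0,0,0]]
[[0.77,-0.41,0,0,0,0],[0.78,-0.41,0,0,0,0],[0.77,-0.41,0,0,0,0],[0.78,-0.41,0,0,0,0],[0.77,-0.41,0,0,0,0],[0.78,-0.41,0,0,0,0],[0.77,-0.41,0,0,0,0],[0.77,-0.42,0,0,0,0],[0.78,-0.41,0,0,0,0],[0.77,-0.41,0,0,0,0]]
[[0.78,-0.41,0,0,0,0]]
```

What could be mistaken for what I need (top-camera pixels):
- **Key:** only the one in the dish at (365,203). The pistol grips at (366,80) and (540,80) are other objects.
- **Dish:** grey and round under the key at (365,203). The petri lids are at about (172,230).
- **Cups:** two white-lidded ones in the tray, at (245,258) and (274,254). The look-alikes are the blue one at (336,256) and the white jars at (132,220) and (145,250), outside the tray.

By the description I'm using the key at (365,203) and the two tray cups. The crops confirm both.

Request:
jog_arm(
  plan=[
    [[0,0,-0.87,0,0,0.04],[0,-0.01,-0.86,0,0,0.05],[0.01,0,-0.87,0,0,0.04],[0.77,-0.41,0,0,0,0],[0.78,-0.42,0,0,0,0],[0.77,-0.41,0,0,0,0],[0.77,-0.41,0,0,0,0],[0.78,-0.41,0,0,0,0],[0.77,-0.41,0,0,0,0],[0.78,-0.41,0,0,0,0]],
  ],
  grip=1,
)

```text
time_s: 2.75
position: [0.3396, -0.3535, 0.3]
tool_rot: [[0.961, 0.275, 0.0], [0.275, -0.961, -0.0], [0.0, 0.0, -1.0]]
ft_force: [0.1, -0.3, 0.6]
grip_width: 0.0855
```

Request:
jog_arm(
  plan=[
    [[0.77,-0.41,0,0,0,0],[0.78,-0.41,0,0,0,0],[0.77,-0.41,0,0,0,0],[0.78,-0.41,0,0,0,0],[0.77,-0.41,0,0,0,0],[0.78,-0.41,0,0,0,0],[0.77,-0.41,0,0,0,0],[0.77,-0.42,0,0,0,0],[0.78,-0.41,0,0,0,0],[0.77,-0.41,0,0,0,0]],
  ],
)

```text
time_s: 3.75
position: [0.592, -0.11, 0.2999]
tool_rot: [[0.961, 0.276, 0.0], [0.276, -0.961, -0.0], [0.0, 0.0, -1.0]]
ft_force: [0.1, -1.3, -0.5]
grip_width: 0.0852
```

Request:
jog_arm(
  plan=[
    [[0.78,-0.41,0,0,0,0],[0,0,0,0,0,0],[0,0,0,0,0,0]],
  ],
)

```text
time_s: 4.05
position: [0.6167, -0.0865, 0.2994]
tool_rot: [[0.961, 0.277, -0.001], [0.277, -0.961, 0.0], [-0.001, -0.0, -1.0]]
ft_force: [-0.0, 0.1, 0.6]
grip_width: 0.086
```

Run:
```python
from plan import *
show()
plan([((.6165,-.087,.20),Rdown(16)),((.6165,-.087,.13),None,.02)])
```

```text
t 4.05 p [ 0.6167 -0.0865  0.2994] yaw 16.07 z [-0.001  0.    -1.   ] F [-0.   0.1  0.6] T [ 0.04  0.04 -0.01] w 0.086 q [-18.9  27.3  48.7  -0.  104.1  55.1]
[[0,0,0.83,0,0,0],[0,0.01,0.83,0,0,0.01],[-0.01,0,0.83,0,0,0],[0,0,0.43,0,0,0],[0,0,0.44,0,0,0],[0,0,0.44,0,0,0],[0,0,0.44,0,0,0]]
```

Run:
```python
from h import *
for n in("top","scene"):
    im,d=vision.get_image(n); cv2.imwrite(f"pics/a_{n}.png",im[:,:,::-1])
    if n=="top":
        uv,W=cloud(n,d); m=(W[:,2]>.25)&(W[:,0]>.3)&(W[:,0]<.75)&(abs(W[:,1])<.3)
        P=W[m]
        for x in np.arange(.32,.74,.03):
            q=P[(abs(P[:,0]-x)<.015)&(P[:,1]<0.003)]
            if len(q): print(round(float(x),2),"ymax",q[:,1].max().round(3),"ymin",q[:,1].min().round(3),"z",q[:,2].max().round(3))
```

```text
0.32 ymax 0.002 ymin -0.042 z 0.649
0.35 ymax 0.002 ymin -0.051 z 0.644
0.38 ymax 0.002 ymin -0.065 z 0.641
0.41 ymax 0.001 ymin -0.074 z 0.634
0.44 ymax 0.003 ymin -0.082 z 0.629
0.47 ymax 0.002 ymin -0.103 z 0.622
0.5 ymax 0.002 ymin -0.113 z 0.617
0.53 ymax 0.002 ymin -0.122 z 0.625
0.56 ymax 0.0 ymin -0.141 z 0.635
0.59 ymax -0.01 ymin -0.152 z 0.641
0.62 ymax -0.014 ymin -0.157 z 0.642
0.65 ymax -0.021 ymin -0.155 z 0.641
0.68 ymax -0.036 ymin -0.07 z 0.625
```

View pics/a_top.png

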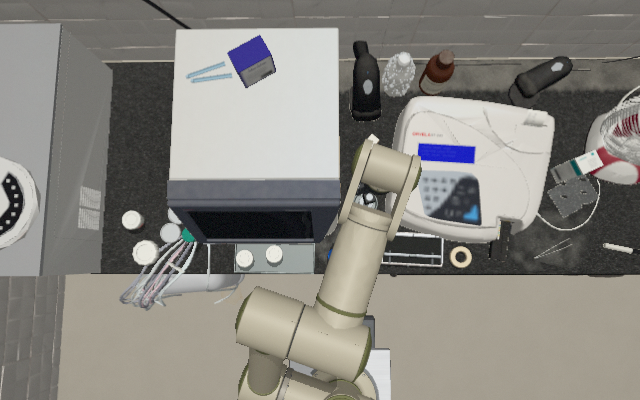

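View pics/a_scene.png

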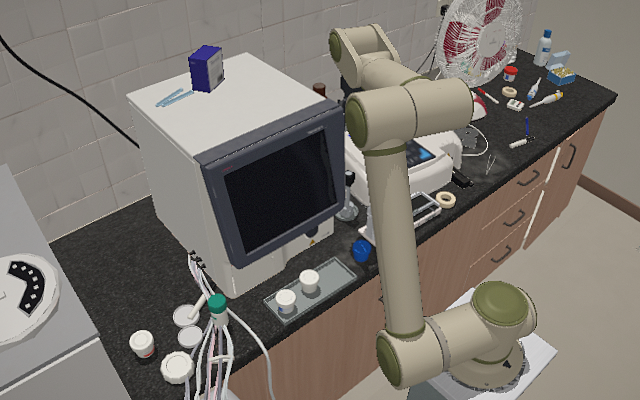

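Run:
```python
from h import *
for n in("top","scene"):
    im,d=vision.get_image(n)
    uv,W=cloud(n,d); m=(W[:,2]>.5)&(W[:,0]>.3)&(W[:,0]<.75)&(abs(W[:,1])<.3)
    P=W[m]
    for x in np.arange(.44,.74,.02):
            q=P[(abs(P[:,0]-x)<.01)]
            if len(q): 
                i=q[:,1].argsort()[-max(3,len(q)//20):]; print(n,round(float(x),2),"ymax",q[:,1].max().round(3),"z there",q[i][:,2].mean().round(3),"ymin",q[:,1].min().round(3),"z",q[:,2].min().round(3),q[:,2].max().round(3))
```

```text
top 0.44 ymax 0.03 z there 0.594 ymin -0.082 z 0.579 0.627
top 0.46 ymax 0.024 z there 0.589 ymin -0.086 z 0.57 0.625
top 0.48 ymax 0.016 z there 0.587 ymin -0.106 z 0.57 0.618
top 0.5 ymax 0.012 z there 0.582 ymin -0.113 z 0.569 0.616
top 0.52 ymax 0.012 z there 0.598 ymin -0.119 z 0.538 0.623
top 0.54 ymax 0.004 z there 0.61 ymin -0.126 z 0.529 0.628
top 0.56 ymax -0.002 z there 0.616 ymin -0.138 z 0.531 0.635
top 0.58 ymax -0.01 z there 0.623 ymin -0.151 z 0.5 0.641
top 0.6 ymax -0.016 z there 0.622 ymin -0.156 z 0.503 0.642
top 0.62 ymax -0.015 z there 0.611 ymin -0.157 z 0.592 0.641
top 0.64 ymax -0.019 z there 0.618 ymin -0.156 z 0.585 0.643
top 0.66 ymax -0.027 z there 0.612 ymin -0.107 z 0.574 0.637
top 0.68 ymax -0.043 z there 0.619 ymin -0.06 z 0.607 0.622
scene 0.44 ymax 0.033 z there 0.585 ymin -0.048 z 0.569 0.625
scene 0.46 ymax 0.025 z there 0.576 ymin -0.052 z 0.554 0.62
scene 0.48 ymax 0.018 z there 0.57 ymin -0.104 z 0.542 0.617
scene 0.5 ymax 0.015 z there 0.571 ymin -0.108 z 0.543 0.614
scene 0.52 ymax 0.014 z there 0.567 ymin -0.115 z 0.523 0.62
scene 0.54 ymax 0.008 z there 0.573 ymin -0.126 z 0.528 0.627
scene 0.56 ymax 0.002 z there 0.575 ymin -0.129 z 0.528 0.632
scene 0.58 ymax -0.006 z there 0.571 ymin -0.14 z 0.533 0.637
scene 0.6 ymax -0.012 z there 0.592 ymin -0.145 z 0.537 0.639
scene 0.62 ymax -0.01 z there 0.595 ymin -0.136 z 0.502 0.64
scene 0.64 ymax -0.015 z there 0.593 ymin -0.095 z 0.504 0.641
scene 0.66 ymax -0.023 z there 0.594 ymin -0.039 z 0.553 0.636
scene 0.68 ymax -0.041 z there 0.604 ymin -0.044 z 0.599 0.619
```

```bash
cat >> plan.py <<'E'
def Rtilt(jaw,tilt):  # jaw axis dir (deg) ; tool x = jaw+90 ; tilt about jaw axis
    return Ro.from_rotvec(np.radians(tilt)*np.array([np.cos(np.radians(jaw)),np.sin(np.radians(jaw)),0])).as_matrix()@Rdown(jaw+90)
def tcp(g,R): return np.array(g)+.019*R[:,2]
E
python3 - <<'E'
from plan import *
R=Rtilt(16,9); g=[.6165,-.087]
print(R.round(3))
plan([(tcp(g+[.30],R),R,.03),(tcp(g+[.215],R),None,.03),(tcp(g+[.150],R),None,.02)])
E
```

```text
[[-0.272  0.961 -0.043]
 [ 0.949  0.276  0.15 ]
 [ 0.156 -0.    -0.988]]
[[0,-0.01,0.04,0.06,0.06,-0.8],[0,0,0.03,0.07,0.07,-0.81],[0,-0.01,0.04,0.06,0.06,-0.8],[0.01,0,0.04,0.06,0.06,-0.81],[0,-0.01,0.03,0.07,0.07,-0.8],[0,0,0.04,0.06,0.06,-0.81],[0.01,-0.01,0.04,0.06,0.06,-0.8],[0,0,0.04,0.07,0.07,-0.8],[0,0,0.03,0.06,0.06,-0.81],[0,0,0.04,0.07,0.06,-0.8]]
[[0.01,0,0.04,0.06,0.07,-0.81],[0,0,0.03,0.06,0.06,-0.8],[0,0,0.04,0.07,0.06,-0.81],[-0.11,0,0.7,0,0,0],[-0.11,0,0.7,0,0,0],[-0.11,0,0.7,0,0,0],[-0.07,0,0.4,0,0,0],[-0.06,0,0.4,0,0,0],[-0.06,0,0.4,0,0,0],[-0.07,0,0.41,0,0,0]]
```

Request:
jog_arm(
  plan=[
    [[0,-0.01,0.04,0.06,0.06,-0.8],[0,0,0.03,0.07,0.07,-0.81],[0,-0.01,0.04,0.06,0.06,-0.8],[0.01,0,0.04,0.06,0.06,-0.81],[0,-0.01,0.03,0.07,0.07,-0.8],[0,0,0.04,0.06,0.06,-0.81],[0.01,-0.01,0.04,0.06,0.06,-0.8],[0,0,0.04,0.07,0.07,-0.8],[0,0,0.03,0.06,0.06,-0.81],[0,0,0.04,0.07,0.06,-0.8]],
  ],
)

```text
time_s: 5.25
position: [0.6158, -0.085, 0.2856]
tool_rot: [[0.081, 0.997, -0.013], [0.989, -0.078, 0.125], [0.124, -0.023, -0.992]]
ft_force: [0.1, 0.3, -0.2]
grip_width: 0.0856
```

Request:
jog_arm(
  plan=[
    [[0.01,0,0.04,0.06,0.07,-0.81],[0,0,0.03,0.06,0.06,-0.8],[0,0,0.04,0.07,0.06,-0.81],[-0.11,0,0.7,0,0,0],[-0.11,0,0.7,0,0,0],[0,0,0,0,0,0],[0,0,0,0,0,0]],
  ],
)

```text
time_s: 5.95
position: [0.6161, -0.0837, 0.2253]
tool_rot: [[-0.273, 0.961, -0.043], [0.949, 0.277, 0.15], [0.156, -0.0, -0.988]]
ft_force: [-0.4, 0.7, 0.5]
grip_width: 0.0853
```

Run:
```python
from plan import *
show(); R=Rtilt(16,9); g=[.6165,-.087]
plan([(tcp(g+[.215],R),R,.03),(tcp(g+[.150],R),None,.02)])
from h import *
for n in("top","scene"):
    im,d=vision.get_image(n); cv2.imwrite(f"pics/b_{n}.png",im[:,:,::-1])
    uv,W=cloud(n,d); m=(W[:,2]>.48)&(W[:,0]>.3)&(W[:,0]<.75)&(abs(W[:,1])<.3)
    P=W[m]
    for x in np.arange(.44,.74,.04):
            q=P[(abs(P[:,0]-x)<.01)]
            if len(q): print(n,round(float(x),2),"ymax",q[:,1].max().round(3),"zmax",q[:,2].max().round(3))
```

```text
t 5.95 p [ 0.6161 -0.0837  0.2253] yaw 106.06 z [-0.043  0.15  -0.988] F [-0.4  0.7  0.5] T [-0.07  0.05  0.01] w 0.0853 q [-22.   30.6  55.3   7.1  99.6 -37.2]
[[-0.12,-0.01,0.72,0,0,0.01],[-0.06,0,0.4,0,0,0],[-0.07,0,0.4,0,0,0],[-0.06,0,0.4,0,0,0],[-0.07,0,0.4,0,0,0]]
top 0.44 ymax 0.007 zmax 0.593
top 0.48 ymax -0.008 zmax 0.579
top 0.52 ymax -0.021 zmax 0.559
top 0.56 ymax -0.028 zmax 0.561
top 0.6 ymax -0.045 zmax 0.565
top 0.64 ymax -0.056 zmax 0.569
top 0.68 ymax -0.072 zmax 0.563
scene 0.44 ymax -0.01 zmax 0.59
scene 0.48 ymax -0.018 zmax 0.573
scene 0.52 ymax -0.019 zmax 0.557
scene 0.56 ymax -0.03 zmax 0.56
scene 0.6 ymax -0.041 zmax 0.563
scene 0.64 ymax -0.051 zmax 0.569
scene 0.68 ymax -0.066 zmax 0.557
```

View pics/b_scene.png

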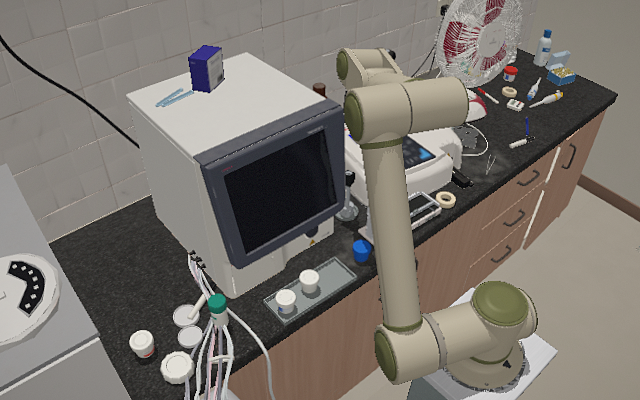

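The tilted wrist now clears the machine's side by about 30 mm, so I'm descending.

Request:
jog_arm(
  plan=[
    [[-0.12,-0.01,0.72,0,0,0.01],[-0.06,0,0.4,0,0,0],[-0.07,0,0.4,0,0,0],[-0.06,0,0.4,0,0,0],[-0.07,0,0.4,0,0,0],[0,0,0,0,0,0]],
  ],
)

```text
time_s: 6.65
position: [0.6155, -0.0838, 0.1297]
tool_rot: [[-0.272, 0.961, -0.046], [0.949, 0.276, 0.151], [0.157, -0.002, -0.988]]
ft_force: [0.7, 0.3, -0.6]
grip_width: 0.0856
```

Run:
```python
from plan import *
show()
from h import *
for n in("scene","top"):
    im,d=vision.get_image(n)
    crop(im,(320,60,440,230),3.5,f"pics/c_{n}.png") if n=="scene" else crop(im,(320,110,440,230),5,f"pics/c_{n}.png")
```

```text
t 6.65 p [ 0.6155 -0.0838  0.1297] yaw 105.99 z [-0.046  0.151 -0.988] F [ 0.7  0.3 -0.6] T [-0.05  0.03  0.03] w 0.0856 q [-22.   34.   65.    7.   86.8 -38.8]
```

View pics/c_scene.png

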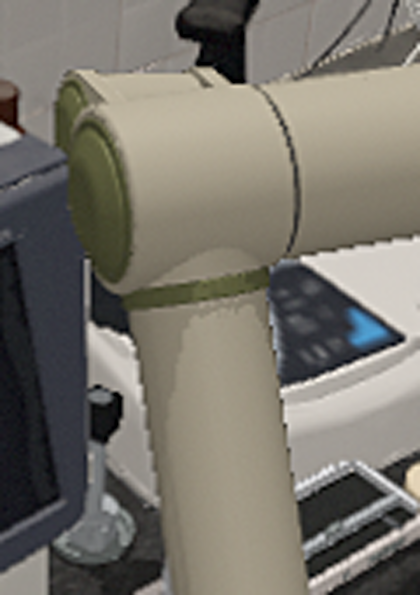

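View pics/c_top.png

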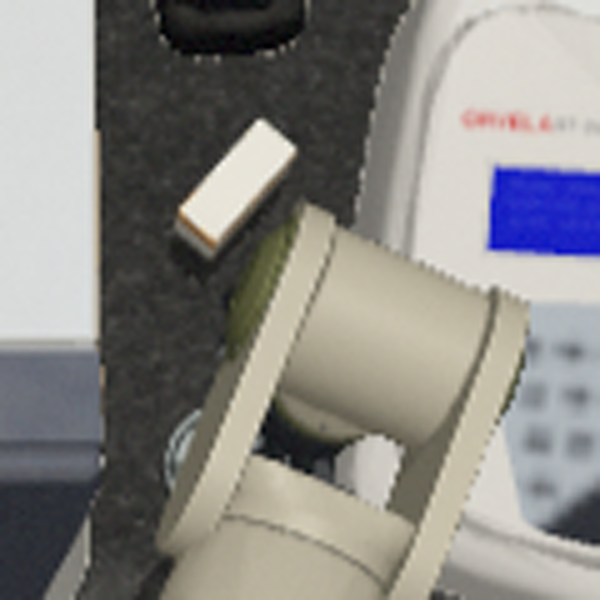

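Request:
jog_arm(
  plan=[
    [[0,0,0,0,0,0],[0,0,0,0,0,0],[0,0,0,0,0,0],[0,0,0,0,0,0],[0,0,0,0,0,0],[0,0,0,0,0,0],[0,0,0,0,0,0],[0,0,0,0,0,0]],
  ],
  grip=-1,
  squeeze=60,
)

```text
time_s: 7.55
position: [0.6161, -0.0839, 0.131]
tool_rot: [[-0.273, 0.961, -0.043], [0.949, 0.276, 0.15], [0.156, 0.0, -0.988]]
ft_force: [-0.1, -0.3, 5.5]
grip_width: 0.0288
```

Request:
jog_arm(
  plan=[
    [[0,0,0,0,0,0],[0,0,0,0,0,0]],
  ],
)

```text
time_s: 7.75
position: [0.6161, -0.0839, 0.131]
tool_rot: [[-0.273, 0.961, -0.043], [0.949, 0.276, 0.15], [0.156, 0.0, -0.988]]
ft_force: [-0.7, -0.0, 5.3]
grip_width: 0.029
```

Run:
```python
from plan import *
show()
from h import *
im,d=vision.get_image("scene"); crop(im,(320,130,380,230),6,"pics/d_scene.png")
```

```text
t 7.75 p [ 0.6161 -0.0839  0.131 ] yaw 106.02 z [-0.043  0.15  -0.988] F [-0.7 -0.   5.3] T [-0.01  0.13  0.01] w 0.029 q [-22.   33.9  64.9   7.1  86.8 -38.8]
```

View pics/d_scene.png

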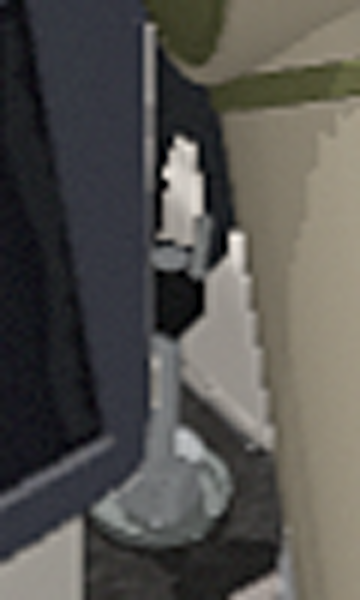

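Run:
```python
from plan import *
p,R,s=state()
plan([(p+[0,0,.02],None,.01),(p+[0,0,.15],None,.03)])
```

```text
[[0.04,0,-0.25,0,0,0],[0.04,0,-0.24,0,0,0],[0.1,0,-0.65,0,0,0],[0.1,0,-0.64,0,0,0],[0.1,0,-0.64,0,0,0],[0.1,0,-0.64,0,0,0],[0.1,0,-0.64,0,0,0]]
```

Request:
jog_arm(
  plan=[
    [[0.04,0,-0.25,0,0,0],[0.04,0,-0.24,0,0,0],[0.1,0,-0.65,0,0,0],[0.1,0,-0.64,0,0,0],[0.1,0,-0.64,0,0,0],[0.1,0,-0.64,0,0,0],[0.1,0,-0.64,0,0,0],[0,0,0,0,0,0],[0,0,0,0,0,0]],
  ],
)

```text
time_s: 8.7
position: [0.6159, -0.0839, 0.2793]
tool_rot: [[-0.272, 0.961, -0.045], [0.949, 0.276, 0.15], [0.157, -0.001, -0.988]]
ft_force: [-0.3, -0.1, -5.1]
grip_width: 0.0287
```

Run:
```python
from plan import *
show()
from h import *
for n in("scene","top"):
    im,d=vision.get_image(n); crop(im,(300,60,440,250),3,f"pics/e_{n}.png")
```

```text
t 8.7 p [ 0.6159 -0.0839  0.2793] yaw 106.01 z [-0.045  0.15  -0.988] F [-0.3 -0.1 -5.1] T [-0.16 -0.04  0.05] w 0.0287 q [-22.   29.7  48.3   7.4 107.5 -36.2]
```

View pics/e_scene.png

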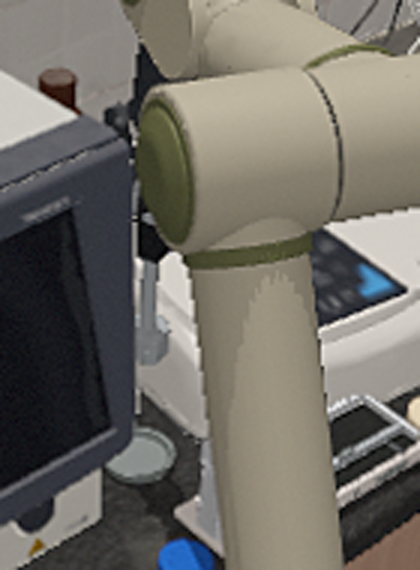

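Run:
```python
from plan import *
R=Rtilt(9.5,9)
plan([(tcp([.4812,-.092,.298],R),R,.03)])
```

```text
[[0.16,-0.66,0.02,-0.03,0,0.15],[0.14,-0.65,0.02,-0.03,0,0.15],[0.13,-0.67,0.02,-0.03,-0.01,0.15],[0.12,-0.66,0.01,-0.02,0,0.15],[0.1,-0.67,0.01,-0.03,0,0.15]]
```

Request:
jog_arm(
  plan=[
    [[0.16,-0.66,0.02,-0.03,0,0.15],[0.14,-0.65,0.02,-0.03,0,0.15],[0.13,-0.67,0.02,-0.03,-0.01,0.15],[0.12,-0.66,0.01,-0.02,0,0.15],[0.1,-0.67,0.01,-0.03,0,0.15],[0,0,0,0,0,0],[0,0,0,0,0,0],[0,0,0,0,0,0]],
  ],
)

```text
time_s: 9.6
position: [0.4815, -0.0892, 0.2801]
tool_rot: [[-0.163, 0.986, -0.024], [0.974, 0.165, 0.154], [0.156, 0.002, -0.988]]
ft_force: [0.0, -0.6, -2.9]
grip_width: 0.0284
```

Run:
```python
from plan import *
show()
from h import *
for n in("scene","top"):
    im,d=vision.get_image(n); np.save(f"f_{n}.npy",im); np.save(f"fd_{n}.npy",d); crop(im,(300,100,460,270),4 if n=="scene" else 3.5,f"pics/f_{n}.png")
```

```text
t 9.6 p [ 0.4815 -0.0892  0.2801] yaw 99.5 z [-0.024  0.154 -0.988] F [ 0.  -0.6 -2.9] T [-0.12 -0.03 -0.03] w 0.0284 q [-28.8  14.7  71.6   7.2  99.1 -37.5]
```

View pics/f_scene.png

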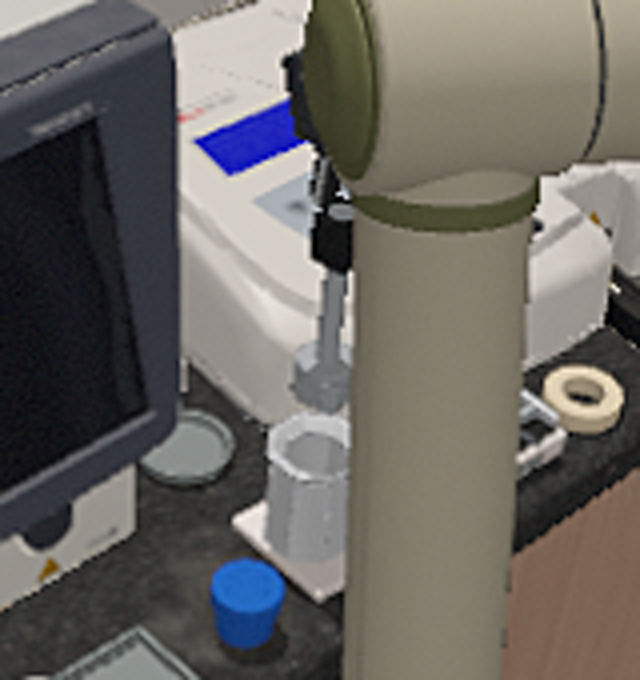

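View pics/f_top.png

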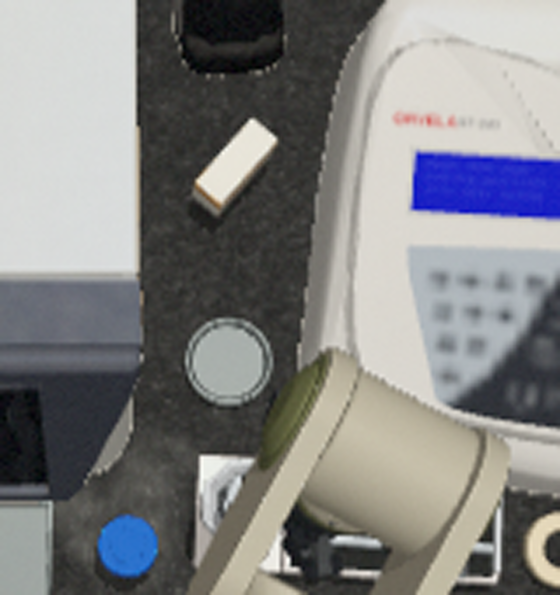

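```bash
cat > keyov.py <<'E'
from plan import *
from fit import *
def overlay(im,n,x,y,zo,yaw,tx=0,ty=0,b=(330,140,400,215),k=9,f="pics/ov.png"):
    # key with origin zo; tilt: axis vector ; anchored at grip (x,y,zo+.145)
    ax=np.array([tx,ty,1.]);ax/=np.linalg.norm(ax)
    Rm=Ro.align_vectors([ax],[[0,0,1]])[0].as_matrix()
    M=[circ(0,0,0,.023),circ(0,0,.03,.023),circ(0,0,.035,.009),circ(0,0,.125,.009),rect(-.016,.016,-.016,.016,.125),rect(-.016,.016,-.016,.016,.165)]
    a=np.radians(yaw)
    for s in(-1,1):
        # silhouettes skip
        pass
    M=np.vstack(M+[seg((0,0,0),(0,0,.165),80)])
    P=place(M,0,0,a)-[0,0,.145]; P=P@Rm.T+[x,y,zo+.145]
    Z=cv2.resize(im[b[1]:b[3],b[0]:b[2],::-1],None,fx=k,fy=k,interpolation=cv2.INTER_CUBIC)
    for u,v in proj(n,P): cv2.circle(Z,(int((u+.5-b[0])*k),int((v+.5-b[1])*k)),1,(0,0,255),-1)
    cv2.imwrite(f,Z)
E
python3 - <<'E'
from keyov import *
p,R,s=state(); g=p-.019*R[:,2]; print(g)
overlay(np.load("f_scene.npy"),"scene",g[0],g[1],g[2]-.145-.0007,9.5,b=(360,135,400,220),k=9)
E
```

```text
[ 0.48207555 -0.09206734  0.29897432]
```

View pics/ov.png

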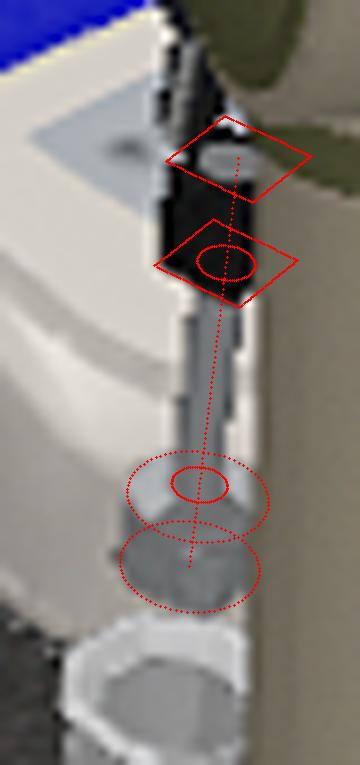

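Run:
```python
from plan import *
p,R,s=state(); R=Rtilt(9.5,9)
plan([(tcp([.4814,-.092,.255],R),R,.02),(tcp([.4814,-.092,.228],R),R,.006)])
```

```text
[[-0.06,-0.01,0.36,0,0,0],[-0.05,0,0.36,0.01,0,0],[-0.06,-0.01,0.37,0,0.01,0],[-0.02,0,0.13,0,0,0],[-0.02,0,0.13,0,0,0],[-0.02,0,0.14,0,0,0],[-0.02,0,0.13,0,0,0],[-0.02,0,0.13,0,0,0]]
```

Request:
jog_arm(
  plan=[
    [[-0.06,-0.01,0.36,0,0,0],[-0.05,0,0.36,0.01,0,0],[-0.06,-0.01,0.37,0,0.01,0],[-0.02,0,0.13,0,0,0],[-0.02,0,0.13,0,0,0],[-0.02,0,0.14,0,0,0],[-0.02,0,0.13,0,0,0],[-0.02,0,0.13,0,0,0],[0,0,0,0,0,0]],
  ],
)

```text
time_s: 10.6
position: [0.4802, -0.089, 0.2094]
tool_rot: [[-0.163, 0.986, -0.026], [0.974, 0.165, 0.155], [0.157, -0.0, -0.988]]
ft_force: [-1.1, -0.3, -3.2]
grip_width: 0.029
```

Run:
```python
from plan import *
show()
p,R,s=state(); print(p-.019*R[:,2])
from h import *
im,d=vision.get_image("scene"); crop(im,(350,140,410,260),6,"pics/g_scene.png")
```

```text
t 10.6 p [ 0.4802 -0.089   0.2094] yaw 99.48 z [-0.026  0.155 -0.988] F [-1.1 -0.3 -3.2] T [-0.12 -0.02  0.01] w 0.029 q [-28.8  16.9  80.1   7.1  88.6 -38.8]
[ 0.48065359 -0.09189992  0.22818712]
```

View pics/g_scene.png

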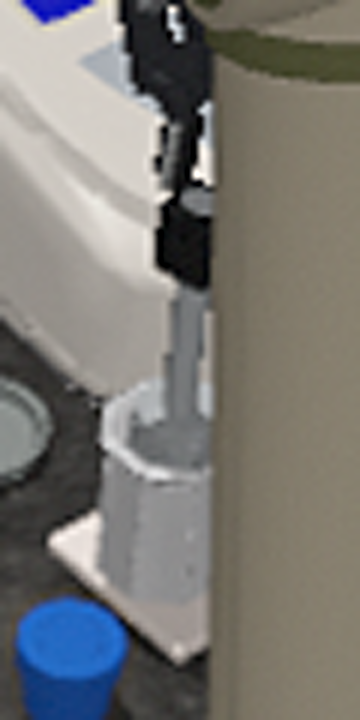

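Run:
```python
from plan import *
p,R,s=state(); R=Rtilt(9.5,9)
plan([(tcp([.4810,-.092,.183],R),R,.008),(tcp([.4810,-.092,.166],R),R,.004)])
```

```text
[[-0.03,0,0.19,0,0,0],[-0.03,0,0.19,0,0,0],[-0.03,0,0.18,0,0,0],[-0.03,0,0.19,0,0,0],[-0.03,0,0.19,0,0,0],[-0.03,0,0.19,0,0,0],[-0.01,0,0.08,0,0,0],[-0.02,0,0.08,0,0,0],[-0.01,0,0.09,0,0,0],[-0.01,0,0.08,0,0,0]]
[[-0.02,0,0.09,0,0,0]]
```

Request:
jog_arm(
  plan=[
    [[-0.03,0,0.19,0,0,0],[-0.03,0,0.19,0,0,0],[-0.03,0,0.18,0,0,0],[-0.03,0,0.19,0,0,0],[-0.03,0,0.19,0,0,0],[-0.03,0,0.19,0,0,0],[0,0,0,0,0,0]],
  ],
)

```text
time_s: 11.35
position: [0.48, -0.0889, 0.1631]
tool_rot: [[-0.163, 0.986, -0.027], [0.974, 0.165, 0.155], [0.158, -0.001, -0.987]]
ft_force: [0.9, 0.2, -2.6]
grip_width: 0.029
```

Request:
jog_arm(
  plan=[
    [[-0.01,0,0.08,0,0,0],[-0.02,0,0.08,0,0,0],[-0.01,0,0.09,0,0,0],[0,0,0,0,0,0]],
  ],
)

```text
time_s: 11.75
position: [0.4802, -0.089, 0.1537]
tool_rot: [[-0.163, 0.986, -0.026], [0.974, 0.165, 0.155], [0.157, 0.0, -0.988]]
ft_force: [-0.2, -0.5, -2.8]
grip_width: 0.0285
```

Request:
jog_arm(
  plan=[
    [[-0.01,0,0.09,0,0,0],[-0.02,0,0.09,0,0,0],[-0.01,0,0.09,0,0,0],[0,0,0,0,0,0]],
  ],
)

```text
time_s: 12.15
position: [0.4802, -0.0889, 0.1426]
tool_rot: [[-0.163, 0.986, -0.026], [0.974, 0.165, 0.155], [0.157, 0.0, -0.988]]
ft_force: [0.1, -1.0, -3.1]
grip_width: 0.0288
```

Request:
jog_arm(
  plan=[
    [[0,0,0.04,0,0,0],[-0.01,0,0.04,0,0,0],[-0.01,0,0.03,0,0,0],[0,0,0,0,0,0]],
  ],
)

```text
time_s: 12.55
position: [0.4806, -0.0893, 0.1391]
tool_rot: [[-0.163, 0.986, -0.024], [0.974, 0.165, 0.154], [0.156, 0.001, -0.988]]
ft_force: [-0.7, 0.1, 1.4]
grip_width: 0.0289
```

Request:
jog_arm(
  plan=[
    [[0,0,0,0,0,0],[0,0,0,0,0,0],[0,0,0,0,0,0],[0,0,0,0,0,0],[0,0,0,0,0,0],[0,0,0,0,0,0],[0,0,0,0,0,0]],
  ],
  grip=1,
)

```text
time_s: 13.25
position: [0.4804, -0.0891, 0.1387]
tool_rot: [[-0.163, 0.986, -0.025], [0.974, 0.165, 0.154], [0.156, 0.001, -0.988]]
ft_force: [-0.1, 0.4, 0.8]
grip_width: 0.0853
```

Run:
```python
from plan import *
show()
g=[.4810,-.0919]
plan([(tcp(g+[.158],Rdown(99.5)),Rdown(99.5),.02),(tcp(g+[.158],Rdown(9.5)),Rdown(9.5),.03)])
```

```text
t 13.25 p [ 0.4804 -0.0891  0.1387] yaw 99.49 z [-0.025  0.154 -0.988] F [-0.1  0.4  0.8] T [-0.14  0.05 -0.05] w 0.0853 q [-28.8  20.6  87.1   7.2  78.  -40.2]
[[-0.03,0,-0.01,0,-0.52,0],[-0.04,0,-0.01,0.01,-0.53,0],[0,0,0,0,0,0.8],[0,0,0,0,0,0.81],[0,0,0,0,0,0.8],[0,0,0,0,0,0.81],[0,0,0,0,0,0.81],[0,0,0,0,0,0.8],[0,0,0,0,0,0.81],[0,0,0,0,0,0.8]]
[[0,0,0,0,0,0.81],[0,0,0,0,0,0.8],[0,0,0,0,0,0.81],[0,0,0,0,0,0.8],[0,0,0,0,0,0.81]]
```

Request:
jog_arm(
  plan=[
    [[-0.03,0,-0.01,0,-0.52,0],[-0.04,0,-0.01,0.01,-0.53,0],[0,0,0,0,0,0.8],[0,0,0,0,0,0.81],[0,0,0,0,0,0.8],[0,0,0,0,0,0.81],[0,0,0,0,0,0.81],[0,0,0,0,0,0.8],[0,0,0,0,0,0.81],[0,0,0,0,0,0.8]],
  ],
)

```text
time_s: 14.25
position: [0.4809, -0.0919, 0.1392]
tool_rot: [[0.721, 0.693, -0.001], [0.693, -0.721, -0.0], [-0.001, -0.0, -1.0]]
ft_force: [0.1, 0.1, 0.0]
grip_width: 0.0857
```

Request:
jog_arm(
  plan=[
    [[0,0,0,0,0,0.81],[0,0,0,0,0,0.8],[0,0,0,0,0,0.81],[0,0,0,0,0,0.8],[0,0,0,0,0,0.81],[0,0,0,0,0,0]],
  ],
)

```text
time_s: 14.85
position: [0.4809, -0.0919, 0.1392]
tool_rot: [[0.986, 0.164, -0.001], [0.164, -0.986, -0.0], [-0.001, 0.0, -1.0]]
ft_force: [-1.3, -0.7, 0.0]
grip_width: 0.0853
```

Run:
```python
from plan import *
show()
from h import *
im,d=vision.get_image("scene"); crop(im,(350,140,440,260),5,"pics/h_scene.png")
im,d=vision.get_image("top"); crop(im,(330,180,460,280),5,"pics/h_top.png")
```

```text
t 14.85 p [ 0.4809 -0.0919  0.1392] yaw 9.44 z [-0.001 -0.    -1.   ] F [-1.3 -0.7  0. ] T [ 0.02 -0.01  0.03] w 0.0853 q [-24.7  18.9  89.1  -0.   72.   55.9]
```

View pics/h_scene.png

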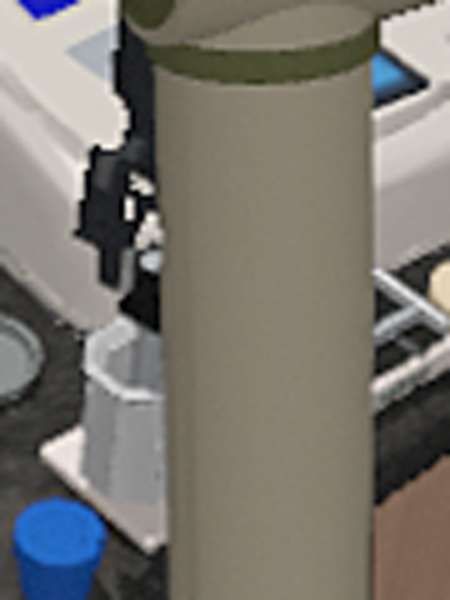

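View pics/h_top.png

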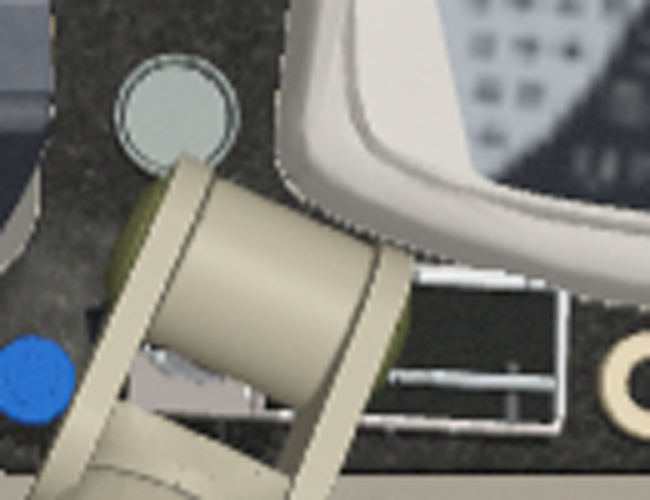

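Key is seated in the bore, with its block at crop (140,290) between the fingers. I'll close the gripper and turn.

Request:
jog_arm(
  plan=[
    [[0,0,0,0,0,0],[0,0,0,0,0,0],[0,0,0,0,0,0],[0,0,0,0,0,0],[0,0,0,0,0,0],[0,0,0,0,0,0],[0,0,0,0,0,0],[0,0,0,0,0,0]],
  ],
  grip=-1,
  squeeze=60,
)

```text
time_s: 15.75
position: [0.4812, -0.0921, 0.1396]
tool_rot: [[0.986, 0.165, 0.0], [0.165, -0.986, -0.001], [0.0, 0.001, -1.0]]
ft_force: [-0.1, -0.4, 5.4]
grip_width: 0.0279
```

Request:
jog_arm(
  plan=[
    [[0,0,0,0,0,-0.5],[0,0,0,0,0,-0.5],[0,0,0,0,0,-0.5],[0,0,0,0,0,-0.5],[0,0,0,0,0,-0.5],[0,0,0,0,0,-0.5]],
  ],
)

```text
time_s: 16.35
position: [0.4811, -0.0918, 0.1396]
tool_rot: [[0.815, 0.58, 0.0], [0.58, -0.815, -0.0], [-0.0, 0.0, -1.0]]
ft_force: [-1.3, 1.2, 6.2]
grip_width: 0.0284
```

Run:
```python
from plan import *
show()
```

```text
t 16.35 p [ 0.4811 -0.0918  0.1396] yaw 35.45 z [ 0. -0. -1.] F [-1.3  1.2  6.2] T [ 0.19  0.15 -0.16] w 0.0284 q [-24.7  18.8  89.1  -0.   72.1  29.9]
```

Request:
jog_arm(
  plan=[
    [[0,0,0,0,0,-0.6],[0,0,0,0,0,-0.6],[0,0,0,0,0,-0.6],[0,0,0,0,0,-0.6],[0,0,0,0,0,-0.6],[0,0,0,0,0,-0.6],[0,0,0,0,0,-0.6],[0,0,0,0,0,-0.6],[0,0,0,0,0,-0.6]],
  ],
)

```text
time_s: 17.25
position: [0.4808, -0.0918, 0.1396]
tool_rot: [[0.141, 0.99, -0.0], [0.99, -0.141, -0.0], [-0.0, -0.0, -1.0]]
ft_force: [-1.4, 1.8, 6.9]
grip_width: 0.0282
```

Request:
jog_arm(
  plan=[
    [[0,0,0,0,0,-0.6],[0,0,0,0,0,-0.6],[0,0,0,0,0,-0.6],[0,0,0,0,0,-0.6],[0,0,0,0,0,-0.6],[0,0,0,0,0,-0.6],[0,0,0,0,0,-0.6],[0,0,0,0,0,0]],
  ],
)

```text
time_s: 18.05
position: [0.4808, -0.0919, 0.1397]
tool_rot: [[-0.469, 0.883, -0.001], [0.883, 0.469, -0.001], [-0.0, -0.001, -1.0]]
ft_force: [-1.3, -0.1, 6.6]
grip_width: 0.0281
```

Run:
```python
from plan import *
show()
from h import *
im,d=vision.get_image("top"); np.save("i.npy",im); crop(im,(330,180,460,280),5,"pics/i_top.png")
```

```text
t 18.05 p [ 0.4808 -0.0919  0.1397] yaw 117.94 z [-0.001 -0.001 -1.   ] F [-1.3 -0.1  6.6] T [ 0.04  0.42 -0.05] w 0.0281 q [-24.7  18.8  89.1  -0.1  72.1 -52.6]
```

View pics/i_top.png

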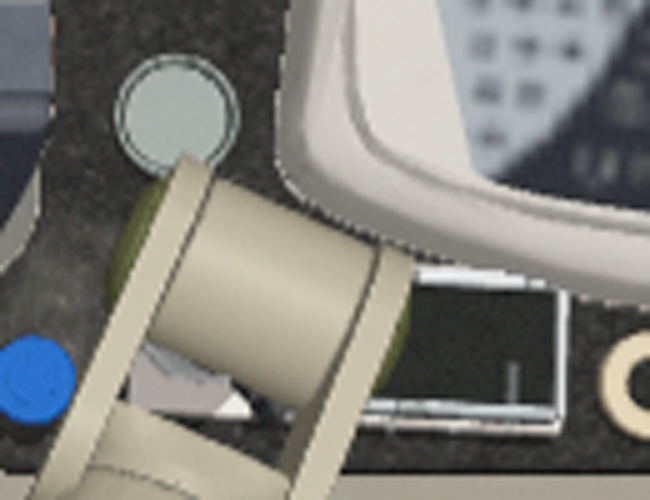

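Request:
jog_arm(
  plan=[
    [[0,0,0,0,0,-0.5],[0,0,0,0,0,-0.5],[0,0,0,0,0,-0.5],[0,0,0,0,0,-0.5],[0,0,0,0,0,0]],
  ],
)

```text
time_s: 18.6
position: [0.4808, -0.092, 0.1397]
tool_rot: [[-0.708, 0.706, -0.0], [0.706, 0.708, -0.001], [-0.0, -0.001, -1.0]]
ft_force: [-2.3, -0.0, 6.7]
grip_width: 0.0281
```

Run:
```python
from plan import *
show()
```

```text
t 18.6 p [ 0.4808 -0.092   0.1397] yaw 135.1 z [-0.    -0.001 -1.   ] F [-2.3 -0.   6.7] T [-0.03  0.41 -0.12] w 0.0281 q [-24.7  18.8  89.1  -0.1  72.1 -69.8]
```

Request:
jog_arm(
  plan=[
    [[0,0,0,0,0,-0.3],[0,0,0,0,0,-0.3],[0,0,0,0,0,0]],
  ],
)

```text
time_s: 18.9
position: [0.4809, -0.092, 0.1397]
tool_rot: [[-0.768, 0.64, -0.0], [0.64, 0.768, -0.001], [-0.0, -0.001, -1.0]]
ft_force: [-1.8, 1.0, 7.7]
grip_width: 0.0278
```

```bash
cat > bar.py <<'E'
from carfit import *
def bar(ys=(-.12,-.07)):
    p=np.load("car.npy"); g=cv2.cvtColor(vision.get_image("top")[0],cv2.COLOR_RGB2GRAY).astype(float)
    xs=np.arange(-.06,.0,.002); pr=[]
    for x in xs:
        P=place(np.c_[np.full(30,x),np.linspace(*ys,30),np.full(30,.044)],*p); uv=proj("top",P)
        pr.append(int(map_coordinates(g,[uv[:,1],uv[:,0]],order=1).mean()))
    print([(round(x*1000),v) for x,v in zip(xs.tolist(),pr)])
E
python3 - <<'E'
from plan import *
show()
from bar import *
bar()
E
```

```text
t 18.9 p [ 0.4809 -0.092   0.1397] yaw 140.21 z [-0.    -0.001 -1.   ] F [-1.8  1.   7.7] T [-0.04  0.4  -0.1 ] w 0.0278 q [-24.7  18.8  89.1  -0.1  72.1 -74.9]
[(-60, 47), (-58, 76), (-56, 113), (-54, 146), (-52, 163), (-50, 184), (-48, 196), (-46, 180), (-44, 114), (-42, 59), (-40, 52), (-38, 53), (-36, 52), (-34, 52), (-32, 52), (-30, 52), (-28, 52), (-26, 51), (-24, 52), (-22, 52), (-20, 52), (-18, 52), (-16, 51), (-14, 49), (-12, 46), (-10, 44), (-8, 44), (-6, 44), (-4, 44), (-2, 44)]
```

Request:
jog_arm(
  plan=[
    [[0,0,0,0,0,-0.25],[0,0,0,0,0,-0.25],[0,0,0,0,0,0]],
  ],
)

```text
time_s: 19.25
position: [0.4809, -0.0921, 0.1397]
tool_rot: [[-0.814, 0.581, -0.0], [0.581, 0.814, -0.001], [-0.0, -0.001, -1.0]]
ft_force: [-3.0, -0.0, 6.9]
grip_width: 0.0283
```

Run:
```python
from plan import *
show()
```

```text
t 19.25 p [ 0.4809 -0.0921  0.1397] yaw 144.49 z [-0.    -0.001 -1.   ] F [-3.  -0.   6.9] T [-0.05  0.44 -0.13] w 0.0283 q [-24.7  18.8  89.1  -0.1  72.1 -79.2]
```

Request:
jog_arm(
  plan=[
    [[0,0,0,0,0,-0.3],[0,0,0,0,0,-0.3],[0,0,0,0,0,0]],
  ],
)

```text
time_s: 19.55
position: [0.481, -0.0921, 0.1397]
tool_rot: [[-0.862, 0.506, -0.0], [0.506, 0.862, -0.001], [-0.0, -0.001, -1.0]]
ft_force: [-2.4, -1.1, 6.9]
grip_width: 0.028
```

Run:
```python
from plan import *
show()
from bar import *
bar()
```

```text
t 19.55 p [ 0.481  -0.0921  0.1397] yaw 149.57 z [-0.    -0.001 -1.   ] F [-2.4 -1.1  6.9] T [-0.03  0.35 -0.84] w 0.028 q [-24.7  18.8  89.1  -0.   72.1 -84.3]
[(-60, 47), (-58, 73), (-56, 110), (-54, 148), (-52, 175), (-50, 193), (-48, 191), (-46, 142), (-44, 74), (-42, 53), (-40, 53), (-38, 53), (-36, 53), (-34, 52), (-32, 52), (-30, 52), (-28, 52), (-26, 52), (-24, 52), (-22, 51), (-20, 52), (-18, 52), (-16, 52), (-14, 49), (-12, 46), (-10, 43), (-8, 43), (-6, 43), (-4, 44), (-2, 45)]
```

Request:
jog_arm(
  plan=[
    [[0,0,0,0,0,0],[0,0,0,0,0,0],[0,0,0,0,0,0],[0,0,0,0,0,0],[0,0,0,0,0,0],[0,0,0,0,0,0],[0,0,0,0,0,0]],
  ],
  grip=1,
)

```text
time_s: 20.3
position: [0.4809, -0.0919, 0.1392]
tool_rot: [[-0.862, 0.506, -0.001], [0.506, 0.862, -0.0], [0.0, -0.001, -1.0]]
ft_force: [-0.2, -0.1, 1.1]
grip_width: 0.0853
```

Request:
jog_arm(
  plan=[
    [[0,0,-0.5,0,0,0],[0,0,-0.5,0,0,0],[0,0,-0.8,0,0,0],[0,0,-0.8,0,0,0],[0,0,-0.8,0,0,0],[0,0,0,0,0,0]],
  ],
)

```text
time_s: 20.9
position: [0.4823, -0.0924, 0.2792]
tool_rot: [[-0.862, 0.506, 0.007], [0.506, 0.862, -0.004], [-0.008, -0.0, -1.0]]
ft_force: [-0.0, 0.2, -0.3]
grip_width: 0.0857
```

Run:
```python
from plan import *
show()
from h import *
for n in("top","scene"):
    im,d=vision.get_image(n); np.save(f"j_{n}.npy",im); np.save(f"jd_{n}.npy",d)
    crop(im,(220,180,480,280),3,f"pics/j_top.png") if n=="top" else crop(im,(240,130,460,330),3,f"pics/j_scene.png")
    uv,W=cloud(n,d,(225,235,300,272) if n=="top" else (260,260,330,320))
    m=(W[:,2]>.047)&(W[:,2]<.058)&(W[:,0]<.478)&(W[:,0]>.38); P=W[m]
    for lo,hi in((.1,.255),(.255,.4)):
        q=P[(P[:,1]>lo)&(P[:,1]<hi)]; print(n,len(q),q.mean(0).round(4),((np.percentile(q,2,axis=0)+np.percentile(q,98,axis=0))/2).round(4),np.ptp(q,axis=0).round(3))
    for r in spotter.trace(n,"cup_1"):
        b=r['rect']; print(n,r['score'],b)
        if n=="top": print(onz("top",[[ (b[0]+b[2])/2-.5,(b[1]+b[3])/2-.5]],.051))
```

```text
t 20.9 p [ 0.4823 -0.0924  0.2792] yaw 149.6 z [ 0.007 -0.004 -1.   ] F [-0.   0.2 -0.3] T [ 0.07 -0.02 -0.01] w 0.0857 q [-24.7  12.7  73.9  -0.   93.  -84.3]
top 200 [0.4523 0.206  0.0514] [0.4518 0.2064 0.0519] [0.05  0.051 0.011]
top 203 [0.4382 0.3    0.0513] [0.4377 0.3012 0.0518] [0.05  0.052 0.011]
top 0.76 [329.6, 245.3, 346.3, 266.8]
[[0.44541949 0.00501693 0.051     ]]
top 0.75 [233.5, 248.4, 252.2, 266.0]
[[0.44163687 0.3053791  0.051     ]]
top 0.46 [265.9, 244.4, 284.5, 261.0]
[[0.45582455 0.20313087 0.051     ]]
scene 212 [0.4481 0.211  0.051 ] [0.449  0.2096 0.0516] [0.053 0.053 0.01 ]
scene 258 [0.4346 0.3034 0.0506] [0.435  0.3035 0.051 ] [0.056 0.054 0.009]
scene 0.72 [276.5, 292.5, 296.5, 311.6]
scene 0.66 [351.9, 240.3, 370.5, 260.6]
scene 0.63 [300.4, 272.1, 321.1, 293.3]
```

View pics/j_top.png

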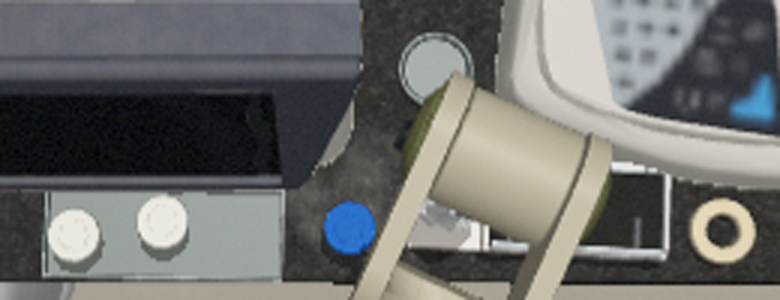

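View pics/j_scene.png

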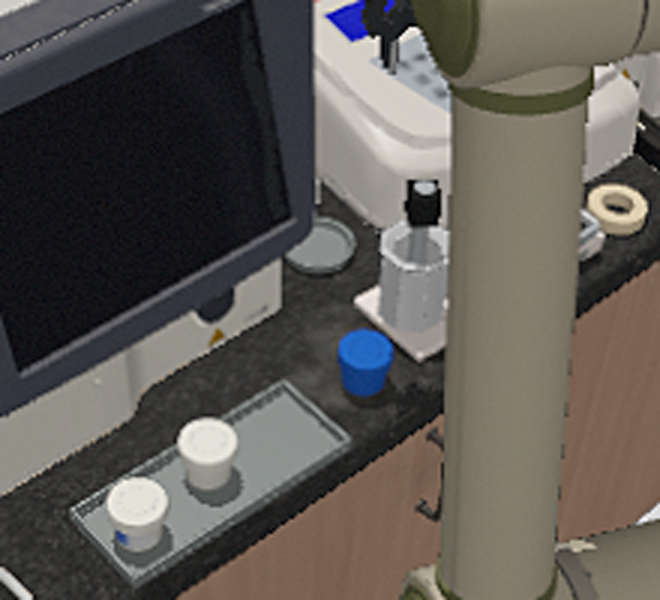

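Run:
```python
from plan import *
R0=Rdown(75); R1=Rdown(0); R2=Rdown(0,15)
plan([((.42,-.06,.29),R0,.03),((.40,.0,.29),R1,.03),((.38,.10,.27),R2,.03),((.39,.2075,.25),R2,.035)])
```

```text
[[0.16,-0.01,-0.04,0,0,0.79],[0.15,-0.02,-0.03,0,0,0.79],[0.15,-0.05,-0.04,0,0,0.79],[0.14,-0.06,-0.03,-0.01,0,0.79],[0.13,-0.08,-0.04,0,0,0.79],[0.13,-0.09,-0.04,0,-0.01,0.78],[0.11,-0.11,-0.03,0,0,0.79],[0.1,-0.11,-0.04,0,0,0.79],[0.09,-0.14,-0.04,0,0,0.79],[0.06,-0.13,-0.03,-0.01,0,0.79]]
[[0.06,-0.15,-0.04,0,0,0.79],[0.12,-0.08,0,0,0,0.79],[0.11,-0.09,0,0,0,0.8],[0.09,-0.11,0,0,0,0.79],[0.09,-0.11,0,0,0,0.79],[0.07,-0.13,0,0,0,0.8],[0.05,-0.13,0,0,0,0.79],[0.04,-0.14,0,0,0,0.79],[0.02,-0.14,0,0,0,0.8],[0.01,-0.15,0,0,0,0.79]]
[[-0.01,-0.14,0,0,0,0.79],[-0.03,-0.14,0,0,0,0.8],[-0.13,-0.63,0.13,0,0.44,0],[-0.13,-0.62,0.11,0,0.43,0],[-0.14,-0.63,0.11,0,0.44,0],[-0.15,-0.62,0.1,0,0.43,0],[0.03,-0.67,0.14,0,0,0],[0.03,-0.67,0.13,0,0,0],[0.03,-0.68,0.14,0,0,0],[0.03,-0.67,0.14,0,0,0]]
```

Request:
jog_arm(
  plan=[
    [[0.16,-0.01,-0.04,0,0,0.79],[0.15,-0.02,-0.03,0,0,0.79],[0.15,-0.05,-0.04,0,0,0.79],[0.14,-0.06,-0.03,-0.01,0,0.79],[0.13,-0.08,-0.04,0,0,0.79],[0.13,-0.09,-0.04,0,-0.01,0.78],[0.11,-0.11,-0.03,0,0,0.79],[0.1,-0.11,-0.04,0,0,0.79],[0.09,-0.14,-0.04,0,0,0.79],[0.06,-0.13,-0.03,-0.01,0,0.79]],
  ],
)

```text
time_s: 22.1
position: [0.4255, -0.063, 0.2885]
tool_rot: [[0.148, 0.989, 0.0], [0.989, -0.148, -0.0], [-0.0, 0.0, -1.0]]
ft_force: [0.1, 0.0, -0.9]
grip_width: 0.0854
```

Request:
jog_arm(
  plan=[
    [[0.06,-0.15,-0.04,0,0,0.79],[0.12,-0.08,0,0,0,0.79],[0.11,-0.09,0,0,0,0.8],[0.09,-0.11,0,0,0,0.79],[0.09,-0.11,0,0,0,0.79],[0.07,-0.13,0,0,0,0.8],[0.05,-0.13,0,0,0,0.79],[0.04,-0.14,0,0,0,0.79],[0.02,-0.14,0,0,0,0.8],[0.01,-0.15,0,0,0,0.79]],
  ],
)

```text
time_s: 23.1
position: [0.4036, -0.0107, 0.2899]
tool_rot: [[0.973, 0.231, 0.0], [0.231, -0.973, -0.0], [0.0, 0.0, -1.0]]
ft_force: [0.2, 0.1, 0.3]
grip_width: 0.0855
```

Request:
jog_arm(
  plan=[
    [[-0.01,-0.14,0,0,0,0.79],[-0.03,-0.14,0,0,0,0.8],[-0.13,-0.63,0.13,0,0.44,0],[-0.13,-0.62,0.11,0,0.43,0],[-0.14,-0.63,0.11,0,0.44,0],[-0.15,-0.62,0.1,0,0.43,0],[0.03,-0.67,0.14,0,0,0],[0.03,-0.67,0.13,0,0,0],[0.03,-0.68,0.14,0,0,0],[0,0,0,0,0,0]],
  ],
)

```text
time_s: 24.1
position: [0.3874, 0.1826, 0.2539]
tool_rot: [[0.966, 0.003, 0.257], [0.003, -1.0, -0.001], [0.257, 0.001, -0.966]]
ft_force: [-0.4, -0.5, -0.1]
grip_width: 0.0857
```

```bash
cat > cups.py <<'E'
from h import *
def cups(n="top",zr=(.047,.058),box=None,save=None,y=( .08,.4),x=(.38,.475)):
    im,d=vision.get_image(n)
    if save: crop(im,save[1],save[2],save[0])
    uv,W=cloud(n,d); rgb=im[uv[:,1],uv[:,0]].astype(int)
    m=(W[:,2]>zr[0])&(W[:,2]<zr[1])&(W[:,0]>x[0])&(W[:,0]<x[1])&(W[:,1]>y[0])&(W[:,1]<y[1])&(rgb.min(1)>120)
    lab=np.zeros(d.shape,np.uint8); lab[uv[m][:,1],uv[m][:,0]]=1
    k,L,st,c=cv2.connectedComponentsWithStats(lab)
    Li=L[uv[:,1],uv[:,0]]
    for i in range(1,k):
        q=W[m&(Li==i)]
        if len(q)>60: print(n,len(q),"mean",q.mean(0).round(4),"mid",((np.percentile(q,2,axis=0)+np.percentile(q,98,axis=0))/2).round(4),np.ptp(q,axis=0).round(3))
E
python3 - <<'E'
from plan import *
show()
from cups import *
cups("scene"); cups("top",save=("pics/l_top.png",(200,180,400,300),4))
R=Rdown(0,15)
g=[.4505,.2075]
plan([(tcp(g+[.13],R),R,.03),(tcp(g+[.045],R),R,.02)])
E
```

```text
t 24.1 p [0.3874 0.1826 0.2539] yaw 0.18 z [ 0.257 -0.001 -0.966] F [-0.4 -0.5 -0.1] T [-0.03  0.13  0.02] w 0.0857 q [ 11.4   0.   94.5  -3.1  70.9 101.9]
scene 201 mean [0.4476 0.2112 0.051 ] mid [0.4481 0.2097 0.0516] [0.055 0.054 0.01 ]
scene 257 mean [0.4354 0.3035 0.051 ] mid [0.4358 0.3033 0.0515] [0.057 0.055 0.009]
top 192 mean [0.4511 0.2057 0.0514] mid [0.4502 0.2051 0.0522] [0.047 0.051 0.011]
top 206 mean [0.4384 0.3004 0.0512] mid [0.4391 0.3009 0.0519] [0.05  0.052 0.01 ]
[[0.12,-0.11,0.65,0,0,0],[0.12,-0.12,0.65,0,0,0],[0.12,-0.11,0.65,0.01,0,0],[0.11,-0.11,0.64,0,0,0.01],[0.12,-0.11,0.65,0,0,0],[0.12,-0.11,0.65,0,0,0],[-0.11,0,0.41,0,0,0],[-0.11,0,0.41,0,0,0],[-0.11,0,0.41,0,0,0],[-0.11,0,0.41,0,0,0]]
[[-0.11,0,0.41,0,0,0]]
```

View pics/l_top.png

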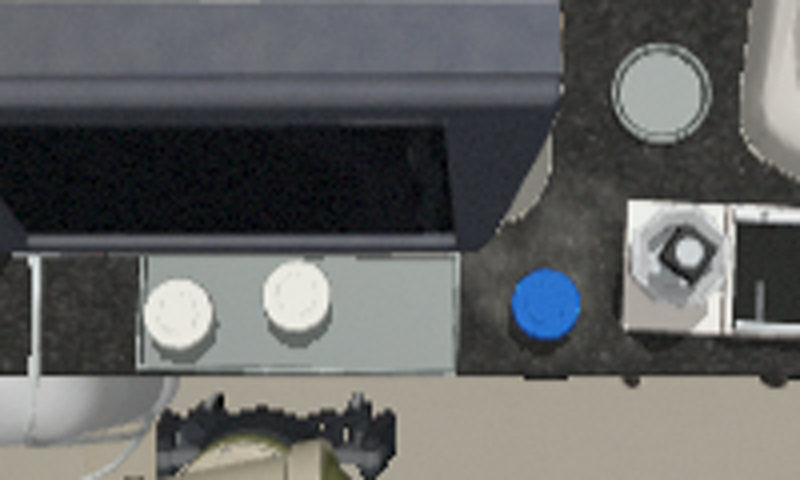

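Request:
jog_arm(
  plan=[
    [[0.12,-0.11,0.65,0,0,0],[0.12,-0.12,0.65,0,0,0],[0.12,-0.11,0.65,0.01,0,0],[0.11,-0.11,0.64,0,0,0.01],[0.12,-0.11,0.65,0,0,0],[0.12,-0.11,0.65,0,0,0],[-0.11,0,0.41,0,0,0],[0,0,0,0,0,0]],
  ],
)

```text
time_s: 25.0
position: [0.4553, 0.2058, 0.0938]
tool_rot: [[0.967, -0.003, 0.256], [-0.003, -1.0, -0.001], [0.256, 0.001, -0.967]]
ft_force: [0.1, 0.1, 0.6]
grip_width: 0.0858
```

Run:
```python
from plan import *
show()
from h import *
for n in("top","scene"):
    im,d=vision.get_image(n); crop(im,(220,200,370,330),4,f"pics/m_{n}.png")
R=Rdown(0,15)
g=[.4505,.2075]
plan([(tcp(g+[.045],R),R,.02)])
```

```text
t 25.0 p [0.4553 0.2058 0.0938] yaw -0.18 z [ 0.256 -0.001 -0.967] F [0.1 0.1 0.6] T [ 0.    0.08 -0.02] w 0.0858 q [ 12.7  17.8 102.2  -4.6  45.6 105.7]
[[-0.12,-0.01,0.42,0,0,0],[-0.12,0,0.42,0,-0.01,-0.01],[-0.12,-0.01,0.42,0,0,0],[-0.12,-0.01,0.42,0,0,-0.01]]
```

View pics/m_scene.png

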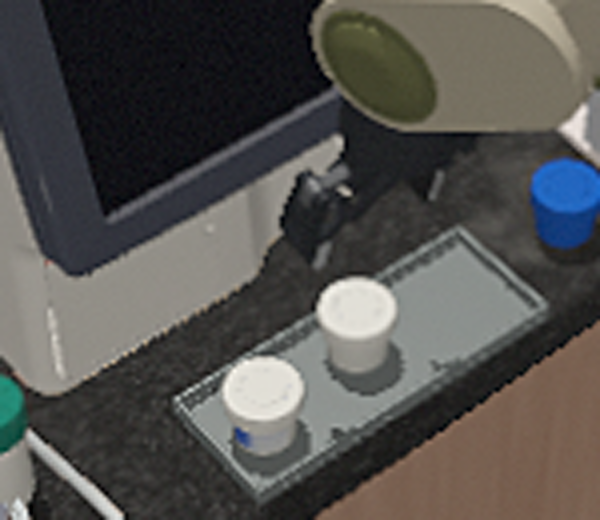

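View pics/m_top.png

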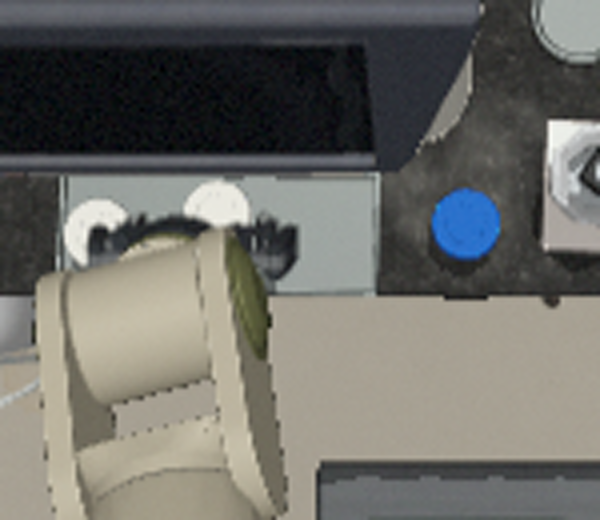

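Request:
jog_arm(
  plan=[
    [[-0.12,-0.01,0.42,0,0,0],[-0.12,0,0.42,0,0,0],[-0.12,-0.01,0.42,0,0,0],[-0.12,-0.01,0.42,0,0,0],[0,0,0,0,0,0]],
  ],
)

```text
time_s: 25.6
position: [0.4548, 0.208, 0.0257]
tool_rot: [[0.966, -0.002, 0.259], [-0.002, -1.0, -0.0], [0.259, -0.0, -0.966]]
ft_force: [-0.3, -0.5, 1.0]
grip_width: 0.0854
```

Run:
```python
from plan import *
show(); p,R,s=state(); print(p-.019*R[:,2])
from h import *
for n in("scene",):
    im,d=vision.get_image(n); crop(im,(240,220,370,330),5,f"pics/n_{n}.png")
```

```text
t 25.6 p [0.4548 0.208  0.0257] yaw -0.13 z [ 0.259 -0.    -0.966] F [-0.3 -0.5  1. ] T [0.04 0.11 0.02] w 0.0854 q [ 13.   24.5 107.2  -6.   33.8 107.7]
[0.44991304 0.20802291 0.04401217]
```

View pics/n_scene.png

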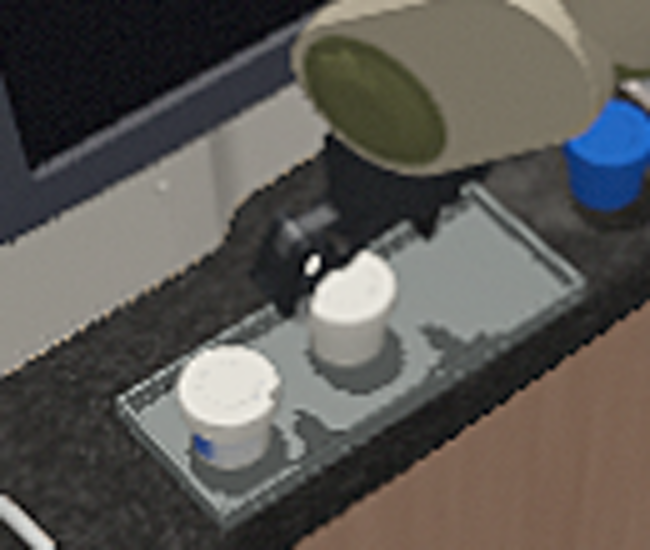

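Run:
```python
from h import *
P=[(.4505,.2075,.051),(.4548,.2505,.0257),(.4548,.2655,.0257),(.4548,.1655,.0257),(.449,.2075,.051)]
print((proj("scene",P)+.5-[240,220])*5)
for n in ("scene","top"):
  im,d=vision.get_image(n); uv,W=cloud(n,d); 
  m=(W[:,0]>.40)&(W[:,0]<.5)&(W[:,1]>.235)&(W[:,1]<.275)&(W[:,2]>.02)&(W[:,2]<.15)&(im[uv[:,1],uv[:,0]].max(1)<110)
  for z in np.arange(.02,.12,.01):
    q=W[m&(abs(W[:,2]-z)<.005)]
    if len(q): print(n,round(z,3),len(q),q.min(0).round(3),q.max(0).round(3))
```

```text
[[349.6937315  282.96463027]
 [285.06664053 345.84378275]
 [263.84191948 359.38216229]
 [401.59671202 271.30461759]
 [351.4209563  284.55624539]]
scene 0.08 5 [0.431 0.256 0.077] [0.44  0.263 0.082]
scene 0.09 7 [0.426 0.256 0.086] [0.434 0.266 0.095]
scene 0.1 5 [0.425 0.258 0.095] [0.43  0.265 0.103]
scene 0.11 3 [0.421 0.26  0.106] [0.427 0.262 0.113]
top 0.08 2 [0.447 0.251 0.083] [0.453 0.251 0.084]
top 0.09 1 [0.45  0.25  0.088] [0.45  0.25  0.088]
top 0.1 2 [0.446 0.251 0.1  ] [0.449 0.252 0.103]
top 0.11 1 [0.446 0.256 0.107] [0.446 0.256 0.107]
```

Request:
jog_arm(
  plan=[
    [[-0.03,0,0.1,0,0,0],[0,0,0,0,0,0]],
  ],
)

```text
time_s: 25.95
position: [0.4553, 0.2085, 0.0222]
tool_rot: [[0.965, -0.002, 0.261], [-0.002, -1.0, 0.0], [0.261, -0.001, -0.965]]
ft_force: [0.7, 0.0, -0.7]
grip_width: 0.0854
```

Request:
jog_arm(
  plan=[
    [[0,0,0,0,0,0],[0,0,0,0,0,0],[0,0,0,0,0,0],[0,0,0,0,0,0],[0,0,0,0,0,0],[0,0,0,0,0,0],[0,0,0,0,0,0],[0,0,0,0,0,0]],
  ],
  grip=-1,
  squeeze=22,
)

```text
time_s: 26.75
position: [0.4551, 0.2085, 0.0219]
tool_rot: [[0.965, -0.002, 0.261], [-0.002, -1.0, 0.0], [0.261, -0.001, -0.965]]
ft_force: [0.2, 0.1, 0.4]
grip_width: -0.0001
```

Run:
```python
from plan import *
show(); p,R,s=state(); print(p-.019*R[:,2])
from h import *
for n in("scene",):
    im,d=vision.get_image(n); crop(im,(240,220,370,330),5,f"pics/o_{n}.png")
plan([(p+[0,0,.03],None,.01),(p+[-.03,0,.12],None,.03)])
```

```text
t 26.75 p [0.4551 0.2085 0.0219] yaw -0.11 z [ 0.261  0.    -0.965] F [0.2 0.1 0.4] T [ 0.05  0.12 -0.03] w -0.0001 q [ 13.1  24.9 107.4  -6.2  33.  107.9]
[0.45018757 0.20849349 0.04022776]
[[0.05,0,-0.18,0,0,0],[0.05,0,-0.18,0,0,0],[0.05,0,-0.18,0,0,0],[0.04,0,-0.18,0,0,0],[-0.03,0,-0.6,0,0,0],[-0.03,0,-0.59,0,0,0],[-0.04,0,-0.59,0,0,0],[-0.03,0,-0.59,0,0,0]]
```

View pics/o_scene.png

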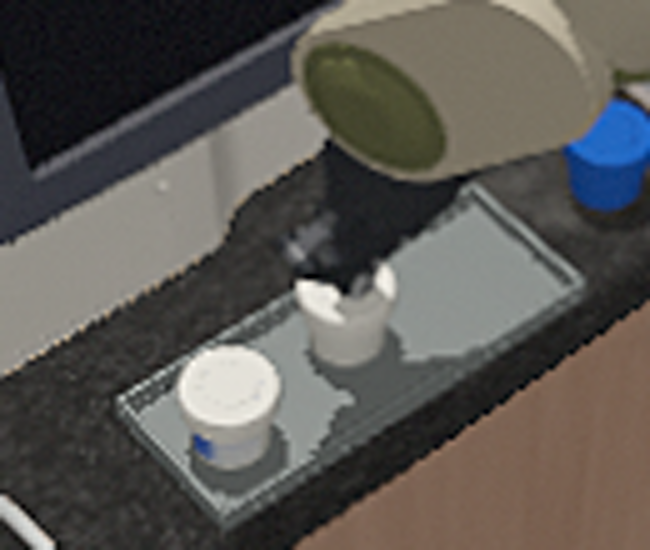

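Run:
```python
from h import *
from plan import *
p,R,s=state()
print((proj("scene",[p,p-.019*R[:,2],p-.05*R[:,2]])+.5-[240,220])*5)
for n in ("scene","top"):
  im,d=vision.get_image(n); uv,W=cloud(n,d); 
  if n=="top": crop(im,(230,220,330,290),7,"pics/o_top.png")
  T=(W-p)@R
  m=(abs(T[:,0])<.03)&(abs(T[:,1])<.07)&(T[:,2]>-.12)&(T[:,2]<.03)
  mx=im[uv[:,1],uv[:,0]].max(1)
  for z in np.arange(-.11,.03,.01):
    q=T[m&(abs(T[:,2]-z)<.005)]; c=mx[m&(abs(T[:,2]-z)<.005)]
    if len(q): print(n,round(z,3),len(q),q.min(0).round(3),q.max(0).round(3),c.min(),c.max())
```

```text
[[343.05250027 312.52862372]
 [348.6596308  296.70270203]
 [358.07498356 270.12094999]]
scene -0.11 19 [-0.02  -0.052 -0.115] [-0.01   0.011 -0.105] 11 57
scene -0.1 23 [-0.018 -0.041 -0.105] [-0.004  0.022 -0.095] 18 73
scene -0.09 32 [-0.015 -0.035 -0.095] [ 0.005  0.027 -0.085] 19 88
scene -0.08 15 [-0.015 -0.027 -0.085] [-0.005  0.023 -0.077] 28 123
scene -0.07 5 [-0.013 -0.013 -0.075] [-0.009  0.004 -0.069] 32 196
scene -0.06 14 [-0.013 -0.015 -0.065] [-0.005  0.006 -0.056] 22 229
scene -0.05 9 [-0.011 -0.016 -0.054] [-0.005  0.007 -0.045] 13 212
scene -0.04 24 [-0.023 -0.021 -0.045] [-0.006  0.015 -0.035] 89 229
scene -0.03 132 [-0.026 -0.07  -0.035] [ 0.019  0.026 -0.025] 37 245
scene -0.02 28 [-0.026 -0.026 -0.025] [ 0.022  0.029 -0.016] 43 245
scene -0.01 24 [-0.027 -0.024 -0.015] [ 0.01   0.01  -0.005] 130 152
scene -0.0 31 [-0.029 -0.022 -0.004] [0.002 0.015 0.005] 109 149
scene 0.01 201 [-0.03  -0.069  0.005] [0.03  0.07  0.015] 77 158
scene 0.02 215 [-0.03  -0.061  0.015] [0.03  0.07  0.025] 63 155
scene 0.03 30 [-0.006 -0.053  0.025] [0.029 0.068 0.03 ] 62 154
top -0.11
[... 202 characters left out ...]
0.009  0.015 -0.083] [ 0.013  0.031 -0.077] 43 187
top -0.07 2 [ 0.012 -0.002 -0.067] [ 0.012  0.002 -0.065] 61 102
top -0.06 8 [ 0.008 -0.006 -0.065] [ 0.013  0.013 -0.056] 43 205
top -0.05 2 [ 0.009  0.009 -0.055] [ 0.009  0.012 -0.053] 104 128
top -0.04 6 [-0.002 -0.069 -0.042] [ 0.012  0.005 -0.035] 173 234
top -0.03 72 [-0.008 -0.07  -0.034] [ 0.028  0.029 -0.025] 139 234
top -0.02 54 [-0.006 -0.068 -0.025] [ 0.029  0.028 -0.016] 125 234
top -0.01 3 [ 0.001 -0.07  -0.014] [ 0.02   0.027 -0.009] 149 155
top 0.01 77 [-0.03  -0.067  0.006] [0.022 0.07  0.015] 125 167
top 0.02 266 [-0.023 -0.068  0.015] [0.024 0.07  0.025] 99 167
top 0.03 51 [-0.001 -0.069  0.025] [0.022 0.069 0.03 ] 99 167
```

View pics/o_top.png

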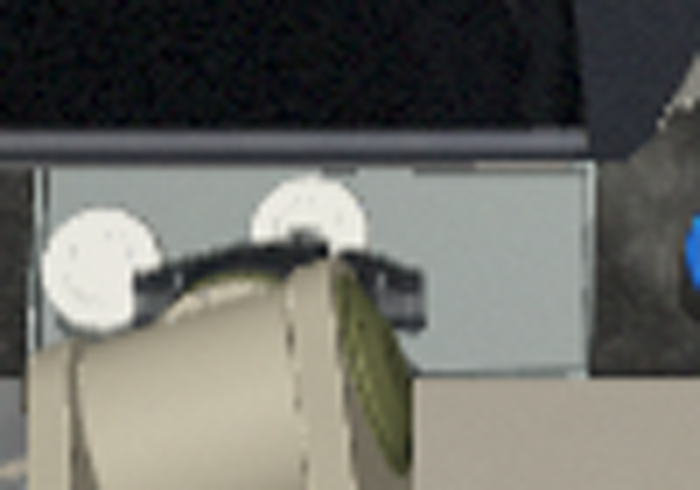

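Run:
```python
from h import *
from plan import *
R=Rdown(0,15); p=np.array([.4553,.2058,.0938])
for back in(0,.013,.03,.045):
  for dy in(.045,.055,-.045,-.055):
    print(back,dy,((proj("scene",[p+[0,dy,0]-back*R[:,2]])+.5-[220,200])*4).round(0))
```

```text
0 0.045 [[305. 292.]]
0 0.055 [[294. 299.]]
0 -0.045 [[407. 229.]]
0 -0.055 [[418. 222.]]
0.013 0.045 [[308. 283.]]
0.013 0.055 [[296. 290.]]
0.013 -0.045 [[411. 219.]]
0.013 -0.055 [[422. 212.]]
0.03 0.045 [[312. 270.]]
0.03 0.055 [[300. 278.]]
0.03 -0.045 [[416. 207.]]
0.03 -0.055 [[427. 200.]]
0.045 0.045 [[315. 259.]]
0.045 0.055 [[303. 266.]]
0.045 -0.045 [[420. 195.]]
0.045 -0.055 [[431. 188.]]
```

Request:
jog_arm(
  plan=[
    [[0.05,0,-0.18,0,0,0],[0.05,0,-0.18,0,0,0],[0.05,0,-0.18,0,0,0],[-0.03,0,-0.6,0,0,0],[-0.03,0,-0.6,0,0,0],[-0.03,0,-0.6,0,0,0],[-0.03,0,-0.6,0,0,0],[0,0,0,0,0,0]],
  ],
)

```text
time_s: 27.7
position: [0.4263, 0.2089, 0.139]
tool_rot: [[0.964, -0.001, 0.266], [-0.002, -1.0, 0.002], [0.266, -0.002, -0.964]]
ft_force: [-0.0, -0.1, -1.4]
grip_width: -0.0
```

Run:
```python
from h import *
from plan import *
show()
p,R,s=state()
for n in ("scene","top"):
  im,d=vision.get_image(n); uv,W=cloud(n,d); 
  T=(W-p)@R
  m=(abs(T[:,0])<.03)&(abs(T[:,1])<.03)&(T[:,2]>-.12)&(T[:,2]<.02)
  for z in np.arange(-.1,.03,.005):
    q=T[m&(abs(T[:,2]-z)<.0025)]
    if len(q): print(n,round(z,3),len(q),q.min(0).round(3),q.max(0).round(3))
  pr=proj(n,[p,p-.03*R[:,2]]); u,v=pr[0].astype(int); b=(u-40,v-50,u+40,v+30); 
  Z=cv2.resize(im[b[1]:b[3],b[0]:b[2],::-1],None,fx=7,fy=7,interpolation=cv2.INTER_CUBIC)
  for i,a in enumerate(pr): cv2.circle(Z,(int((a[0]+.5-b[0])*7),int((a[1]+.5-b[1])*7)),3,[(0,0,255),(0,255,0)][i],-1)
  cv2.imwrite(f"pics/p_{n}.png",Z)
```

```text
t 27.7 p [0.4263 0.2089 0.139 ] yaw -0.1 z [ 0.266  0.002 -0.964] F [-0.  -0.1 -1.4] T [0.03 0.12 0.03] w -0.0 q [ 14.1  11.6 102.   -4.6  51.5 106.5]
scene -0.1 12 [-0.017 -0.02  -0.101] [-0.006  0.026 -0.098]
scene -0.095 8 [-0.013 -0.029 -0.097] [ 0.004  0.023 -0.093]
scene -0.09 19 [-0.013 -0.027 -0.092] [ 0.008  0.029 -0.088]
scene -0.085 23 [-0.014 -0.029 -0.087] [ 0.01   0.027 -0.083]
scene -0.08 11 [-0.014 -0.028 -0.082] [-0.007  0.021 -0.078]
scene -0.075 2 [-0.012 -0.015 -0.077] [-0.006  0.002 -0.073]
scene -0.07 3 [-0.012 -0.003 -0.071] [-0.01   0.002 -0.069]
scene -0.065 9 [-0.012 -0.018 -0.067] [-0.006 -0.004 -0.063]
scene -0.06 6 [-0.012 -0.013 -0.061] [-0.007  0.005 -0.059]
scene -0.055 4 [-0.01  -0.014 -0.055] [-0.007  0.003 -0.053]
scene -0.05 7 [-0.011 -0.014 -0.051] [-0.006  0.002 -0.048]
scene -0.045 8 [-0.011 -0.015 -0.047] [-0.    -0.002 -0.044]
scene -0.04 3 [-0.011 -0.01  -0.042] [-0.008  0.002 -0.038]
scene -0.035 1 [-0.009 -0.009 -0.036] [-0.009 -0.009 -0.036]
top -0.095 2 [ 0.009  0.028 -0.097] [ 0.011  0.029 -0.095]
top -0.09 9 [ 0.001 -0.022 -0.091] [ 0.015  0.028 -0.088]
top -0.085 9 [ 0.    -0.029 -0.087] [ 0.014  0.03  -0.083]
top -0.08 6 [ 0.007 -0.026 -0.082] [ 0.013  0.018 -0.078]
top -0.075 4 [ 0.008  0.001 -0.076] [ 0.014  0.015 -0.073]
top -0.07 1 [ 0.013 -0.005 -0.071] [ 0.013 -0.005 -0.071]
top -0.065 4 [ 0.008 -0.004 -0.067] [ 0.012  0.013 -0.063]
top -0.055 7 [ 0.008 -0.011 -0.057] [ 0.012  0.012 -0.053]
top -0.05 4 [ 0.003 -0.005 -0.051] [ 0.013  0.014 -0.048]
top -0.045 6 [-0.    -0.003 -0.046] [ 0.012  0.014 -0.044]
top -0.04 4 [ 0.007 -0.01  -0.042] [ 0.01   0.01  -0.038]
```

View pics/p_scene.png

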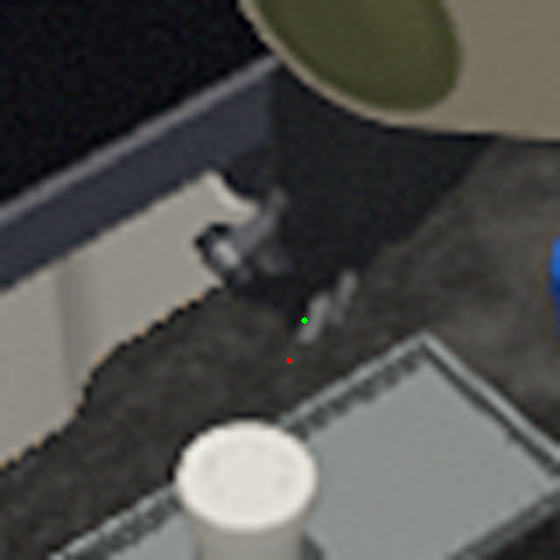

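Request:
jog_arm(
  plan=[
    [[-0.5,0,-0.5,0,0,0],[-0.5,0,0,0,0,0],[0,0,0,0,0,0],[0,0,0,0,0,0],[0,0,0,0,0,0]],
  ],
  grip=1,
)

```text
time_s: 28.3
position: [0.3827, 0.2085, 0.1444]
tool_rot: [[0.966, -0.002, 0.26], [-0.002, -1.0, 0.0], [0.26, -0.001, -0.966]]
ft_force: [-0.4, 0.5, 0.0]
grip_width: 0.0723
```

Run:
```python
from plan import *
show()
from cups import *
cups("scene",save=("pics/q_scene.png",(240,220,380,330),5)); cups("top",save=("pics/q_top.png",(200,200,350,290),5))
```

```text
t 28.3 p [0.3827 0.2085 0.1444] yaw -0.13 z [ 0.26   0.    -0.966] F [-0.4  0.5  0. ] T [-0.02  0.11 -0.01] w 0.0723 q [ 15.7   7.7 106.   -5.1  51.9 108.5]
scene 208 mean [0.4478 0.2108 0.0508] mid [0.4478 0.2096 0.0515] [0.052 0.052 0.01 ]
scene 253 mean [0.4354 0.3033 0.0509] mid [0.4351 0.3036 0.0511] [0.054 0.053 0.009]
top 184 mean [0.4513 0.2063 0.0513] mid [0.4502 0.2067 0.052 ] [0.047 0.051 0.011]
top 195 mean [0.4387 0.2998 0.0512] mid [0.4389 0.2991 0.0518] [0.05  0.051 0.011]
```

View pics/q_scene.png

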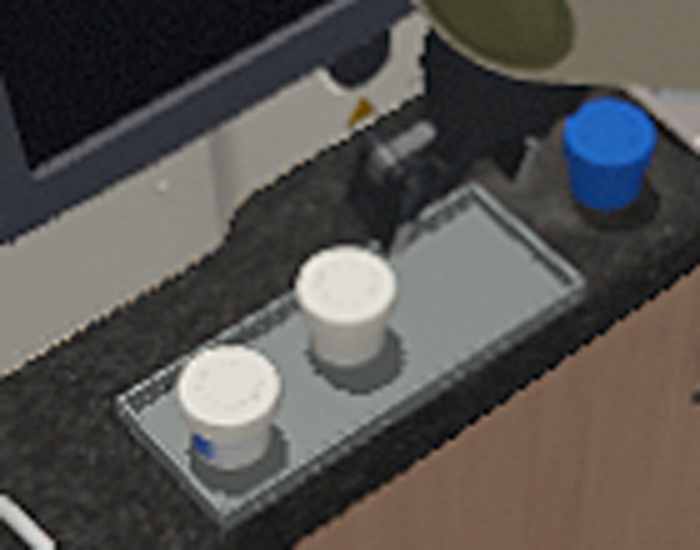

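View pics/q_top.png

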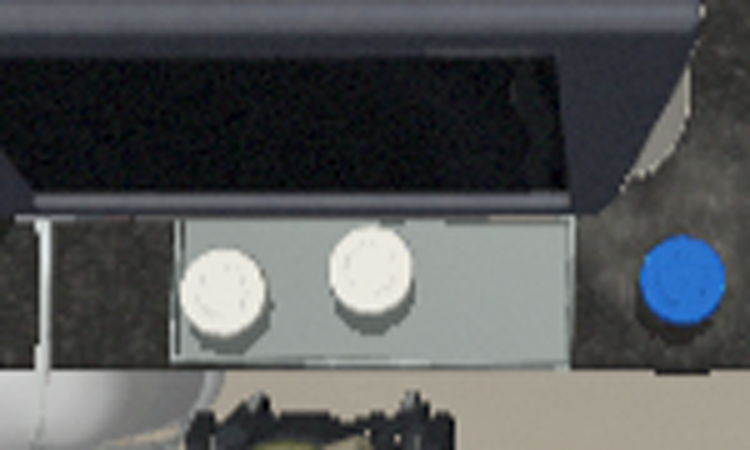

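```bash
cat >> plan.py <<'E'
def tcp2(g,R,off=.040): return np.array(g)+off*R[:,2]
E
python3 - <<'E'
from plan import *
R=Rdown(0,15); g=[.4495,.2080]
plan([(tcp2(g+[.11],R),R,.03),(tcp2(g+[.038],R),R,.012)])
E
```

```text
[[0.35,0,0.57,0,0,0],[0.35,0,0.56,0,-0.01,-0.01],[0.34,0.01,0.57,0,0,0],[0.35,0,0.57,0,0,0],[-0.08,0,0.28,0,0,0],[-0.07,0,0.29,0,0,0],[-0.08,0,0.29,0,0,0],[-0.08,0,0.29,0,0,0],[-0.08,0,0.29,0,0,0],[-0.07,0,0.29,0,0,0]]
```

Request:
jog_arm(
  plan=[
    [[0.35,0,0.57,0,0,0],[0.35,0,0.56,0,0,0],[0.34,0.01,0.57,0,0,0],[0.35,0,0.57,0,0,0],[-0.08,0,0.28,0,0,0],[-0.07,0,0.29,0,0,0],[-0.08,0,0.29,0,0,0],[-0.08,0,0.29,0,0,0],[0,0,0,0,0,0]],
  ],
  grip=1,
)

```text
time_s: 29.3
position: [0.4589, 0.2078, 0.0223]
tool_rot: [[0.966, -0.002, 0.258], [-0.002, -1.0, -0.0], [0.258, -0.0, -0.966]]
ft_force: [0.2, -0.4, 1.1]
grip_width: 0.0854
```

Request:
jog_arm(
  plan=[
    [[-0.04,0,0.15,0,0,0],[-0.04,0,0.15,0,0,0],[-0.04,0,0.14,0,0,0],[-0.04,0,0.14,0,0,0],[0,0,0,0,0,0]],
  ],
)

```text
time_s: 29.8
position: [0.4587, 0.208, -0.001]
tool_rot: [[0.966, -0.002, 0.259], [-0.002, -1.0, -0.0], [0.259, -0.0, -0.966]]
ft_force: [-0.3, -0.2, -0.1]
grip_width: 0.0853
```

Run:
```python
from plan import *
show(); p,R,s=state(); print(p-.04*R[:,2])
from h import *
im,d=vision.get_image("scene"); crop(im,(240,220,380,330),5,"pics/r_scene.png")
im,d=vision.get_image("top"); crop(im,(220,220,330,290),7,"pics/r_top.png")
```

```text
t 29.8 p [ 0.4587  0.208  -0.001 ] yaw -0.11 z [ 0.259 -0.    -0.966] F [-0.3 -0.2 -0.1] T [ 0.01  0.13 -0.02] w 0.0853 q [ 12.9  27.7 108.3  -6.7  29.5 108.4]
[0.44830749 0.20799882 0.03762438]
```

View pics/r_scene.png

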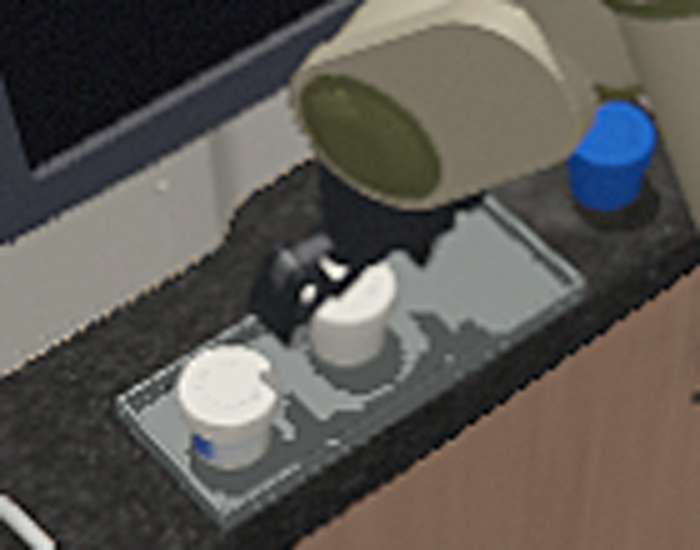

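View pics/r_top.png

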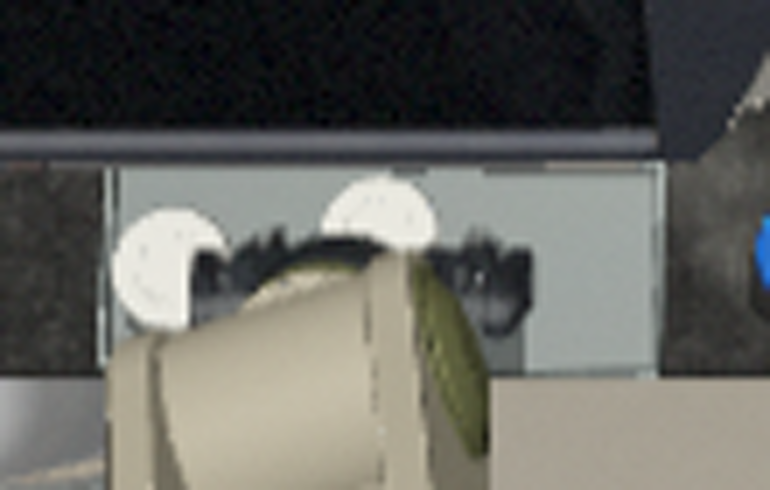

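Run:
```python
from h import *
from plan import *
p,R,s=state()
for n in ("scene","top"):
  im,d=vision.get_image(n); uv,W=cloud(n,d); mx=im[uv[:,1],uv[:,0]].max(1)
  T=(W-p)@R
  for sgn in(-1,1):
    m=(abs(T[:,0])<.05)&(T[:,1]*sgn>.03)&(T[:,1]*sgn<.075)&(T[:,2]>-.12)&(W[:,2]>.022)&(mx<125)
    for z in np.arange(-.11,.0,.01):
      k=m&(abs(T[:,2]-z)<.005); q=T[k]; w=W[k]
      if len(q)>1: print(n,"left" if sgn<0 else "right",round(z,3),len(q),"tx",q[:,0].min().round(3),q[:,0].max().round(3),"ty",q[:,1].min().round(3),q[:,1].max().round(3),"wx",w[:,0].min().round(3),w[:,0].max().round(3),"wz",w[:,2].min().round(3))
pr=proj("top",[p-.03*R[:,2]+[0,.05,0]+.011*R[:,0],p-.043*R[:,2]+[0,.05,0]+.011*R[:,0],p-.043*R[:,2]+[0,.05,0],[.4495,.208,.051]])
print((pr+.5-[220,220])*7)
```

```text
scene left -0.11 43 tx -0.018 0.012 ty -0.075 -0.033 wx 0.412 0.443 wz 0.098
scene left -0.1 26 tx -0.014 0.01 ty -0.074 -0.041 wx 0.42 0.443 wz 0.09
scene left -0.09 5 tx -0.012 -0.007 ty -0.056 -0.048 wx 0.423 0.427 wz 0.082
scene left -0.08 5 tx -0.011 -0.006 ty -0.054 -0.044 wx 0.427 0.433 wz 0.072
scene left -0.07 10 tx -0.012 -0.006 ty -0.057 -0.045 wx 0.43 0.435 wz 0.06
scene left -0.06 9 tx -0.011 -0.005 ty -0.057 -0.042 wx 0.434 0.438 wz 0.052
scene left -0.05 2 tx -0.009 -0.008 ty -0.05 -0.048 wx 0.436 0.438 wz 0.046
scene right -0.11 8 tx -0.013 -0.007 ty 0.057 0.069 wx 0.418 0.424 wz 0.099
scene right -0.1 9 tx -0.014 -0.008 ty 0.05 0.069 wx 0.42 0.425 wz 0.088
scene right -0.09 3 tx -0.014 -0.006 ty 0.046 0.061 wx 0.422 0.43 wz 0.084
scene right -0.08 2 tx -0.012 -0.011 ty 0.041 0.044 wx 0.427 0.427 wz 0.074
scene right -0.07 9 tx -0.011 -0.006 ty 0.037 0.045 wx 0.43 0.435 wz 0.06
scene right -0.06 6 tx -0.012 -0.002 ty 0.038 0.043 wx 0.433 0.442 wz 0.051
scene right -0.05 5 tx -0.007 0.002 ty 0.039 0.041 wx 0.44 0.448 wz 0.043
top left -0.11 8 tx 0.006 0.014 ty -0.066 -0.041 wx 0.437 0.443 wz 0.104
top left -0.1 19 tx -0.002 0.014 ty -0.062 -0.047 wx 0.431 0.446 wz 0.092
top left -0.09 6 tx -0.003 0.015 ty -0.057 -0.048 wx 0.431 0.45 wz 0.086
top left -0.08 2 tx 0.012 0.013 ty -0.047 -0.043 wx 0.45 0.45 wz 0.08
top left -0.07 3 tx 0.008 0.013 ty -0.045 -0.042 wx 0.45 0.453 wz 0.067
top right -0.11 26 tx -0.008 0.017 ty 0.034 0.074 wx 0.422 0.446 wz 0.102
top right -0.1 22 tx -0.002 0.015 ty 0.042 0.073 wx 0.431 0.447 wz 0.094
top right -0.09 4 tx -0.004 0.014 ty 0.044 0.057 wx 0.431 0.45 wz 0.085
top right -0.08 3 tx -0.003 0.013 ty 0.043 0.047 wx 0.434 0.45 wz 0.078
top right -0.07 3 tx 0.008 0.013 ty 0.046 0.055 wx 0.447 0.453 wz 0.065
[[271.7147058  216.27468392]
 [267.42532864 223.16656291]
 [267.90114532 246.82180142]
 [375.4348084  243.00723261]]
```

Request:
jog_arm(
  plan=[
    [[0.02,0,0.13,0,0,0],[0,0,0,0,0,0]],
  ],
)

```text
time_s: 30.2
position: [0.4613, 0.2081, -0.0054]
tool_rot: [[0.965, -0.002, 0.26], [-0.002, -1.0, 0.0], [0.26, -0.001, -0.966]]
ft_force: [-0.1, 1.0, 1.4]
grip_width: 0.0851
```

Request:
jog_arm(
  plan=[
    [[0,0,0,0,0,0],[0,0,0,0,0,0],[0,0,0,0,0,0],[0,0,0,0,0,0],[0,0,0,0,0,0],[0,0,0,0,0,0],[0,0,0,0,0,0]],
  ],
  grip=-1,
  squeeze=22,
)

```text
time_s: 30.9
position: [0.4612, 0.2081, -0.0049]
tool_rot: [[0.965, -0.002, 0.261], [-0.002, -1.0, 0.0], [0.261, -0.001, -0.965]]
ft_force: [-1.7, -0.1, 5.1]
grip_width: 0.0547
```

Run:
```python
from plan import *
show(); p,R,s=state(); print(p-.04*R[:,2])
from h import *
im,d=vision.get_image("scene"); crop(im,(240,220,380,330),5,"pics/s_scene.png")
plan([(p+[0,0,.03],None,.01),(p+[-.05,0,.12],None,.025)])
```

```text
t 30.9 p [ 0.4612  0.2081 -0.0049] yaw -0.11 z [ 0.261  0.    -0.965] F [-1.7 -0.1  5.1] T [-0.04  0.16 -0.03] w 0.0547 q [ 12.8  28.3 108.2  -6.8  28.9 108.5]
[0.45080173 0.20813323 0.0337514 ]
[[0.07,0,-0.24,0,0,0],[0.06,0,-0.24,0,0,0],[0.07,0,-0.24,0,0,0],[-0.13,0,-0.5,0,0,0],[-0.12,0,-0.5,0,0,0],[-0.13,0,-0.5,0,0,0],[-0.12,0,-0.5,0,0,0],[-0.12,0,-0.5,0,0,0]]
```

View pics/s_scene.png

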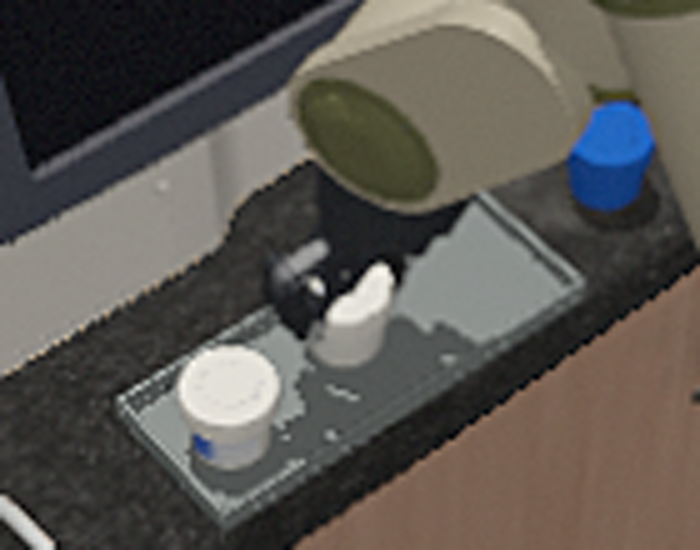

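Request:
jog_arm(
  plan=[
    [[0.07,0,-0.24,0,0,0],[0.06,0,-0.24,0,0,0],[0.07,0,-0.24,0,0,0],[-0.13,0,-0.5,0,0,0],[-0.12,0,-0.5,0,0,0],[-0.13,0,-0.5,0,0,0],[-0.12,0,-0.5,0,0,0],[-0.12,0,-0.5,0,0,0],[0,0,0,0,0,0]],
  ],
)

```text
time_s: 31.85
position: [0.4115, 0.2085, 0.1175]
tool_rot: [[0.964, -0.001, 0.265], [-0.002, -1.0, 0.002], [0.265, -0.002, -0.964]]
ft_force: [0.5, -0.3, -0.2]
grip_width: 0.0548
```

Run:
```python
from plan import *
show(); p,R,s=state(); print(p-.04*R[:,2])
from h import *
im,d=vision.get_image("scene"); crop(im,(240,180,380,330),4,"pics/t_scene.png")
```

```text
t 31.85 p [0.4115 0.2085 0.1175] yaw -0.09 z [ 0.265  0.002 -0.964] F [ 0.5 -0.3 -0.2] T [-0.02  0.11  0.07] w 0.0548 q [ 14.5  12.2 105.7  -5.1  47.3 107.6]
[0.40091025 0.20841577 0.15611767]
```

View pics/t_scene.png

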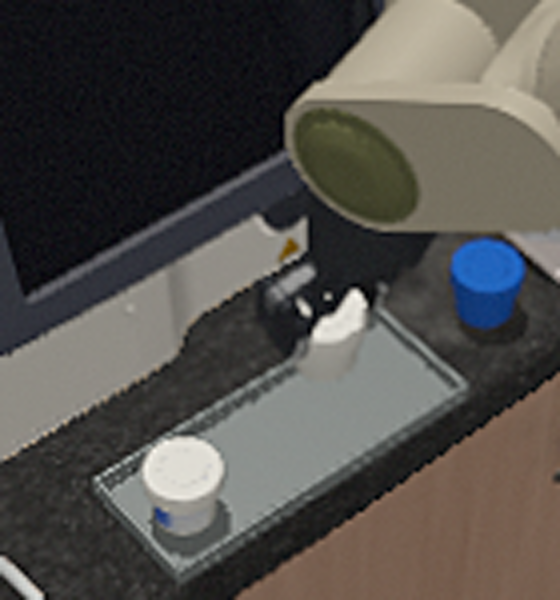

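```bash
cat >> plan.py <<'E'
def car2w(x,y):
    p=np.load("car.npy"); c,s=np.cos(p[2]),np.sin(p[2]); return np.array([p[0]+c*x-s*y,p[1]+s*x+c*y])
E
python3 - <<'E'
from plan import *
R=Rdown(0,15); w=car2w(.004,-.100); print(w)
t=w+[.0115,0]
plan([((.36,.10,.16),R,.033),((.35,-.15,.16),R,.035),((.39,-.29,.15),R,.033),((t[0],t[1],.09),R,.025),((t[0],t[1],.03),R,.012)])
E
```

```text
[ 0.47382557 -0.29107827]
[[-0.24,0.68,-0.35,0,-0.01,0],[-0.24,0.67,-0.35,0,-0.01,-0.01],[-0.24,0.68,-0.35,-0.01,0,0],[-0.24,0.68,-0.34,0,-0.01,0],[-0.03,0.78,-0.01,0,0,0],[-0.03,0.78,-0.01,0,0,0],[-0.03,0.78,-0.01,0,0,0],[-0.03,0.78,-0.01,0,0,0],[-0.03,0.78,-0.01,0,0,0],[-0.03,0.79,0,0,0,0]]
[[-0.03,0.78,-0.01,0,0,0],[-0.03,0.78,-0.01,0,0,0],[0.18,0.7,0.1,0,0,0],[0.18,0.7,0.1,0,0,0],[0.18,0.7,0.1,0,0,0],[0.18,0.7,0.1,0,0,0],[0.18,0.7,0.1,0,0,0],[0.39,0,0.41,0,0,0],[0.38,0.01,0.42,0,0,0],[0.38,0,0.41,0,0,0]]
[[0.38,0.01,0.41,0,0,0],[0.39,0.01,0.42,0,0,0],[-0.08,0,0.29,0,0,0],[-0.08,0,0.29,0,0,0],[-0.08,0,0.29,0,0,0],[-0.07,0,0.29,0,0,0],[-0.08,0,0.29,0,0,0]]
```

Request:
jog_arm(
  plan=[
    [[-0.24,0.68,-0.35,0,-0.01,0],[-0.24,0.67,-0.35,0,-0.01,-0.01],[-0.24,0.68,-0.35,-0.01,0,0],[-0.24,0.68,-0.34,0,-0.01,0],[-0.03,0.78,-0.01,0,0,0],[-0.03,0.78,-0.01,0,0,0],[-0.03,0.78,-0.01,0,0,0],[-0.03,0.78,-0.01,0,0,0],[-0.03,0.78,-0.01,0,0,0],[-0.03,0.79,0,0,0,0]],
  ],
)

```text
time_s: 32.9
position: [0.352, -0.0894, 0.1586]
tool_rot: [[0.967, -0.001, 0.256], [-0.001, -1.0, -0.001], [0.256, 0.001, -0.967]]
ft_force: [0.9, 0.4, 0.3]
grip_width: 0.0546
```

Request:
jog_arm(
  plan=[
    [[-0.03,0.78,-0.01,0,0,0],[-0.03,0.78,-0.01,0,0,0],[0.18,0.7,0.1,0,0,0],[0.18,0.7,0.1,0,0,0],[0.18,0.7,0.1,0,0,0],[0.18,0.7,0.1,0,0,0],[0.18,0.7,0.1,0,0,0],[0.39,0,0.41,0,0,0],[0,0,0,0,0,0]],
  ],
)

```text
time_s: 33.8
position: [0.4092, -0.2906, 0.1353]
tool_rot: [[0.967, -0.001, 0.254], [-0.001, -1.0, 0.002], [0.254, -0.002, -0.967]]
ft_force: [-0.9, 0.2, -0.5]
grip_width: 0.0543
```

Run:
```python
from plan import *
show()
R=Rdown(0,15); w=car2w(.004,-.100); t=w+[.0115,0]
plan([((t[0],t[1],.09),R,.025),((t[0],t[1],.03),R,.012)])
from h import *
im,d=vision.get_image("scene"); crop(im,(300,120,500,290),3.5,"pics/u_scene.png")
im,d=vision.get_image("top"); crop(im,(340,180,500,300),4.5,"pics/u_top.png")
```

```text
t 33.8 p [ 0.4092 -0.2906  0.1353] yaw -0.07 z [ 0.254  0.002 -0.967] F [-0.9  0.2 -0.5] T [-0.02  0.15 -0.04] w 0.0543 q [-56.4  15.4  97.   14.2  60.1  27.4]
[[0.39,0,0.39,0,0.01,0],[0.39,0.01,0.4,-0.01,0,0],[0.38,0,0.4,0,0.01,-0.01],[0.39,0,0.39,0,0.01,0],[-0.08,0,0.29,0,0,0],[-0.08,0,0.29,0,0,0],[-0.07,0,0.29,0,0,0],[-0.08,0,0.29,0,0,0],[-0.08,0,0.29,0,0,0]]
```

View pics/u_scene.png

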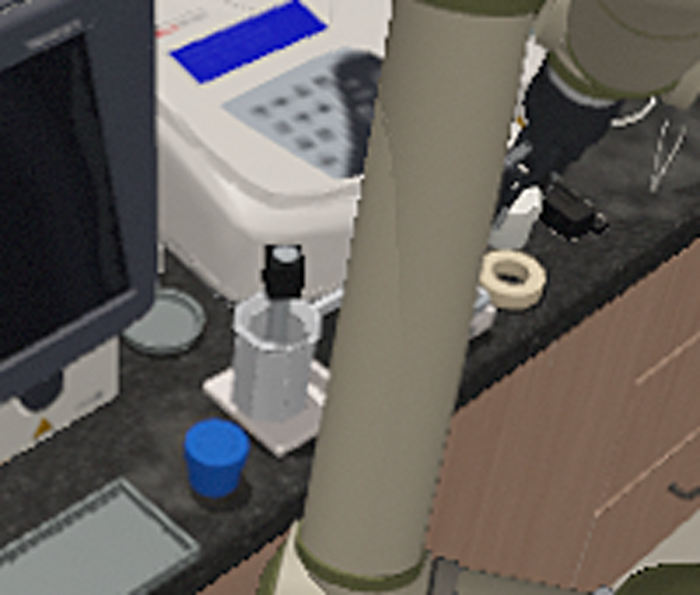

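View pics/u_top.png

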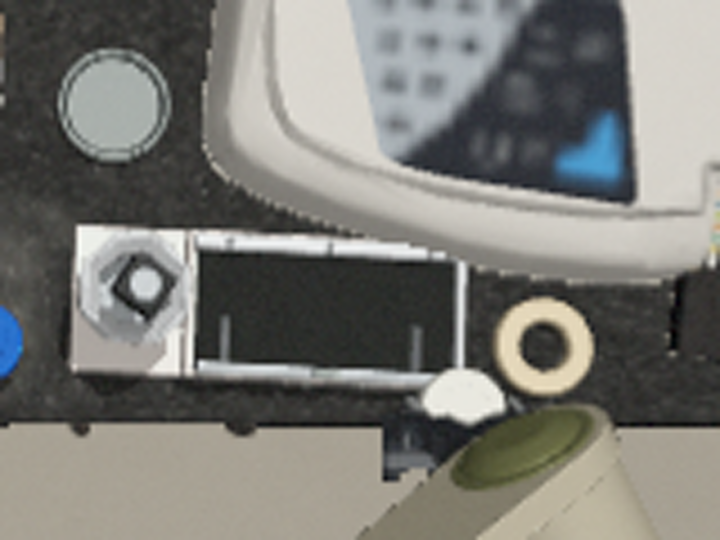

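Request:
jog_arm(
  plan=[
    [[0.39,0,0.39,0,0.01,0],[0.39,0.01,0.4,-0.01,0,0],[0.38,0,0.4,0,0.01,0],[0.39,0,0.39,0,0.01,0],[-0.08,0,0.29,0,0,0],[-0.08,0,0.29,0,0,0],[-0.07,0,0.29,0,0,0],[0,0,0,0,0,0]],
  ],
)

```text
time_s: 34.7
position: [0.4842, -0.2902, 0.0554]
tool_rot: [[0.966, -0.001, 0.259], [-0.001, -1.0, -0.001], [0.259, 0.001, -0.966]]
ft_force: [-0.5, 0.4, 0.5]
grip_width: 0.0543
```

Run:
```python
from plan import *
show()
R=Rdown(0,15); w=car2w(.004,-.100); t=w+[.0115,0]
plan([((t[0],t[1],.021),R,.01)])
from h import *
im,d=vision.get_image("top"); crop(im,(380,200,500,290),6,"pics/v_top.png")
uv,W=cloud("top",d); m=(W[:,2]>.07)&(W[:,2]<.14)&(W[:,0]>.43)&(W[:,0]<.53)&(W[:,1]>-.35)&(W[:,1]<-.24)&(im[uv[:,1],uv[:,0]].min(1)>150)
q=W[m]; print(len(q),q.mean(0),q.min(0),q.max(0))
```

```text
t 34.7 p [ 0.4842 -0.2902  0.0554] yaw -0.04 z [ 0.259 -0.001 -0.966] F [-0.5  0.4  0.5] T [-0.02  0.12 -0.04] w 0.0543 q [-48.9  26.8  94.8  14.9  49.4  32.3]
[[-0.05,0.01,0.21,0,0,0],[-0.05,0,0.21,0,0,0],[-0.05,0.01,0.21,0,0,0],[-0.04,0,0.21,0.01,0,0]]
239 [ 0.50591384 -0.30585921  0.1042652 ] [ 0.47549881 -0.34990143  0.086154  ] [ 0.52937825 -0.26216395  0.13853836]
```

View pics/v_top.png

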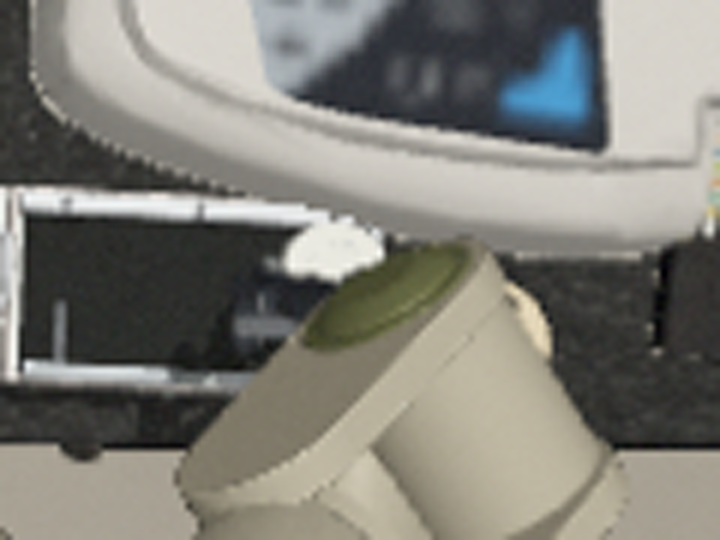

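Run:
```python
from plan import *
from h import *
print(onz("top",[[427.3-.5,241.5],[435.5,236.3-.5]],.106))
p,R,s=state(); print("pred cup",p[:2]-[.0115,0])
```

```text
[[ 0.48716221 -0.26551506  0.106     ]
 [ 0.5044154  -0.29239837  0.106     ]]
pred cup [ 0.47309456 -0.29065093]
```

Request:
jog_arm(
  plan=[
    [[-0.05,0.01,0.21,0,0,0],[-0.05,0,0.21,0,0,0],[-0.05,0.01,0.21,0,0,0],[0,0,0.12,0,0,0],[0,0,0,0,0,0]],
  ],
)

```text
time_s: 35.25
position: [0.487, -0.2915, 0.0249]
tool_rot: [[0.966, -0.001, 0.26], [-0.001, -1.0, -0.002], [0.26, 0.001, -0.966]]
ft_force: [-0.2, -0.0, 0.3]
grip_width: 0.0548
```

Request:
jog_arm(
  plan=[
    [[-0.02,0,0.05,0,0,0],[-0.01,0,0.04,0,0,0],[0,0,0,0,0,0]],
  ],
)

```text
time_s: 35.55
position: [0.4869, -0.2918, 0.0219]
tool_rot: [[0.965, -0.001, 0.261], [-0.0, -1.0, -0.003], [0.261, 0.003, -0.965]]
ft_force: [-0.1, -0.2, 0.7]
grip_width: 0.0542
```

Request:
jog_arm(
  plan=[
    [[-0.02,0,0.04,0,0,0],[0,0,0,0,0,0]],
  ],
)

```text
time_s: 35.75
position: [0.487, -0.292, 0.0212]
tool_rot: [[0.965, -0.001, 0.262], [-0.0, -1.0, -0.004], [0.262, 0.003, -0.965]]
ft_force: [-1.0, 0.9, 6.6]
grip_width: 0.0545
```

Request:
jog_arm(
  plan=[
    [[0,0,0,0,0,0],[0,0,0,0,0,0],[0,0,0,0,0,0],[0,0,0,0,0,0],[0,0,0,0,0,0]],
  ],
  grip=1,
)

```text
time_s: 36.25
position: [0.4866, -0.2918, 0.0201]
tool_rot: [[0.965, -0.001, 0.26], [-0.0, -1.0, -0.003], [0.26, 0.002, -0.965]]
ft_force: [-0.6, -0.2, -0.9]
grip_width: 0.0856
```

Run:
```python
from plan import *
show(); p,R,s=state()
plan([(p+[0,0,.03],R,.012),(p+[-.09,0,.14],R,.033),((.35,-.15,.18),R,.035),((.36,.10,.18),R,.036),((.385,.3015,.15),R,.036)])
```

```text
t 36.25 p [ 0.4866 -0.2918  0.0201] yaw -0.02 z [ 0.26  -0.003 -0.965] F [-0.6 -0.2 -0.9] T [ 0.01  0.15 -0.06] w 0.0856 q [-48.9  30.1  96.6  16.2  44.3  30.5]
[[0.07,0,-0.24,0,0,0],[0.06,0,-0.24,0,0,0],[0.07,0,-0.24,0,0,0],[-0.3,0,-0.65,0,0,0],[-0.29,0.01,-0.65,0,0,0],[-0.29,0,-0.65,0,0,0],[-0.29,0,-0.65,0,0,0],[-0.29,0,-0.65,0,0,0],[-0.2,-0.71,-0.15,0,0,0],[-0.2,-0.71,-0.16,0,0,0]]
[[-0.2,-0.7,-0.16,0,0,0],[-0.2,-0.71,-0.16,0,0,0],[-0.2,-0.71,-0.16,0,0,0],[0.04,-0.9,0.01,0,0,0],[0.03,-0.89,0.01,0,0,0],[0.04,-0.89,0,0,0,0],[0.03,-0.89,0.01,0,0,0],[0.03,-0.9,0.01,0,0,0],[0.04,-0.89,0,0,0,0],[0.03,-0.89,0.01,0,0,0]]
[[0.07,-0.84,0.15,0,0,0],[0.07,-0.84,0.14,0,0,0],[0.07,-0.84,0.15,0,0,0],[0.06,-0.84,0.14,0,0,0],[0.07,-0.84,0.15,0,0,0],[0.07,-0.84,0.14,0,0,0]]
```

Request:
jog_arm(
  plan=[
    [[0.07,0,-0.24,0,0,0],[0.06,0,-0.24,0,0,0],[0.07,0,-0.24,0,0,0],[-0.3,0,-0.65,0,0,0],[-0.29,0.01,-0.65,0,0,0],[-0.29,0,-0.65,0,0,0],[-0.29,0,-0.65,0,0,0],[-0.29,0,-0.65,0,0,0],[-0.2,-0.71,-0.15,0,0,0],[-0.2,-0.71,-0.16,0,0,0]],
  ],
)

```text
time_s: 37.25
position: [0.3774, -0.2348, 0.1694]
tool_rot: [[0.965, -0.003, 0.262], [-0.001, -1.0, -0.005], [0.262, 0.004, -0.965]]
ft_force: [0.9, -0.1, -0.4]
grip_width: 0.0858
```

Request:
jog_arm(
  plan=[
    [[-0.2,-0.7,-0.16,0,0,0],[-0.2,-0.71,-0.16,0,0,0],[-0.2,-0.71,-0.16,0,0,0],[0.04,-0.9,0.01,0,0,0],[0.03,-0.89,0.01,0,0,0],[0.04,-0.89,0,0,0,0],[0.03,-0.89,0.01,0,0,0],[0.03,-0.9,0.01,0,0,0],[0.04,-0.89,0,0,0,0],[0.03,-0.89,0.01,0,0,0]],
  ],
)

```text
time_s: 38.25
position: [0.3597, 0.1014, 0.1812]
tool_rot: [[0.965, -0.001, 0.263], [-0.001, -1.0, -0.003], [0.263, 0.003, -0.965]]
ft_force: [0.9, -0.9, 0.8]
grip_width: 0.0855
```

Request:
jog_arm(
  plan=[
    [[0.07,-0.84,0.15,0,0,0],[0.07,-0.84,0.14,0,0,0],[0.07,-0.84,0.15,0,0,0],[0.06,-0.84,0.14,0,0,0],[0.07,-0.84,0.15,0,0,0],[0,0,0,0,0,0]],
  ],
)

```text
time_s: 38.85
position: [0.3808, 0.2706, 0.1552]
tool_rot: [[0.965, 0.002, 0.261], [0.003, -1.0, -0.001], [0.261, 0.002, -0.965]]
ft_force: [0.5, 0.1, -0.2]
grip_width: 0.085
```

Run:
```python
from plan import *
show()
from cups import *
cups("scene",save=("pics/w_scene.png",(230,150,450,330),3.5)); cups("top",save=("pics/w_top.png",(210,200,480,290),2.9))
cups("top",zr=(.07,.085),y=(-.35,-.15),x=(.43,.51))
p=np.load("car.npy")
```

```text
t 38.85 p [0.3808 0.2706 0.1552] yaw 0.15 z [ 0.261 -0.001 -0.965] F [ 0.5  0.1 -0.2] T [-0.    0.09 -0.05] w 0.085 q [ 24.9  10.5 100.1  -7.7  55.8 118.4]
scene 259 mean [0.4352 0.3035 0.0506] mid [0.4355 0.3037 0.0512] [0.054 0.055 0.009]
top 197 mean [0.4385 0.2992 0.0512] mid [0.4392 0.2998 0.0519] [0.05  0.051 0.01 ]
top 244 mean [ 0.4781 -0.2921  0.0772] mid [ 0.4776 -0.2926  0.077 ] [0.053 0.053 0.015]
```

View pics/w_scene.png

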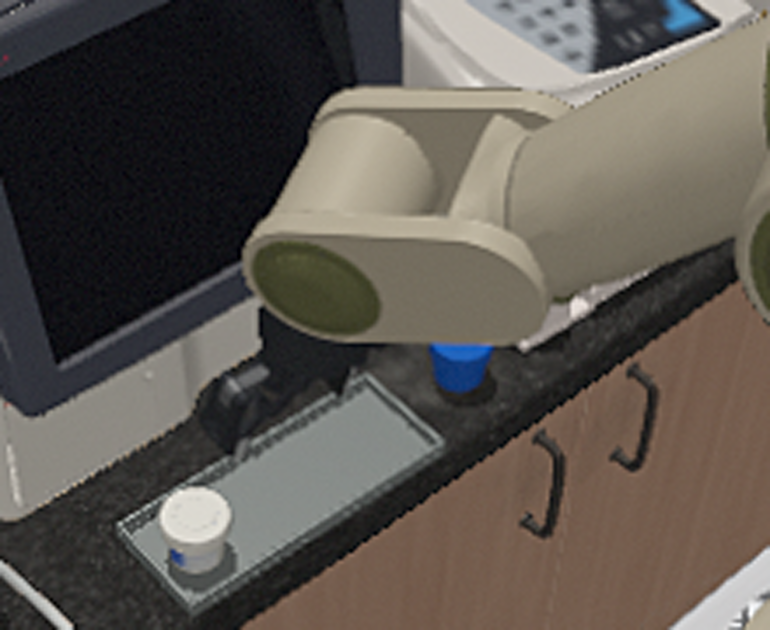

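View pics/w_top.png

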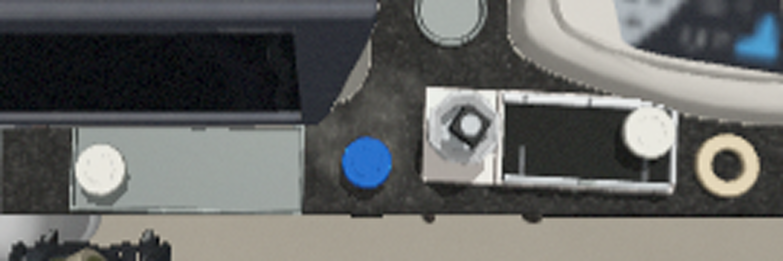

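Run:
```python
from plan import *
from h import *
for n in("top","scene"):
    im,d=vision.get_image(n); uv,W=cloud(n,d); b=im[uv[:,1],uv[:,0]].min(1)
    for y in np.arange(.325,.45,.01):
        q=W[(abs(W[:,1]-y)<.005)&(W[:,0]>.38)&(W[:,0]<.49)&(W[:,2]>.006)&(W[:,2]<.4)]
        if len(q): print(n,round(y,3),len(q),"z",q[:,2].max().round(3),"x",q[:,0].min().round(3),q[:,0].max().round(3))
R=Rdown(0,15); g=np.array([.4485,.3015])
plan([((g[0]-.025,g[1],.09),R,.03),((g[0]+.0,g[1],.055),R,.02),((g[0],g[1],-.005),R,.012)])
```

```text
top 0.325 50 z 0.226 x 0.396 0.49
top 0.335 74 z 0.228 x 0.396 0.49
top 0.345 24 z 0.225 x 0.399 0.489
top 0.355 21 z 0.229 x 0.393 0.49
top 0.365 22 z 0.228 x 0.422 0.49
top 0.375 21 z 0.236 x 0.447 0.489
top 0.385 19 z 0.239 x 0.393 0.489
top 0.395 23 z 0.242 x 0.396 0.489
top 0.405 10 z 0.237 x 0.425 0.489
top 0.415 10 z 0.021 x 0.393 0.467
top 0.425 61 z 0.019 x 0.383 0.483
top 0.435 4 z 0.008 x 0.409 0.473
top 0.445 2 z 0.009 x 0.441 0.467
scene 0.325 161 z 0.232 x 0.392 0.49
scene 0.335 79 z 0.228 x 0.391 0.49
scene 0.345 102 z 0.229 x 0.392 0.49
scene 0.355 40 z 0.232 x 0.476 0.49
scene 0.365 37 z 0.232 x 0.422 0.489
scene 0.375 39 z 0.227 x 0.476 0.489
scene 0.385 59 z 0.255 x 0.475 0.489
scene 0.395 58 z 0.245 x 0.477 0.49
scene 0.405 62 z 0.253 x 0.477 0.49
scene 0.415 14 z 0.238 x 0.481 0.49
scene 0.425 95 z 0.017 x 0.382 0.489
scene 0.435 14 z 0.016 x 0.383 0.489
[[0.2,-0.29,0.62,0.01,-0.01,0],[0.2,-0.29,0.62,0,0,-0.01],[0.2,-0.29,0.62,0.01,-0.01,0],[0.13,0,0.33,0,0,0],[0.12,0,0.34,0,0,0],[0.13,0,0.33,0,0,0],[-0.08,0,0.29,0,0,0],[-0.07,0,0.29,0,0,0],[-0.08,0,0.29,0,0,0],[-0.08,0,0.29,0,0,0]]
[[-0.08,0,0.29,0,0,0]]
```

Nothing tall sits near the left finger; the cable is about 20 mm high at y≈0.42. Moving in for cup B.

Request:
jog_arm(
  plan=[
    [[0.2,-0.29,0.62,0,0,0],[0.2,-0.29,0.62,0,0,0],[0.2,-0.29,0.62,0.01,-0.01,0],[0.13,0,0.33,0,0,0],[0.12,0,0.34,0,0,0],[0.13,0,0.33,0,0,0],[-0.08,0,0.29,0,0,0],[-0.07,0,0.29,0,0,0],[0,0,0,0,0,0]],
  ],
)

```text
time_s: 40.0
position: [0.4483, 0.3015, 0.0296]
tool_rot: [[0.966, -0.001, 0.257], [-0.001, -1.0, -0.002], [0.257, 0.002, -0.966]]
ft_force: [-0.2, 0.0, -0.4]
grip_width: 0.0854
```

Run:
```python
from plan import *
from h import *
show()
im,d=vision.get_image("scene"); crop(im,(230,220,370,330),5,"pics/x_scene.png")
R=Rdown(0,15); g=np.array([.4485,.3015])
plan([((g[0],g[1],-.005),R,.012)])
```

```text
t 40.0 p [0.4483 0.3015 0.0296] yaw -0.05 z [ 0.257 -0.002 -0.966] F [-0.2  0.  -0.4] T [-0.01  0.14 -0.02] w 0.0854 q [ 24.8  27.5  99.6  -9.9  39.8 121.8]
[[-0.08,0,0.29,0,0,0],[-0.08,0,0.28,0.01,0,0],[-0.07,0.01,0.29,0,0,0]]
```

View pics/x_scene.png

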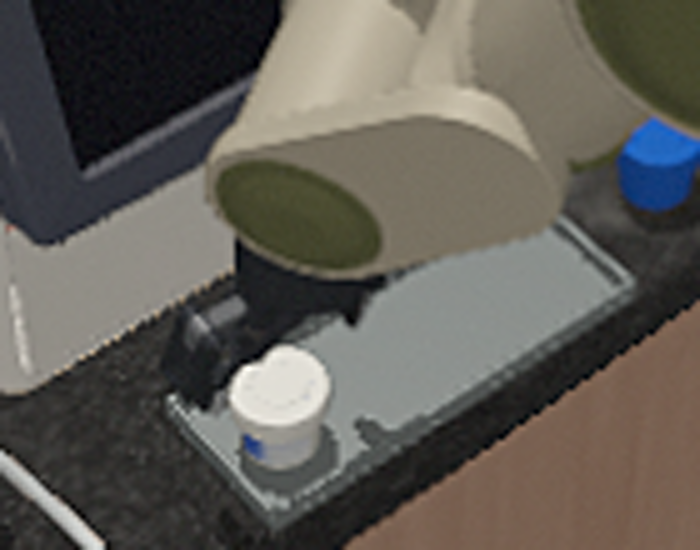

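Request:
jog_arm(
  plan=[
    [[-0.08,0,0.29,0,0,0],[-0.08,0,0.28,0,0,0],[-0.07,0.01,0.29,0,0,0],[0,0,0,0,0,0]],
  ],
)

```text
time_s: 40.45
position: [0.4485, 0.3016, -0.0052]
tool_rot: [[0.966, -0.001, 0.258], [-0.0, -1.0, -0.002], [0.258, 0.002, -0.966]]
ft_force: [0.6, 0.1, -0.8]
grip_width: 0.0853
```

Request:
jog_arm(
  plan=[
    [[0,0,0,0,0,0],[0,0,0,0,0,0],[0,0,0,0,0,0],[0,0,0,0,0,0],[0,0,0,0,0,0],[0,0,0,0,0,0],[0,0,0,0,0,0]],
  ],
  grip=-1,
  squeeze=22,
)

```text
time_s: 41.15
position: [0.4492, 0.3021, -0.0038]
tool_rot: [[0.965, -0.0, 0.261], [-0.0, -1.0, -0.0], [0.261, 0.0, -0.965]]
ft_force: [-2.4, -0.3, 6.9]
grip_width: 0.0544
```

Run:
```python
from plan import *
from h import *
show()
im,d=vision.get_image("scene"); crop(im,(230,220,370,330),5,"pics/y_scene.png")
p,R,s=state()
plan([(p+[0,0,.03],None,.01),(p+[-.06,0,.15],None,.025)])
```

```text
t 41.15 p [ 0.4492  0.3021 -0.0038] yaw -0.02 z [ 0.261 -0.    -0.965] F [-2.4 -0.3  6.9] T [-0.13  0.13 -0.03] w 0.0544 q [ 24.9  30.8 101.5 -11.2  34.4 123.4]
[[0.07,0,-0.24,0,0,0],[0.06,0,-0.24,0,0,0],[0.07,0,-0.24,0,0,0],[-0.12,0,-0.55,0,0,0],[-0.11,0,-0.55,0,0,0],[-0.11,0,-0.55,0,0,0],[-0.11,0,-0.55,0,0,0],[-0.11,0,-0.54,0,0,0],[-0.11,0,-0.55,0,0,0]]
```

View pics/y_scene.png

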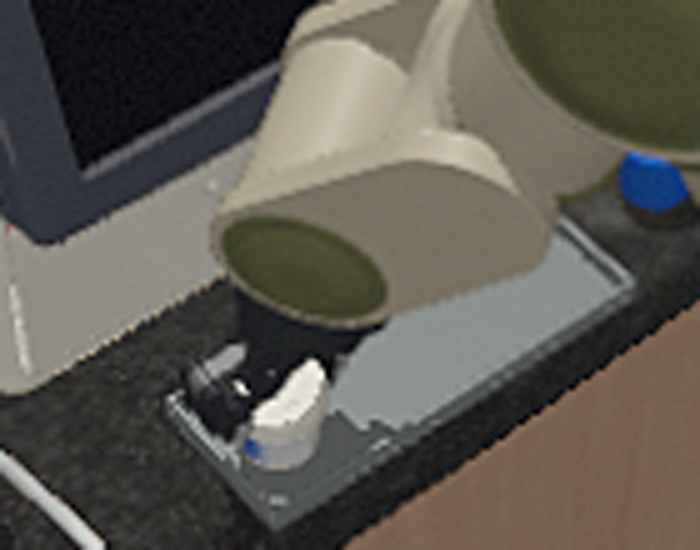

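Run:
```python
from plan import *
R=Rdown(0,15); w=car2w(.003,-.015); print(w)
t=w+[.0122,0]
p,R1,s=state(); q=p+[-.06,0,.15]
plan([((.36,.10,.17),R,.033),((.35,-.08,.17),R,.035),((.39,t[1]-.02,.16),R,.033),((t[0],t[1],.09),R,.025),((t[0],t[1],.04),R,.012)],start=(q,R1))
```

```text
[ 0.47752635 -0.20615299]
[[-0.08,0.72,-0.11,0,0,0],[-0.08,0.72,-0.11,0,0,0],[-0.07,0.73,-0.11,0,-0.01,0],[-0.08,0.72,-0.11,0,0,0],[-0.08,0.72,-0.11,0,0,0],[-0.08,0.72,-0.1,0,0,0],[-0.08,0.72,-0.11,0,0,0],[-0.04,0.75,-0.01,0,0,0],[-0.04,0.75,-0.02,0,0,0],[-0.04,0.75,-0.01,0,0,0]]
[[-0.04,0.75,-0.01,0,0,0],[-0.04,0.75,-0.01,0,0,0],[-0.04,0.75,-0.01,0,0,0],[0.18,0.73,0.1,0,0,0],[0.18,0.73,0.1,0,0,0],[0.18,0.74,0.1,0,0,0],[0.18,0.73,0.1,0,0,0],[0.18,0.73,0.1,0,0,0],[0.39,-0.1,0.47,0,0,0],[0.39,-0.1,0.47,0,0,0]]
[[0.39,-0.1,0.46,0,0,0],[0.4,-0.1,0.47,0,0,0],[0.39,-0.1,0.47,0,0,0],[-0.07,0,0.24,0,0,0],[-0.06,0,0.24,0,0,0],[-0.07,0,0.24,0,0,0],[-0.06,0,0.24,0,0,0],[-0.07,0,0.24,0,0,0]]
```

Request:
jog_arm(
  plan=[
    [[0.07,0,-0.24,0,0,0],[0.06,0,-0.24,0,0,0],[0.07,0,-0.24,0,0,0],[-0.12,0,-0.55,0,0,0],[-0.11,0,-0.55,0,0,0],[-0.11,0,-0.55,0,0,0],[-0.11,0,-0.55,0,0,0],[-0.11,0,-0.54,0,0,0],[-0.11,0,-0.55,0,0,0],[0,0,0,0,0,0]],
  ],
)

```text
time_s: 42.2
position: [0.389, 0.3028, 0.1482]
tool_rot: [[0.965, 0.0, 0.264], [-0.0, -1.0, 0.002], [0.264, -0.002, -0.965]]
ft_force: [0.4, 0.3, -0.8]
grip_width: 0.0546
```

Request:
jog_arm(
  plan=[
    [[-0.08,0.72,-0.11,0,0,0],[-0.08,0.72,-0.11,0,0,0],[-0.07,0.73,-0.11,0,0,0],[-0.08,0.72,-0.11,0,0,0],[-0.08,0.72,-0.11,0,0,0],[-0.08,0.72,-0.1,0,0,0],[-0.08,0.72,-0.11,0,0,0],[-0.04,0.75,-0.01,0,0,0],[-0.04,0.75,-0.02,0,0,0],[-0.04,0.75,-0.01,0,0,0]],
  ],
)

```text
time_s: 43.2
position: [0.3544, 0.0089, 0.1693]
tool_rot: [[0.966, -0.001, 0.26], [-0.0, -1.0, -0.001], [0.26, 0.001, -0.966]]
ft_force: [0.3, 0.2, 0.3]
grip_width: 0.0545
```

Request:
jog_arm(
  plan=[
    [[-0.04,0.75,-0.01,0,0,0],[-0.04,0.75,-0.01,0,0,0],[-0.04,0.75,-0.01,0,0,0],[0.18,0.73,0.1,0,0,0],[0.18,0.73,0.1,0,0,0],[0.18,0.74,0.1,0,0,0],[0.18,0.73,0.1,0,0,0],[0.18,0.73,0.1,0,0,0],[0,0,0,0,0,0]],
  ],
)

```text
time_s: 44.1
position: [0.39, -0.2295, 0.1589]
tool_rot: [[0.966, -0.003, 0.259], [-0.003, -1.0, -0.002], [0.259, 0.001, -0.966]]
ft_force: [0.5, 0.9, -0.5]
grip_width: 0.0545
```

Run:
```python
from plan import *
show()
from cups import *
cups("top",zr=(.07,.085),y=(-.35,-.15),x=(.43,.51),save=("pics/z_top.png",(330,190,480,290),5))
R=Rdown(0,15); w=car2w(.003,-.015); t=w+[.0122,0]
plan([((t[0],t[1],.09),R,.025),((t[0],t[1],.032),R,.012)])
```

```text
t 44.1 p [ 0.39   -0.2295  0.1589] yaw -0.17 z [ 0.259 -0.002 -0.966] F [ 0.5  0.9 -0.5] T [ 0.03  0.12 -0.02] w 0.0545 q [-53.7   8.4 102.2  13.7  61.   30.7]
top 237 mean [ 0.4805 -0.297   0.0772] mid [ 0.4806 -0.2968  0.0773] [0.05  0.053 0.015]
[[0.4,-0.11,0.46,0,0,0],[0.39,-0.1,0.46,0,0,-0.01],[0.4,-0.11,0.47,0,0,0],[0.39,-0.11,0.46,0,0,0],[0.4,-0.1,0.46,0,0,-0.01],[-0.08,0,0.28,0,0,0],[-0.07,0,0.28,0,0,0],[-0.08,0,0.28,0,0,0],[-0.07,0,0.28,0,0,0],[-0.08,0,0.28,0,0,0]]
```

View pics/z_top.png

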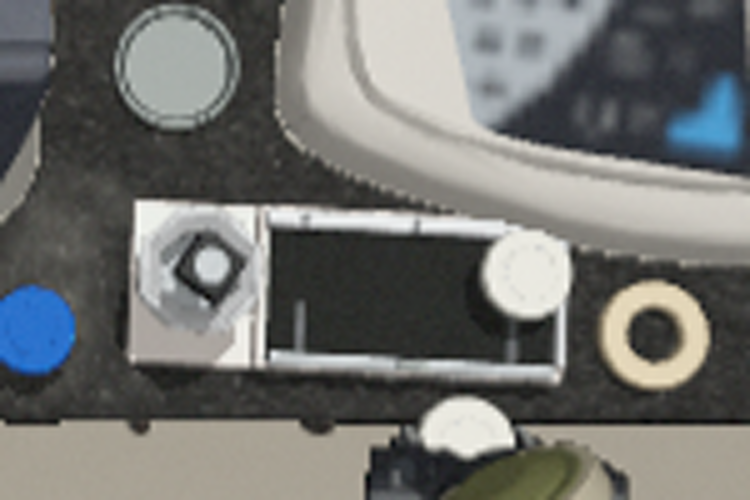

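Request:
jog_arm(
  plan=[
    [[0.4,-0.11,0.46,0,0,0],[0.39,-0.1,0.46,0,0,0],[0.4,-0.11,0.47,0,0,0],[0.39,-0.11,0.46,0,0,0],[0.4,-0.1,0.46,0,0,0],[-0.08,0,0.28,0,0,0],[-0.07,0,0.28,0,0,0],[-0.08,0,0.28,0,0,0],[-0.07,0,0.28,0,0,0],[0,0,0,0,0,0]],
  ],
)

```text
time_s: 45.15
position: [0.4889, -0.2038, 0.0434]
tool_rot: [[0.966, 0.0, 0.257], [-0.0, -1.0, 0.001], [0.257, -0.001, -0.966]]
ft_force: [-0.1, -0.5, 0.1]
grip_width: 0.0549
```

Run:
```python
from plan import *
show()
from h import *
im,d=vision.get_image("top"); crop(im,(350,200,470,280),6,"pics/aa_top.png")
im,d=vision.get_image("scene"); crop(im,(340,130,460,260),5,"pics/aa_scene.png")
R=Rdown(0,15); w=car2w(.003,-.015); t=w+[.0122,0]
plan([((t[0],t[1],.022),R,.006)])
```

```text
t 45.15 p [ 0.4889 -0.2038  0.0434] yaw -0.01 z [ 0.257  0.001 -0.966] F [-0.1 -0.5  0.1] T [-0.    0.13 -0.02] w 0.0549 q [-41.   24.8 101.7  14.3  43.1  39.4]
[[-0.04,0.01,0.14,0,0,0],[-0.03,0.01,0.13,0,0,0],[-0.04,0.01,0.14,0,0,0],[-0.04,0.01,0.14,0.01,0,0]]
```

View pics/aa_top.png

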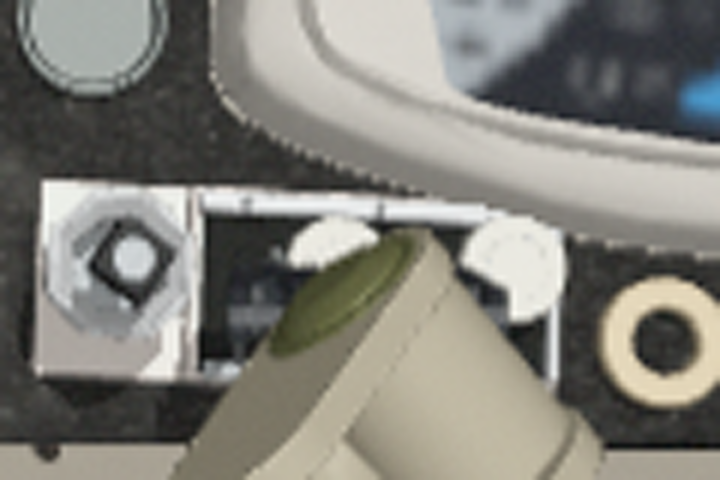

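View pics/aa_scene.png

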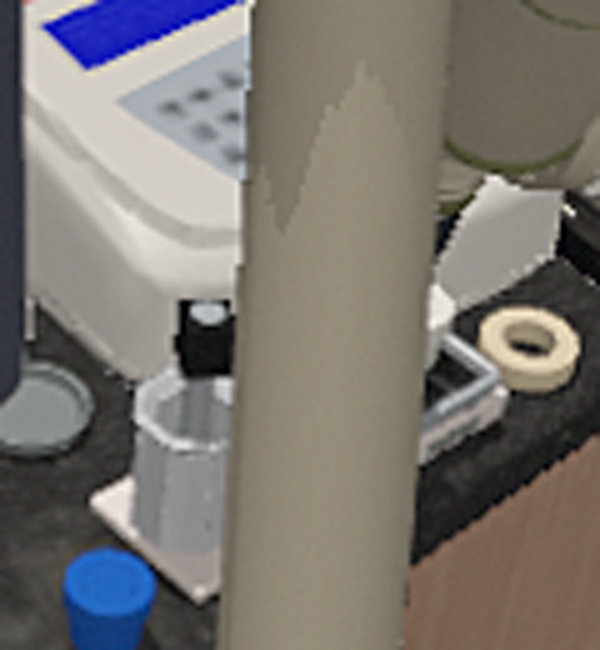

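Request:
jog_arm(
  plan=[
    [[-0.04,0.01,0.14,0,0,0],[-0.03,0.01,0.13,0,0,0],[-0.04,0.01,0.14,0,0,0],[0,0,0,0,0,0]],
  ],
)

```text
time_s: 45.65
position: [0.4896, -0.2063, 0.0266]
tool_rot: [[0.966, -0.001, 0.258], [-0.001, -1.0, -0.0], [0.258, 0.0, -0.966]]
ft_force: [-0.2, 0.1, -0.0]
grip_width: 0.0546
```

Request:
jog_arm(
  plan=[
    [[-0.01,0,0.05,0,0,0],[-0.01,0,0.05,0,0,0],[0,0,0,0,0,0]],
  ],
)

```text
time_s: 45.95
position: [0.4901, -0.2064, 0.0232]
tool_rot: [[0.966, -0.001, 0.259], [-0.0, -1.0, -0.001], [0.259, 0.001, -0.966]]
ft_force: [0.5, -0.2, 0.7]
grip_width: 0.055
```

Request:
jog_arm(
  plan=[
    [[-0.01,0,0.03,0,0,0],[0,0,0,0,0,0]],
  ],
)

```text
time_s: 46.15
position: [0.4902, -0.2065, 0.0222]
tool_rot: [[0.966, -0.001, 0.259], [-0.0, -1.0, -0.001], [0.259, 0.001, -0.966]]
ft_force: [0.3, 0.2, -0.5]
grip_width: 0.0545
```

Request:
jog_arm(
  plan=[
    [[-0.01,0,0.04,0,0,0],[0,0,0,0,0,0]],
  ],
)

```text
time_s: 46.35
position: [0.4906, -0.2068, 0.0218]
tool_rot: [[0.965, -0.001, 0.261], [0.0, -1.0, -0.003], [0.261, 0.002, -0.965]]
ft_force: [-4.2, 1.5, 13.5]
grip_width: 0.0543
```

Request:
jog_arm(
  plan=[
    [[0,0,0,0,0,0],[0,0,0,0,0,0],[0,0,0,0,0,0],[0,0,0,0,0,0],[0,0,0,0,0,0]],
  ],
  grip=0.65,
)

```text
time_s: 46.85
position: [0.4901, -0.2065, 0.0203]
tool_rot: [[0.966, -0.001, 0.259], [-0.0, -1.0, -0.001], [0.259, 0.001, -0.966]]
ft_force: [0.0, 0.9, 0.3]
grip_width: 0.0705
```

Run:
```python
from plan import *
show(); p,R,s=state()
plan([(p+[0,0,.04],R,.012),(p+[-.08,0,.16],R,.033),((.36,-.05,.26),R,.033)])
```

```text
t 46.85 p [ 0.4901 -0.2065  0.0203] yaw -0.02 z [ 0.259 -0.001 -0.966] F [0.  0.9 0.3] T [-0.04  0.11 -0.02] w 0.0705 q [-41.2  27.2 102.9  15.5  39.5  37.8]
[[0.06,0,-0.24,0,0,0],[0.07,0,-0.24,0,0,0],[0.06,0,-0.24,0,0,0],[0.07,0,-0.25,0,0,0],[-0.23,0,-0.68,0,0,0],[-0.23,0,-0.68,0,0,0],[-0.23,0,-0.69,0,0,0],[-0.24,0,-0.68,0,0,0],[-0.23,0.01,-0.68,0,0,0],[-0.11,-0.66,-0.38,0,0,0]]
[[-0.12,-0.65,-0.37,0,0,0],[-0.11,-0.65,-0.38,0,0,0],[-0.12,-0.65,-0.37,0,0,0],[-0.12,-0.65,-0.38,0,0,0],[-0.11,-0.65,-0.37,0,0,0]]
```

Request:
jog_arm(
  plan=[
    [[0.06,0,-0.24,0,0,0],[0.07,0,-0.24,0,0,0],[0.06,0,-0.24,0,0,0],[0.07,0,-0.25,0,0,0],[-0.23,0,-0.68,0,0,0],[-0.23,0,-0.68,0,0,0],[-0.23,0,-0.69,0,0,0],[-0.24,0,-0.68,0,0,0],[-0.23,0.01,-0.68,0,0,0],[-0.11,-0.66,-0.38,0,0,0]],
  ],
)

```text
time_s: 47.85
position: [0.4015, -0.1821, 0.1964]
tool_rot: [[0.965, -0.004, 0.261], [-0.002, -1.0, -0.005], [0.261, 0.004, -0.965]]
ft_force: [0.8, 0.6, 0.2]
grip_width: 0.0704
```

Request:
jog_arm(
  plan=[
    [[-0.12,-0.65,-0.37,0,0,0],[-0.11,-0.65,-0.38,0,0,0],[-0.12,-0.65,-0.37,0,0,0],[-0.12,-0.65,-0.38,0,0,0],[-0.11,-0.65,-0.37,0,0,0],[0,0,0,0,0,0]],
  ],
  grip=1,
)

```text
time_s: 48.45
position: [0.3594, -0.0481, 0.2622]
tool_rot: [[0.965, 0.002, 0.263], [0.003, -1.0, -0.003], [0.263, 0.003, -0.965]]
ft_force: [0.4, 0.2, 0.5]
grip_width: 0.0855
```

Run:
```python
from plan import *
show()
from cups import *
cups("top",zr=(.068,.085),y=(-.35,-.13),x=(.43,.51),save=("pics/ab_top.png",(210,190,480,290),2.9))
im,d=vision.get_image("top"); crop(im,(350,215,400,265),12,"pics/ab2.png")
im,d=vision.get_image("scene"); crop(im,(340,130,460,260),5,"pics/ab_scene.png")
```

```text
t 48.45 p [ 0.3594 -0.0481  0.2622] yaw 0.16 z [ 0.263 -0.003 -0.965] F [0.4 0.2 0.5] T [-0.06  0.09 -0.03] w 0.0855 q [-33.7  -9.2 101.2   8.5  75.3  54.9]
top 241 mean [ 0.4793 -0.2066  0.0771] mid [ 0.4806 -0.2065  0.077 ] [0.053 0.053 0.015]
top 245 mean [ 0.4805 -0.2969  0.0772] mid [ 0.4807 -0.2966  0.0763] [0.05  0.055 0.015]
```

View pics/ab_top.png

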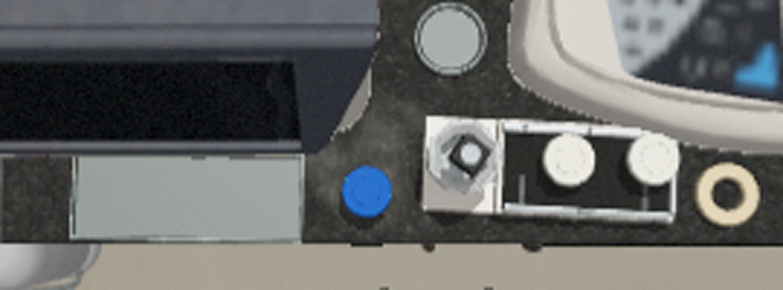

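View pics/ab2.png

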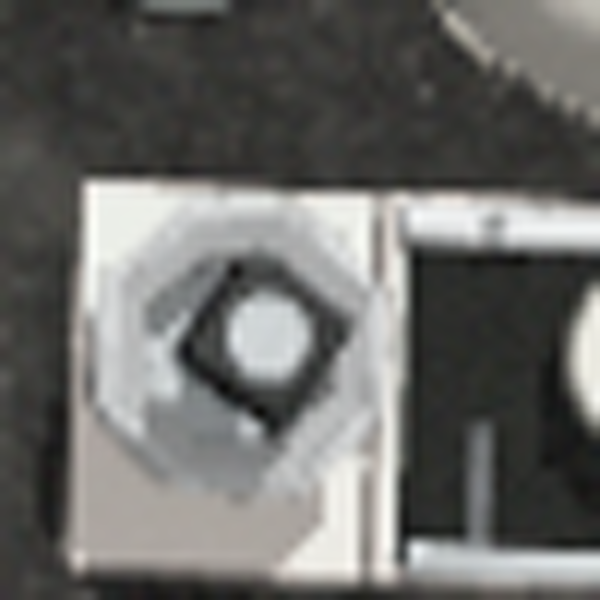

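View pics/ab_scene.png

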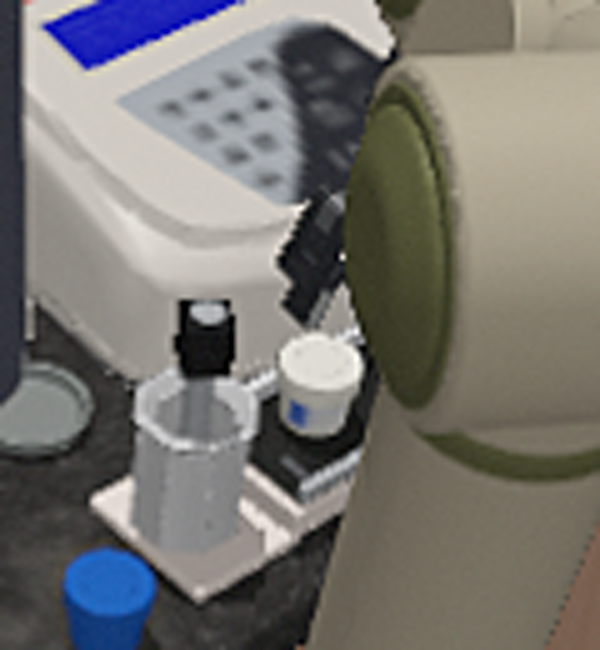

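Run:
```python
from plan import *
R1=Rdown(0); R2=Rdown(71); R3=Rdown(142)
plan([((.37,-.05,.27),R1,.03),((.40,-.07,.27),R2,.03),((.4812,-.092,.25),R3,.03),((.4812,-.092,.19),R3,.03),((.4812,-.092,.12),R3,.015)])
```

```text
[[0.1,0,-0.06,0,-0.58,0],[0.1,0,-0.06,0.01,-0.59,0],[0.09,-0.01,-0.08,0,-0.58,0],[0.07,0.05,0,0,0,-0.75],[0.06,0.05,0,0,0,-0.75],[0.06,0.06,0,0,0,-0.75],[0.04,0.07,0,0,0,-0.76],[0.05,0.07,0,0,0,-0.75],[0.03,0.07,0,0,0,-0.75],[0.02,0.08,0,0,0,-0.75]]
[[0.02,0.08,0,0,0,-0.75],[0.01,0.08,0,0,0,-0.75],[-0.01,0.08,0,0,0,-0.75],[-0.01,0.08,0,0,0,-0.75],[0.02,0.2,0.05,0,0,-0.75],[-0.01,0.19,0.04,0,0,-0.76],[-0.03,0.19,0.05,0,0,-0.75],[-0.05,0.18,0.04,0,0,-0.75],[-0.08,0.18,0.05,0,0,-0.75],[-0.09,0.17,0.04,0,0,-0.75]]
[[-0.11,0.15,0.05,0,0,-0.75],[-0.12,0.15,0.04,0,0,-0.75],[-0.14,0.12,0.05,0,0,-0.75],[-0.16,0.12,0.05,0,0,-0.75],[-0.17,0.09,0.04,0,0,-0.75],[0,0,0.75,0,0,0],[0,0,0.75,0,0,0],[0,0,0.35,0,0,0],[0,0,0.35,0,0,0],[0,0,0.35,0,0,0]]
[[0,0,0.35,0,0,0],[0,0,0.35,0,0,0]]
```

Request:
jog_arm(
  plan=[
    [[0.1,0,-0.06,0,-0.58,0],[0.1,0,-0.06,0.01,-0.59,0],[0.09,-0.01,-0.08,0,-0.58,0],[0.07,0.05,0,0,0,-0.75],[0.06,0.05,0,0,0,-0.75],[0.06,0.06,0,0,0,-0.75],[0.04,0.07,0,0,0,-0.76],[0.05,0.07,0,0,0,-0.75],[0.03,0.07,0,0,0,-0.75],[0.02,0.08,0,0,0,-0.75]],
  ],
)

```text
time_s: 49.6
position: [0.3892, -0.0636, 0.2692]
tool_rot: [[0.703, 0.712, -0.002], [0.712, -0.703, 0.001], [-0.001, -0.002, -1.0]]
ft_force: [-0.3, 0.1, 0.4]
grip_width: 0.0853
```

Request:
jog_arm(
  plan=[
    [[0.02,0.08,0,0,0,-0.75],[0.01,0.08,0,0,0,-0.75],[-0.01,0.08,0,0,0,-0.75],[-0.01,0.08,0,0,0,-0.75],[0.02,0.2,0.05,0,0,-0.75],[-0.01,0.19,0.04,0,0,-0.76],[-0.03,0.19,0.05,0,0,-0.75],[-0.05,0.18,0.04,0,0,-0.75],[-0.08,0.18,0.05,0,0,-0.75],[-0.09,0.17,0.04,0,0,-0.75]],
  ],
)

```text
time_s: 50.6
position: [0.4449, -0.083, 0.2581]
tool_rot: [[-0.34, 0.94, -0.002], [0.94, 0.34, 0.001], [0.002, -0.002, -1.0]]
ft_force: [0.7, 0.5, -0.3]
grip_width: 0.0855
```

Request:
jog_arm(
  plan=[
    [[-0.11,0.15,0.05,0,0,-0.75],[-0.12,0.15,0.04,0,0,-0.75],[-0.14,0.12,0.05,0,0,-0.75],[-0.16,0.12,0.05,0,0,-0.75],[-0.17,0.09,0.04,0,0,-0.75],[0,0,0,0,0,0],[0,0,0,0,0,0]],
  ],
)

```text
time_s: 51.3
position: [0.4813, -0.0926, 0.2492]
tool_rot: [[-0.785, 0.619, -0.002], [0.619, 0.785, 0.001], [0.002, -0.0, -1.0]]
ft_force: [0.3, 0.3, -0.1]
grip_width: 0.0857
```

Run:
```python
from plan import *
show()
R3=Rdown(142)
plan([((.4812,-.092,.175),R3,.025),((.4812,-.092,.12),R3,.012)])
from h import *
im,d=vision.get_image("scene"); crop(im,(340,130,460,260),5,"pics/ac_scene.png")
```

```text
t 51.3 p [ 0.4813 -0.0926  0.2492] yaw 141.73 z [-0.002  0.001 -1.   ] F [ 0.3  0.3 -0.1] T [0.   0.06 0.05] w 0.0857 q [-24.8  13.7  77.4   0.   89.  -76.5]
[[0,0,0.62,0,0,-0.01],[0,0.01,0.62,0,-0.01,-0.01],[0.01,0,0.62,0,0,-0.01],[0,0,0.27,0,0,0],[0,0,0.28,0,0,0],[0,0,0.27,0,0,0],[0,0,0.28,0,0,0],[0,0,0.27,0,0,0]]
```

View pics/ac_scene.png

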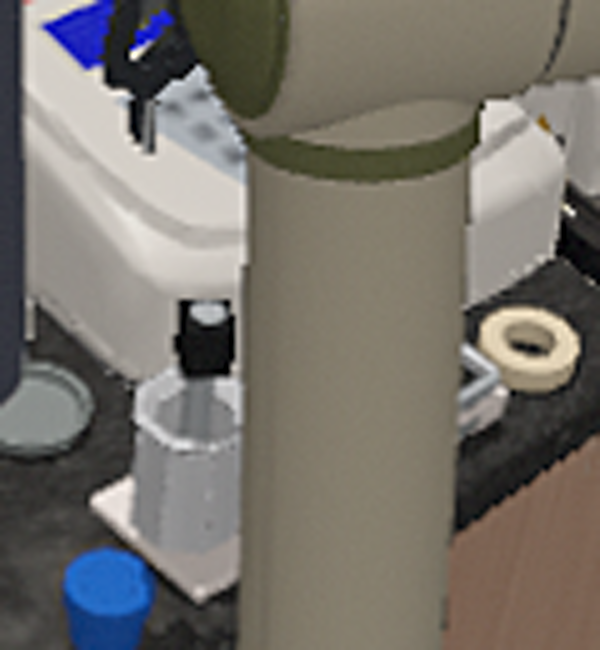

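Request:
jog_arm(
  plan=[
    [[0,0,0.62,0,0,0],[0,0.01,0.62,0,0,0],[0.01,0,0.62,0,0,0],[0,0,0.27,0,0,0],[0,0,0.28,0,0,0],[0,0,0.27,0,0,0],[0,0,0.28,0,0,0],[0,0,0.27,0,0,0],[0,0,0,0,0,0]],
  ],
)

```text
time_s: 52.25
position: [0.4808, -0.0913, 0.1196]
tool_rot: [[-0.787, 0.617, -0.002], [0.617, 0.787, 0.001], [0.003, -0.0, -1.0]]
ft_force: [0.1, -0.5, 0.6]
grip_width: 0.0855
```

Request:
jog_arm(
  plan=[
    [[0,0,0,0,0,0],[0,0,0,0,0,0],[0,0,0,0,0,0],[0,0,0,0,0,0],[0,0,0,0,0,0],[0,0,0,0,0,0],[0,0,0,0,0,0],[0,0,0,0,0,0]],
  ],
  grip=-1,
  squeeze=60,
)

```text
time_s: 53.05
position: [0.4816, -0.0917, 0.1213]
tool_rot: [[-0.788, 0.616, 0.001], [0.616, 0.788, -0.001], [-0.001, -0.0, -1.0]]
ft_force: [-1.6, -0.8, 5.8]
grip_width: 0.0305
```

Run:
```python
from plan import *
show()
from h import *
im,d=vision.get_image("scene"); crop(im,(340,130,460,260),5,"pics/ad_scene.png")
```

```text
t 53.05 p [ 0.4816 -0.0917  0.1213] yaw 141.96 z [ 0.001 -0.001 -1.   ] F [-1.6 -0.8  5.8] T [-0.2   0.36  0.02] w 0.0305 q [-24.6  20.   90.7  -0.   69.2 -76.6]
```

View pics/ad_scene.png

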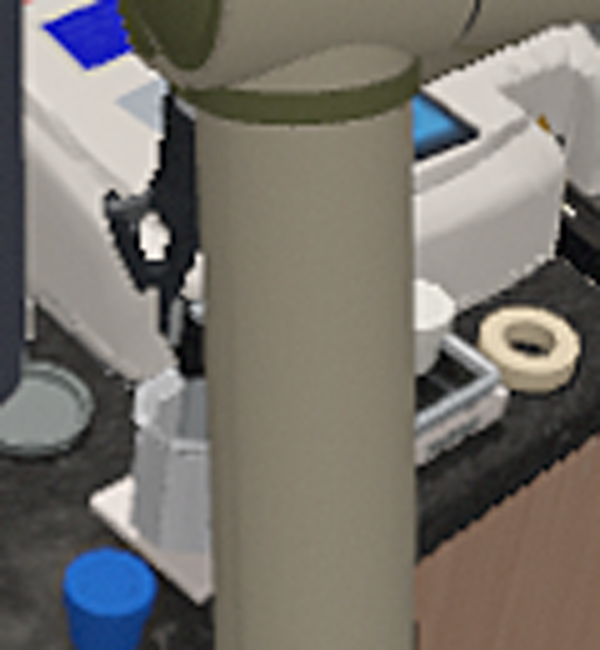

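Request:
jog_arm(
  plan=[
    [[0,0,0,0,0,0.5],[0,0,0,0,0,0.6],[0,0,0,0,0,0.6],[0,0,0,0,0,0.6],[0,0,0,0,0,0.6],[0,0,0,0,0,0.6],[0,0,0,0,0,0.6],[0,0,0,0,0,0.6],[0,0,0,0,0,0.6],[0,0,0,0,0,0.6]],
  ],
)

```text
time_s: 54.1
position: [0.4815, -0.0919, 0.1213]
tool_rot: [[-0.019, 1.0, 0.0], [1.0, 0.019, -0.001], [-0.001, 0.0, -1.0]]
ft_force: [-1.6, -2.0, 5.9]
grip_width: 0.0312
```

Run:
```python
from plan import *
show()
```

```text
t 54.1 p [ 0.4815 -0.0919  0.1213] yaw 91.06 z [ 0.    -0.001 -1.   ] F [-1.6 -2.   5.9] T [-0.38  0.49  0.21] w 0.0312 q [-24.7  20.   90.7  -0.1  69.2 -25.7]
```

Request:
jog_arm(
  plan=[
    [[0,0,0,0,0,0.6],[0,0,0,0,0,0.6],[0,0,0,0,0,0.6],[0,0,0,0,0,0.6],[0,0,0,0,0,0.6],[0,0,0,0,0,0.6],[0,0,0,0,0,0.6],[0,0,0,0,0,0.6]],
  ],
)

```text
time_s: 54.9
position: [0.4815, -0.0921, 0.1213]
tool_rot: [[0.645, 0.764, 0.0], [0.764, -0.645, -0.002], [-0.001, 0.001, -1.0]]
ft_force: [-1.9, -2.4, 6.5]
grip_width: 0.0307
```

Run:
```python
from plan import *
show()
from h import *
im,d=vision.get_image("top"); crop(im,(330,190,480,290),5,"pics/ae_top.png")
```

```text
t 54.9 p [ 0.4815 -0.0921  0.1213] yaw 49.81 z [ 0.    -0.002 -1.   ] F [-1.9 -2.4  6.5] T [-0.73  0.45  0.26] w 0.0307 q [-24.7  20.   90.7  -0.1  69.2  15.6]
```

View pics/ae_top.png

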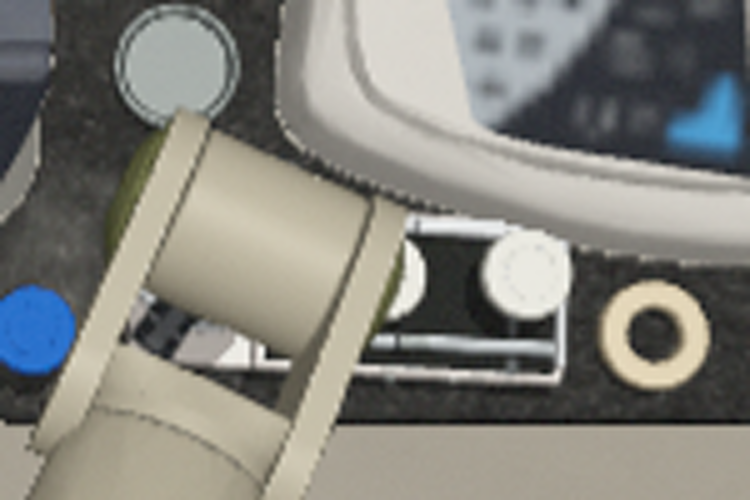

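Request:
jog_arm(
  plan=[
    [[0,0,0,0,0,0.6],[0,0,0,0,0,0.6],[0,0,0,0,0,0.6],[0,0,0,0,0,0.6],[0,0,0,0,0,0.6],[0,0,0,0,0,0.6],[0,0,0,0,0,0.6],[0,0,0,0,0,0.6],[0,0,0,0,0,0.6],[0,0,0,0,0,0.4]],
  ],
)

```text
time_s: 55.95
position: [0.4811, -0.0924, 0.1213]
tool_rot: [[1.0, -0.0, -0.001], [-0.0, -1.0, -0.002], [-0.001, 0.002, -1.0]]
ft_force: [-4.1, -4.3, 6.6]
grip_width: 0.0308
```

Run:
```python
from plan import *
show()
from bar import *
bar()
```

```text
t 55.95 p [ 0.4811 -0.0924  0.1213] yaw -0.0 z [-0.001 -0.002 -1.   ] F [-4.1 -4.3  6.6] T [-1.07  0.9   0.16] w 0.0308 q [-24.7  20.   90.7  -0.1  69.3  65.4]
[(-60, 50), (-58, 94), (-56, 148), (-54, 186), (-52, 175), (-50, 107), (-48, 58), (-46, 53), (-44, 53), (-42, 53), (-40, 52), (-38, 52), (-36, 51), (-34, 47), (-32, 47), (-30, 71), (-28, 113), (-26, 153), (-24, 162), (-22, 141), (-20, 95), (-18, 58), (-16, 71), (-14, 97), (-12, 120), (-10, 133), (-8, 141), (-6, 149), (-4, 155), (-2, 159)]
```

Request:
jog_arm(
  plan=[
    [[0,0,0,0,0,0.3],[0,0,0,0,0,0.3],[0,0,0,0,0,0.3],[0,0,0,0,0,0]],
  ],
)

```text
time_s: 56.4
position: [0.481, -0.0924, 0.1213]
tool_rot: [[0.991, -0.133, -0.001], [-0.133, -0.991, -0.002], [-0.001, 0.002, -1.0]]
ft_force: [-3.6, -3.1, 6.6]
grip_width: 0.0306
```

Run:
```python
from plan import *
show()
from bar import *
bar()
```

```text
t 56.4 p [ 0.481  -0.0924  0.1213] yaw -7.63 z [-0.001 -0.002 -1.   ] F [-3.6 -3.1  6.6] T [-1.03  1.05  0.02] w 0.0306 q [-24.7  20.   90.7  -0.1  69.3  73. ]
[(-60, 51), (-58, 95), (-56, 148), (-54, 186), (-52, 175), (-50, 107), (-48, 59), (-46, 53), (-44, 53), (-42, 53), (-40, 53), (-38, 52), (-36, 52), (-34, 51), (-32, 48), (-30, 49), (-28, 77), (-26, 117), (-24, 151), (-22, 155), (-20, 131), (-18, 84), (-16, 75), (-14, 96), (-12, 119), (-10, 132), (-8, 141), (-6, 148), (-4, 155), (-2, 160)]
```

Request:
jog_arm(
  plan=[
    [[0,0,0,0,0,0.3],[0,0,0,0,0,0.3],[0,0,0,0,0,0]],
  ],
)

```text
time_s: 56.75
position: [0.4809, -0.0923, 0.1213]
tool_rot: [[0.975, -0.221, -0.001], [-0.221, -0.975, -0.002], [-0.001, 0.002, -1.0]]
ft_force: [-4.9, -2.8, 7.0]
grip_width: 0.0305
```

Run:
```python
from plan import *
show()
```

```text
t 56.75 p [ 0.4809 -0.0923  0.1213] yaw -12.78 z [-0.001 -0.002 -1.   ] F [-4.9 -2.8  7. ] T [-1.04  1.19  0.04] w 0.0305 q [-24.7  20.   90.7  -0.1  69.3  78.2]
```

Request:
jog_arm(
  plan=[
    [[0,0,0,0,0,0.25],[0,0,0,0,0,0.25],[0,0,0,0,0,0]],
  ],
)

```text
time_s: 57.05
position: [0.4808, -0.0923, 0.1213]
tool_rot: [[0.956, -0.292, -0.002], [-0.292, -0.956, -0.003], [-0.001, 0.003, -1.0]]
ft_force: [-4.1, -4.6, 8.2]
grip_width: 0.031
```

Run:
```python
from plan import *
show()
from bar import *
bar()
```

```text
t 57.05 p [ 0.4808 -0.0923  0.1213] yaw -16.96 z [-0.002 -0.003 -1.   ] F [-4.1 -4.6  8.2] T [-1.12  1.24  0.87] w 0.031 q [-24.7  20.   90.7  -0.2  69.3  82.4]
[(-60, 51), (-58, 95), (-56, 147), (-54, 186), (-52, 175), (-50, 107), (-48, 59), (-46, 53), (-44, 53), (-42, 53), (-40, 53), (-38, 53), (-36, 52), (-34, 52), (-32, 50), (-30, 45), (-28, 55), (-26, 86), (-24, 125), (-22, 149), (-20, 143), (-18, 122), (-16, 98), (-14, 98), (-12, 120), (-10, 133), (-8, 141), (-6, 148), (-4, 154), (-2, 159)]
```

Request:
jog_arm(
  plan=[
    [[0,0,0,0,0,-0.4],[0,0,0,0,0,-0.4],[0,0,0,0,0,-0.3],[0,0,0,0,0,0]],
  ],
)

```text
time_s: 57.5
position: [0.4813, -0.0921, 0.1213]
tool_rot: [[0.991, -0.131, -0.0], [-0.131, -0.991, -0.001], [0.0, 0.001, -1.0]]
ft_force: [-3.0, -2.2, 5.6]
grip_width: 0.0306
```

Request:
jog_arm(
  plan=[
    [[0,0,0,0,0,0],[0,0,0,0,0,0],[0,0,0,0,0,0],[0,0,0,0,0,0],[0,0,0,0,0,0],[0,0,0,0,0,0],[0,0,0,0,0,0]],
  ],
  grip=1,
)

```text
time_s: 58.2
position: [0.4813, -0.0914, 0.1206]
tool_rot: [[0.991, -0.132, -0.0], [-0.132, -0.991, 0.0], [-0.0, -0.0, -1.0]]
ft_force: [-0.0, 0.7, 0.3]
grip_width: 0.0856
```

Run:
```python
from plan import *
show()
from cups import *
cups("top",zr=(.068,.085),y=(-.35,-.13),x=(.43,.51),save=("pics/af_top.png",(330,190,480,290),5))
R1=Rtilt(-7,0); R=Rtilt(-7,9); g=[.4811,-.0922,.159]
plan([(tcp2(g,R1),R1),(tcp2(g,R),R)])
```

```text
t 58.2 p [ 0.4813 -0.0914  0.1206] yaw -7.59 z [-0.  0. -1.] F [-0.   0.7  0.3] T [0.03 0.01 0.04] w 0.0856 q [-24.6  20.1  90.7   0.   69.2  72.9]
top 249 mean [ 0.4802 -0.2968  0.0769] mid [ 0.4807 -0.2968  0.0772] [0.05  0.054 0.015]
[[0,0,0,0,0,-0.81],[0,0,0.01,0,0,-0.81],[0,0,0,0,0,-0.81],[0,0.01,0,0,0,-0.81],[0,0,0.01,0,0,-0.81],[0,0,0,0,0,-0.81],[-0.01,0,0,0,0,-0.82],[0,0,0.01,0,0,-0.81],[0,0,0,0,0,-0.81],[0,0,0,0,0,-0.81]]
[[0,0,0,0,0,-0.81],[0,0,0.01,0,0,-0.81],[0,0,0,0,0,-0.81],[0.07,0,-0.01,0,0.52,0],[0.08,0,0,0,0.53,0]]
```

View pics/af_top.png

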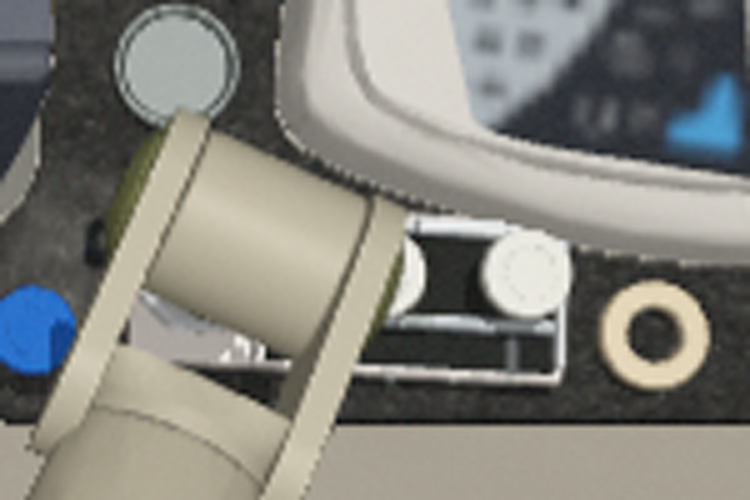

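Request:
jog_arm(
  plan=[
    [[0,0,0,0,0,-0.81],[0,0,0.01,0,0,-0.81],[0,0,0,0,0,-0.81],[0,0.01,0,0,0,-0.81],[0,0,0.01,0,0,-0.81],[0,0,0,0,0,-0.81],[-0.01,0,0,0,0,-0.82],[0,0,0.01,0,0,-0.81],[0,0,0,0,0,-0.81],[0,0,0,0,0,-0.81]],
  ],
)

```text
time_s: 59.25
position: [0.4811, -0.0921, 0.1194]
tool_rot: [[0.463, 0.886, -0.0], [0.886, -0.463, 0.0], [0.0, -0.001, -1.0]]
ft_force: [-0.5, 0.2, -0.7]
grip_width: 0.0853
```

Request:
jog_arm(
  plan=[
    [[0,0,0,0,0,-0.81],[0,0,0.01,0,0,-0.81],[0,0,0,0,0,-0.81],[0.07,0,-0.01,0,0.52,0],[0.08,0,0,0,0.53,0],[0,0,0,0,0,0]],
  ],
)

```text
time_s: 59.85
position: [0.4818, -0.0872, 0.1195]
tool_rot: [[0.123, 0.992, 0.019], [0.98, -0.124, 0.157], [0.158, -0.001, -0.987]]
ft_force: [0.5, 0.9, -0.0]
grip_width: 0.0848
```

Request:
jog_arm(
  plan=[
    [[0,0,0,0,0,0],[0,0,0,0,0,0],[0,0,0,0,0,0],[0,0,0,0,0,0],[0,0,0,0,0,0],[0,0,0,0,0,0],[0,0,0,0,0,0],[0,0,0,0,0,0]],
  ],
  grip=-1,
  squeeze=60,
)

```text
time_s: 60.65
position: [0.482, -0.086, 0.12]
tool_rot: [[0.12, 0.993, 0.019], [0.98, -0.122, 0.156], [0.157, 0.0, -0.988]]
ft_force: [-0.7, 0.7, 5.4]
grip_width: 0.0308
```

Run:
```python
from plan import *
show(); p,R,s=state()
plan([(p+[0,0,.02],R,.007),(p+[0,0,.125],R,.02)])
from h import *
im,d=vision.get_image("scene"); crop(im,(340,130,460,260),5,"pics/ag_scene.png")
```

```text
t 60.65 p [ 0.482 -0.086  0.12 ] yaw 83.0 z [ 0.019  0.156 -0.988] F [-0.7  0.7  5.4] T [ 0.23  0.15 -0.02] w 0.0308 q [-29.2  20.8  90.5   8.8  72.4 -25.1]
[[0.03,0,-0.16,0,0,0],[0.02,0,-0.17,0,0,0],[0.03,0,-0.16,0,0,0],[0.07,0,-0.44,0,0,0],[0.07,0,-0.43,0,0,0],[0.06,0,-0.43,0,0,0],[0.07,0,-0.43,0,0,0],[0.07,0,-0.43,0,0,0],[0.07,0,-0.44,0,0,0]]
```

View pics/ag_scene.png

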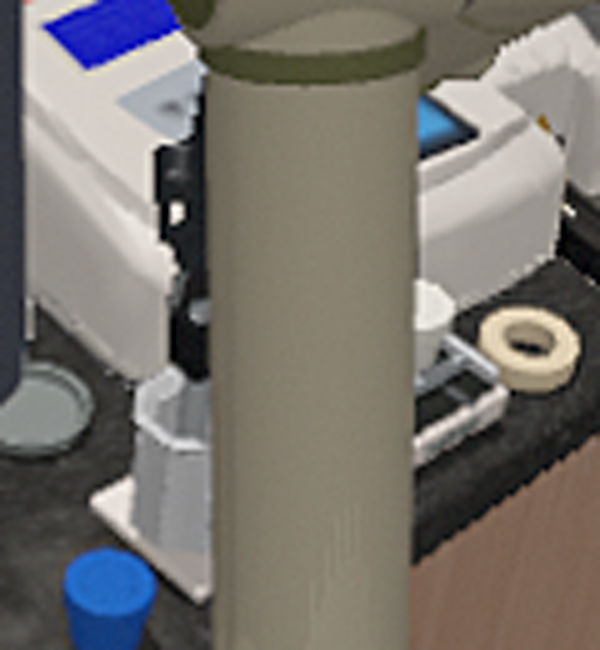

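Request:
jog_arm(
  plan=[
    [[0.03,0,-0.16,0,0,0],[0.02,0,-0.17,0,0,0],[0.03,0,-0.16,0,0,0],[0,0,0,0,0,0]],
  ],
)

```text
time_s: 61.1
position: [0.4822, -0.0862, 0.1404]
tool_rot: [[0.12, 0.993, 0.02], [0.98, -0.122, 0.155], [0.156, 0.001, -0.988]]
ft_force: [0.1, -0.0, -3.0]
grip_width: 0.0309
```

Request:
jog_arm(
  plan=[
    [[0.07,0,-0.44,0,0,0],[0.07,0,-0.43,0,0,0],[0.06,0,-0.43,0,0,0],[0.07,0,-0.43,0,0,0],[0.07,0,-0.43,0,0,0],[0.07,0,-0.44,0,0,0],[0.06,0,-0.4,0,0,0],[0,0,0,0,0,0]],
  ],
)

```text
time_s: 61.9
position: [0.4824, -0.0866, 0.2625]
tool_rot: [[0.12, 0.993, 0.022], [0.98, -0.122, 0.154], [0.156, 0.003, -0.988]]
ft_force: [0.0, -0.6, -3.6]
grip_width: 0.0305
```

Run:
```python
from keyov import *
show(); p,R,s=state()
from h import *
im,d=vision.get_image("scene"); crop(im,(340,130,460,260),5,"pics/ah_scene.png")
zo=.012+p[2]-.120
x,y=.4811,-.0922
overlay(im,"scene",x,y,zo,-7,b=(360,135,410,220),k=8)
print(zo)
```

```text
t 61.9 p [ 0.4824 -0.0866  0.2625] yaw 83.03 z [ 0.022  0.154 -0.988] F [ 0.  -0.6 -3.6] T [-0.19 -0.    0.03] w 0.0305 q [-29.2  13.8  75.7   8.4  93.7 -21.9]
0.15453553231436623
```

View pics/ov.png

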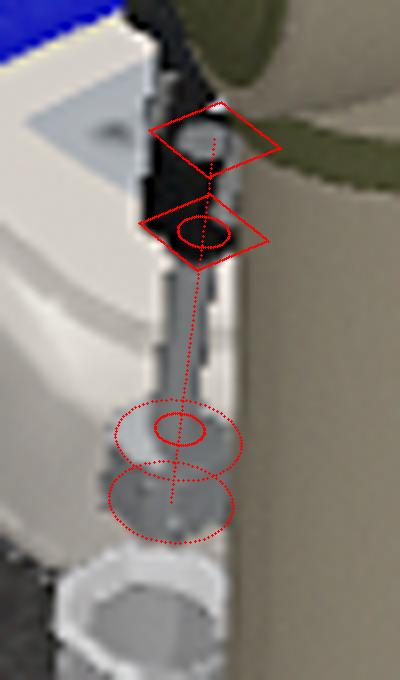

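Run:
```python
from plan import *
p,R,s=state(); R=Rtilt(-7,9); t=np.array([.6178,-.0810])
plan([((t[0],t[1],.263),R,.03),((t[0],t[1],.15),R,.02),((t[0],t[1],.122),R,.01)])
```

```text
[[0.11,0.67,0.01,0,0,0],[0.11,0.67,0.01,0,0,0],[0.11,0.67,0,0,0,0],[0.11,0.67,0.01,0,0,0],[0.11,0.67,0.01,0,0,0],[-0.08,0,0.47,0,0,0],[-0.07,0,0.46,0,0,0],[-0.07,0,0.47,0,0,0],[-0.08,0,0.46,0,0,0],[-0.07,0,0.47,0,0,0]]
[[-0.07,0,0.46,0,0,0],[-0.04,0,0.23,0,0,0],[-0.04,0,0.23,0,0,0],[-0.03,0,0.23,0,0,0]]
```

Request:
jog_arm(
  plan=[
    [[0.11,0.67,0.01,0,0,0],[0.11,0.67,0.01,0,0,0],[0.11,0.67,0,0,0,0],[0.11,0.67,0.01,0,0,0],[0.11,0.67,0.01,0,0,0],[-0.08,0,0.47,0,0,0],[0,0,0,0,0,0],[0,0,0,0,0,0]],
  ],
)

```text
time_s: 62.75
position: [0.617, -0.081, 0.2429]
tool_rot: [[0.121, 0.993, 0.017], [0.98, -0.122, 0.157], [0.158, -0.003, -0.987]]
ft_force: [0.0, 0.2, -2.2]
grip_width: 0.0307
```

Run:
```python
from keyov import *
show(); p,R,s=state()
from h import *
im,d=vision.get_image("scene"); crop(im,(320,90,440,240),5,"pics/ai_scene.png")
imt,d=vision.get_image("top"); crop(imt,(330,150,430,270),5,"pics/ai_top.png")
uv,W=cloud("top",d); P=W[(W[:,2]>.48)&(W[:,0]>.3)&(W[:,0]<.75)&(abs(W[:,1])<.3)]
for x in np.arange(.44,.74,.04):
    q=P[(abs(P[:,0]-x)<.01)]
    if len(q): print(round(float(x),2),"ymax",q[:,1].max().round(3))
R=Rtilt(-7,9); t=np.array([.6178,-.0810])
plan([((t[0],t[1],.15),R,.02),((t[0],t[1],.122),R,.01)])
```

```text
t 62.75 p [ 0.617  -0.081   0.2429] yaw 82.96 z [ 0.017  0.157 -0.987] F [ 0.   0.2 -2.2] T [-0.16  0.03 -0.02] w 0.0307 q [-22.5  28.4  56.4   8.8  97.8 -14.5]
0.44 ymax 0.003
0.48 ymax -0.012
0.52 ymax -0.02
0.56 ymax -0.033
0.6 ymax -0.048
0.64 ymax -0.058
0.68 ymax -0.086
[[-0.07,0,0.47,0,0,0],[-0.08,0,0.46,0,0,0],[-0.07,0.01,0.47,0,0,0],[-0.07,0,0.47,0,0,0],[-0.07,0,0.46,0,0,0],[-0.04,0,0.23,0,0,0],[-0.04,0,0.23,0,0,0],[-0.03,0,0.23,0,0,0]]
```

View pics/ai_scene.png

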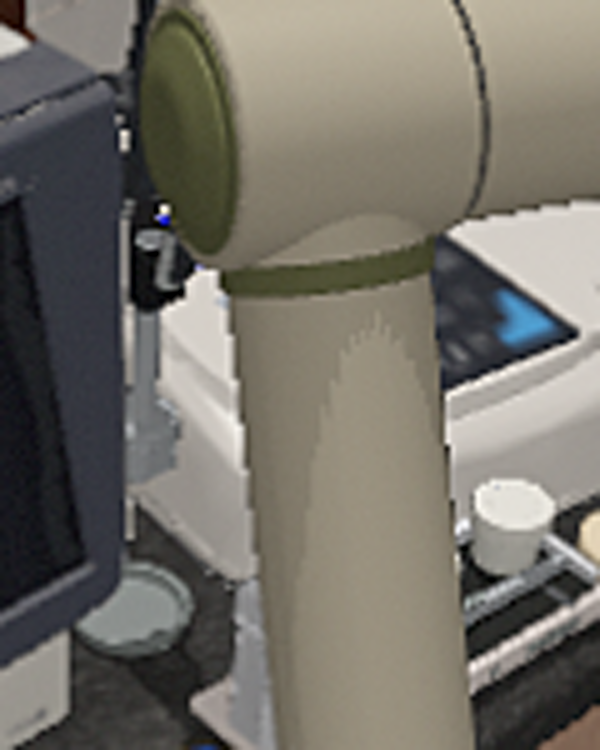

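Clearances look fine, so the key goes down into the dish.

Request:
jog_arm(
  plan=[
    [[-0.07,0,0.47,0,0,0],[-0.08,0,0.46,0,0,0],[-0.07,0.01,0.47,0,0,0],[-0.07,0,0.47,0,0,0],[-0.07,0,0.46,0,0,0],[-0.04,0,0.23,0,0,0],[-0.04,0,0.23,0,0,0],[0,0,0,0,0,0]],
  ],
)

```text
time_s: 63.65
position: [0.6176, -0.081, 0.1303]
tool_rot: [[0.121, 0.993, 0.018], [0.98, -0.122, 0.156], [0.157, -0.001, -0.988]]
ft_force: [0.1, 0.2, -3.0]
grip_width: 0.0306
```

Run:
```python
from keyov import *
show(); p,R,s=state()
im,d=vision.get_image("scene")
zo=.012+p[2]-.120; x,y=p[:2]+[-.001,-.006]; print(x,y,zo)
overlay(im,"scene",x,y,zo,-7,b=(325,150,375,230),k=8)
Z=cv2.imread("pics/ov.png")
for u,v in proj("scene",circ(.6165,-.087,.014,.041,120)): cv2.circle(Z,(int((u+.5-325)*8),int((v+.5-150)*8)),1,(0,255,0),-1)
cv2.imwrite("pics/ov.png",Z)
```

```text
t 63.65 p [ 0.6176 -0.081   0.1303] yaw 82.97 z [ 0.018  0.156 -0.988] F [ 0.1  0.2 -3. ] T [-0.12  0.05 -0.04] w 0.0306 q [-22.5  32.4  68.    8.8  82.3 -16.9]
0.616585488736776 -0.08695302745553073 0.022321463784959972
```

View pics/ov.png

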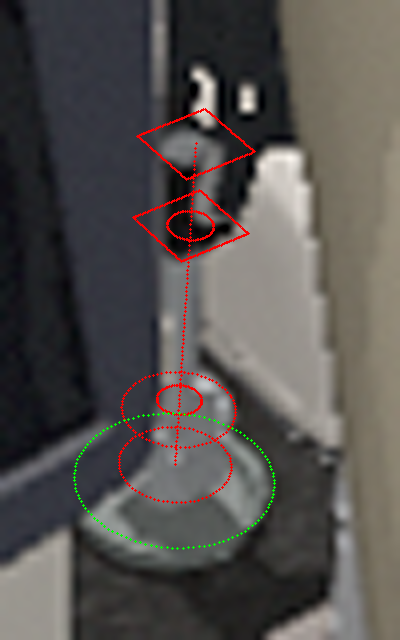

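Request:
jog_arm(
  plan=[
    [[-0.03,0,0.2,0,0,0],[-0.02,0,0.12,0,0,0],[0,0,0,0,0,0]],
  ],
)

```text
time_s: 64.0
position: [0.6175, -0.0808, 0.1171]
tool_rot: [[0.121, 0.993, 0.017], [0.98, -0.122, 0.156], [0.157, -0.002, -0.988]]
ft_force: [-0.7, -0.3, -2.8]
grip_width: 0.0308
```

Request:
jog_arm(
  plan=[
    [[-0.01,0,0.07,0,0,0],[0,0,0,0,0,0]],
  ],
)

```text
time_s: 64.2
position: [0.6178, -0.0808, 0.1148]
tool_rot: [[0.12, 0.993, 0.018], [0.98, -0.122, 0.156], [0.157, -0.001, -0.988]]
ft_force: [-0.9, -0.5, -2.6]
grip_width: 0.0311
```

Request:
jog_arm(
  plan=[
    [[-0.01,0,0.05,0,0,0],[0,0,0,0,0,0]],
  ],
)

```text
time_s: 64.4
position: [0.6178, -0.0809, 0.1128]
tool_rot: [[0.121, 0.993, 0.019], [0.98, -0.122, 0.156], [0.157, -0.001, -0.988]]
ft_force: [0.8, 0.0, -2.9]
grip_width: 0.0305
```

Request:
jog_arm(
  plan=[
    [[0,0,0.03,0,0,0],[0,0,0,0,0,0]],
  ],
)

```text
time_s: 64.6
position: [0.6181, -0.0808, 0.1121]
tool_rot: [[0.12, 0.993, 0.019], [0.98, -0.122, 0.156], [0.157, 0.0, -0.988]]
ft_force: [-0.3, -0.1, 0.2]
grip_width: 0.0306
```

Request:
jog_arm(
  plan=[
    [[0,0,0.02,0,0,0],[0,0,0,0,0,0]],
  ],
)

```text
time_s: 64.8
position: [0.6182, -0.0808, 0.1121]
tool_rot: [[0.12, 0.993, 0.02], [0.98, -0.122, 0.155], [0.157, 0.001, -0.988]]
ft_force: [-1.3, -1.2, 5.4]
grip_width: 0.0309
```

Request:
jog_arm(
  plan=[
    [[0,0,0,0,0,0],[0,0,0,0,0,0],[0,0,0,0,0,0],[0,0,0,0,0,0],[0,0,0,0,0,0],[0,0,0,0,0,0],[0,0,0,0,0,0]],
  ],
  grip=1,
)

```text
time_s: 65.5
position: [0.6179, -0.0806, 0.111]
tool_rot: [[0.12, 0.993, 0.019], [0.98, -0.122, 0.156], [0.157, -0.0, -0.988]]
ft_force: [-0.4, -0.0, -0.2]
grip_width: 0.0855
```

Run:
```python
from plan import *
show(); p,R,s=state()
plan([(p+[0,0,.05],R,.015),(p+[0,0,.17],R,.03),((.42,-.20,.30),None,.035)])
from h import *
im,d=vision.get_image("scene"); crop(im,(325,150,375,230),7,"pics/aj.png")
```

```text
t 65.5 p [ 0.6179 -0.0806  0.111 ] yaw 82.99 z [ 0.019  0.156 -0.988] F [-0.4 -0.  -0.2] T [-0.07  0.02 -0.02] w 0.0855 q [-22.5  33.3  69.5   8.8  79.7 -17.3]
[[0.05,0,-0.31,0,0,0],[0.05,0,-0.31,0,0,0],[0.05,0,-0.31,0,0,0],[0.05,0,-0.3,0,0,0],[0.11,0,-0.75,0,0,0],[0.12,0,-0.74,0,0,0],[0.12,0,-0.74,0,0,0],[0.12,0,-0.74,0,0,0],[-0.49,-0.65,-0.14,0,0,0],[-0.5,-0.65,-0.15,0,0,0]]
[[-0.49,-0.65,-0.15,0,0,0],[-0.49,-0.65,-0.14,0,0,0],[-0.49,-0.65,-0.15,0,0,0],[-0.5,-0.65,-0.15,0,0,0],[-0.49,-0.65,-0.15,0,0,0]]
```

View pics/aj.png

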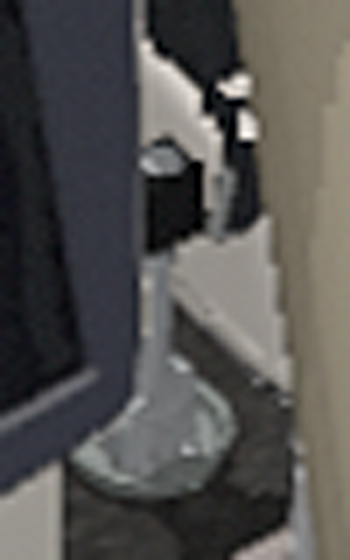

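Request:
jog_arm(
  plan=[
    [[0.05,0,-0.31,0,0,0],[0.05,0,-0.31,0,0,0],[0.05,0,-0.31,0,0,0],[0.05,0,-0.3,0,0,0],[0.11,0,-0.75,0,0,0],[0.12,0,-0.74,0,0,0],[0.12,0,-0.74,0,0,0],[0.12,0,-0.74,0,0,0],[-0.49,-0.65,-0.14,0,0,0],[-0.5,-0.65,-0.15,0,0,0]],
  ],
)

```text
time_s: 66.55
position: [0.5609, -0.1149, 0.2878]
tool_rot: [[0.119, 0.993, 0.02], [0.981, -0.12, 0.155], [0.156, 0.002, -0.988]]
ft_force: [-0.1, -0.3, -0.1]
grip_width: 0.0851
```

Request:
jog_arm(
  plan=[
    [[-0.49,-0.65,-0.15,0,0,0],[-0.49,-0.65,-0.14,0,0,0],[-0.49,-0.65,-0.15,0,0,0],[-0.5,-0.65,-0.15,0,0,0],[-0.49,-0.65,-0.15,0,0,0],[-0.2,-0.65,-0.3,0,0,0],[-0.2,-0.65,-0.3,0,0,0],[0,0,0,0,0,0],[0,0,0,0,0,0]],
  ],
)

```text
time_s: 67.45
position: [0.3659, -0.2132, 0.3221]
tool_rot: [[0.121, 0.992, 0.02], [0.98, -0.123, 0.155], [0.156, 0.001, -0.988]]
ft_force: [0.6, -0.1, -0.3]
grip_width: 0.0853
```

Run:
```python
from plan import *
show()
from cups import *
cups("top",zr=(.068,.085),y=(-.35,-.13),x=(.43,.51),save=("pics/ak_top.png",(330,120,490,290),4))
im,d=vision.get_image("scene"); cv2.imwrite("pics/ak_scene.png",im[:,:,::-1]); 
from bar import *
bar((-.07,-.05))
```

```text
t 67.45 p [ 0.3659 -0.2132  0.3221] yaw 82.94 z [ 0.02   0.155 -0.988] F [ 0.6 -0.1 -0.3] T [-0.02 -0.01  0.03] w 0.0853 q [-51.1   7.   74.8   6.7 104.4 -42.7]
top 243 mean [ 0.4807 -0.2069  0.077 ] mid [ 0.4808 -0.2068  0.0771] [0.052 0.052 0.017]
top 248 mean [ 0.4804 -0.2967  0.0771] mid [ 0.4807 -0.2968  0.0769] [0.05  0.053 0.016]
[(-60, 56), (-58, 100), (-56, 157), (-54, 191), (-52, 170), (-50, 94), (-48, 58), (-46, 44), (-44, 44), (-42, 44), (-40, 45), (-38, 44), (-36, 44), (-34, 44), (-32, 41), (-30, 43), (-28, 52), (-26, 97), (-24, 145), (-22, 188), (-20, 193), (-18, 165), (-16, 71), (-14, 43), (-12, 43), (-10, 44), (-8, 44), (-6, 44), (-4, 44), (-2, 43)]
```

View pics/ak_top.png

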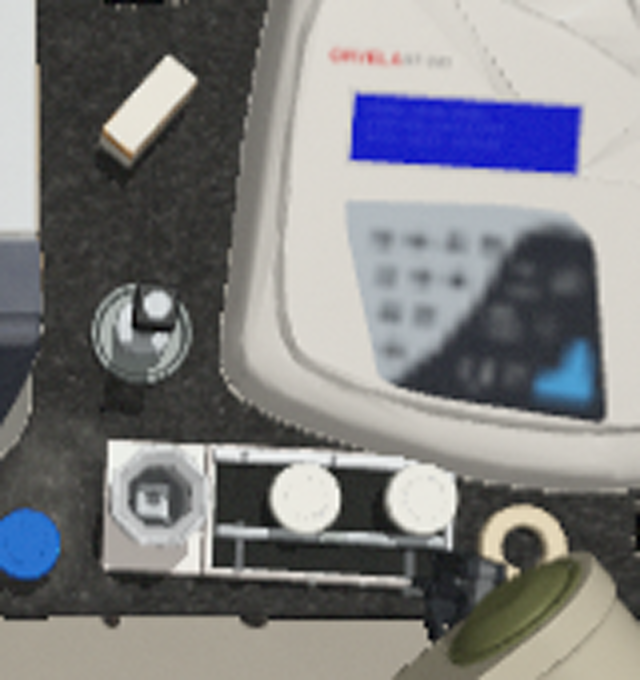

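View pics/ak_scene.png

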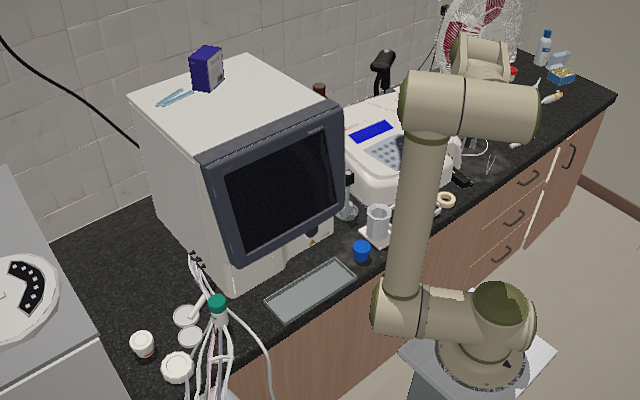

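Run:
```python
from rig import close_job
print(close_job())
```

```text
the job is handed in; nothing more can be done
None
```

The job is handed in at about 67 s of the 210 s allowed; `close_job` reports no verdict.

**What was done**
- I put the key down the bore and turned the nut anticlockwise to its open stop (0.84 N m at the wrist).
- Both cups in the tray went onto the deck, gripped at 22 N.
- I turned the nut clockwise to its closed stop (0.87 N m) and stood the key back in its dish.
- I left the white jars outside the tray and the blue look-alike alone.

**Last checks**
- **Bar:** closed; its face read about −17 mm in the carrier's frame, against a nominal −18 mm.
- **Cups:** both upright, lid tops at 77 mm, at roughly x = 6 and 11 mm, y = −16 and −106 mm in the carrier's frame (top camera, good to about 2 mm).
- **Key:** upright and released in the dish, within about 2 mm of where it started in the picture.
- **Bystanders and arm:** the carton, tape and canister showed no visible movement in the last pictures; I did not measure them. The arm was clear of everything.

**What failed or disagreed**
- **Fingers too short:** they reach about 30 mm less than the stated TCP. The first cup grasp therefore closed empty above the lid, without moving the cup. I measured the offset in the pictures and corrected for it.
- **Cup shift:** the first cup moved about 5 mm towards the fence and lip after I placed it, probably the announced knock. It stayed within the limits.
- **Camera mismatch:** the two cameras differed by 3–6 mm, most at the dish. I used their average for the cups. For the dish I relied on the top camera and the arm's own reading.

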